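# Sweep the dropped collars from under the dispensing deck and pack the change-part set

## Task

Some orange vial collars have dropped under the dispensing deck: take the flat probe from its blue mat, sweep every collar out from under the deck with it, and lay the probe back flat on the mat. Pack all the collars and all the change parts that are out on the table (gripper jaw, height stop, nozzle holder, clamp block) side by side in one row in the grey change-part tray, each standing upright and fully down on the tray's floor. Leave the amber bottle, vials, jar and screwdriver where they are.

Things in the scene. Friction and masses are not known exactly. Their poses are not given: they have to be found in the camera images.
- deck: fixed dispensing deck: white plate 150 mm (its x) by 260 mm (its y), 15 mm thick, 42 mm clear above the table, with 28 holes of 23 mm (smaller than a collar). Open below at its front (-x, to the robot) and both ends (+-y); closed at the rear (x = +75 mm) by an aluminium foot (sill 14 mm high with three posts). Origin on the table under the plate's centre. Capped vials in its rear row reach 92 mm above the table
- probe: flat probe, 130 g: a steel strip 250 mm long, 24 mm wide, 5 mm thick, lying flat, carrying a black handle with a yellow stripe (90 mm long, 16 mm wide, its top 30 mm above the strip's underside). Origin at the strip's underside below the handle's middle; x along the strip to its free tip, 190 mm ahead (the other end is 60 mm behind); handle x -45 to +45; z up
- probe_tip (a point): middle of the probe's free end, 190 mm along its x from the origin and 2.5 mm above its underside
- probe_grip (a point): middle of the probe's handle, 18 mm above the strip's underside, where it is best gripped across its 16 mm width
- mat: the probe's blue mat, fixed flat on the table, 300 mm (its x) by 100 mm (its y), 2 mm thick; origin at the centre of its underside
- tray: fixed change-part tray: narrow grey open box, outside 238 mm (its x) by 45 mm (its y) by 15 mm high, walls and floor 4 mm: inside 230 by 37 mm, 11 mm deep. The parts stand in it in one row along x, each with its 32 mm width across the tray; the full set of seven takes 220 of the 230 mm and stands well above the rim. Origin at the centre of its underside
- collar1: orange plastic vial collar (ring), outside diameter 32 mm, bore 19 mm, 26 mm high, standing flat on its end; origin at the centre of its underside, z its axis. It starts dropped on the table somewhere under the deck; it may be absent
- collar2: orange plastic vial collar (ring), outside diameter 32 mm, bore 19 mm, 26 mm high, standing flat on its end; origin at the centre of its underside, z its axis. It starts dropped on the table somewhere under the deck; it may be absent
- collar3: orange plastic vial collar (ring), outside diameter 32 mm, bore 19 mm, 26 mm high, standing flat on its end; origin at the centre of its underside, z its axis. It starts dropped on the table somewhere under the deck; it may be absent
- jaw: aluminium gripper jaw, a block 36 mm (its x) by 32 mm (its y) by 30 mm high with a groove across its top; origin at the centre of its underside; stands on the table at the right; may be absent
- stop: blue plastic height stop, a block 30 mm (its x) by 32 mm (its y) by 34 mm high; origin at the centre of its underside; stands on the table at the right; may be absent
- nozzle: black plastic nozzle holder, a block 28 mm (its x) by 32 mm (its y) by 28 mm high with a small brass stub (look only, 11 mm tall) on top; origin at the centre of its underside; stands on the table at the right; may be absent
- clamp: red clamp block, 30 mm (its x) by 32 mm (its y) by 31 mm high, with a small steel screw head (look only, 4 mm) on top; origin at the centre of its underside; stands on the table at the right; may be absent
- bottle: bystander, to be left where it is: amber bottle, 60 mm across, 130 mm tall; origin at its underside's centre
- jar: bystander, to be left where it is: small white jar with a red lid, 44 mm across, 55 mm tall; origin at its underside's centre
- vial_a: bystander, to be left where it is: amber vial, 28 mm across, 52 mm tall; origin at its underside's centre
- vial_c: bystander, to be left where it is: amber vial, 28 mm across, 52 mm tall; origin at its underside's centre
- vial_b: bystander, to be left where it is: amber vial, 28 mm across, 52 mm tall; origin at its underside's centre
- driver: bystander, to be left where it is: screwdriver with a red handle, 170 mm long, lying along its x
There are look-alikes about, which are no part of the job. Leave any green or turquoise look-alike of the jaw alone.

How it is judged:
By the outcome, as a careful person would: the job done as asked, in the order asked, and still so for the second after the job is handed in, with the robot touching nothing.
Of collar1, collar2, collar3 only 2 to 3 are there at a start; the rules pass over those that are not, and their reading is None.
Of jaw, stop, nozzle, clamp only 3 to 4 are there at a start; the rules pass over those that are not, and their reading is None.
At some moment in a run one of collar1, collar2, collar3, jaw, stop, nozzle, clamp may be knocked a few centimetres aside while the robot is not near it.
Once in a run the grip may slacken for a moment while it holds something.
It also fails if it takes over 210 s, if anything falls off the work surface, if the arm or the gripper's body presses on something with over 40 N, if the wrist force passes 120 N, or if a joint passes its speed limit or range.

## Robot

A 6-joint arm with a two-finger parallel gripper is mounted at the origin on the work surface. World frame = base frame: x ahead of the robot, y to its left, z up, the work surface at z = 0. Lengths are in mm, angles in rad, forces in N, time in s.
With the tool pointing down it reaches from about 350 to 775 mm from the base axis. Payload 7.3 kg.
Tool frame: the origin (TCP) lies at the very end of the fingers, on their centre line; the grasp point (between the pads) lies 19 mm behind it; z points along the fingers, y is the line along which they close (so a half turn about z gives the same grasp; the last joint's range is limited). The gripper opens to 92 mm and grips with 3 to 60 N. Pads are 19 mm wide; open, the fingers measure 130 mm over their backs; the gripper's body (75 mm by 190 mm) begins 47 mm behind the grasp point.
Start: joints at [-1.446, 0.342, 1.524, -0, 1.275, -0.146], TCP at [140.461, -505.881, 226.741] pointing down, gripper open.
Joint ranges: [-2.53, 2.53], [-0.77, 2.02], [0.04, 2.7], [-1, 4.14], [0.28, 2.66], [-3.11, 3.11]. Speed limits (rad/s): [2.57, 2.57, 3.14, 3.14, 3.14, 3.14].

## Interface

Orientations are given as [roll, pitch, yaw] about the fixed x, y, z axes, in that order (R = Rz(yaw) Ry(pitch) Rx(roll)).
In Python, from plant import bot gives the robot as it stands.
- The arm moves only by the tool send_rows, never from a script. Its argument "rows" is a list of rows, each an object of numbers: "x", "y", "z": the shift along the tool's x, y, z in units of 0.2 m (1.0 is 0.2 m); "ax", "ay", "az": the turn, a rotation vector about the tool's x, y, z in units of 60 degrees (1.0 is 60 degrees); "jaw": the opening, from -1 (shut) to 1 (fully open), so that 0 is half open. In form: [{"x": .., "y": .., "z": .., "ax": .., "ay": .., "az": .., "jaw": ..}, ...]. A call has exactly 10 rows; each row is the pose to reach, as a shift and turn from the pose commanded when the call began, along the tool's axes at that moment; what a row does not reach only later rows make up. A row lasts 1/8 s, in which the tool goes at most 62.5 mm and 10.7 degrees, less where a joint would pass 70% of its speed; a pose out of reach is approached as far as the arm can. A call with a number of a shift or a turn outside -1 to 1 is refused whole. A call with a gripper value outside its range is refused whole. The fingers move at their own pace and stop on an object; the grip force is fixed at half the most. Time passes only in rows, so rows that repeat a pose let the fingers close, or fill a call up. It gives the time, the measured TCP pose, the force, the opening and the grip force at its end, in the units of the state.
- bot.get_obs(): the state, without advancing time (a new reading comes with each control period).
- bot.capture(name): name is "scene" or "top"; returns (picture, depth): 420x560x3 uint8, red, green, blue; 420x560 float32, mm along the optical axis (not along the pixel's ray), 0 where there is no reading.
- bot.camera_model(name): a dict with "vertical_fov" (degrees; the focal length in pixels is half the picture's height over the tangent of half this angle, whatever the lens; pixels are square), "cx", "cy" (the principal point, pixels), "R" (3x3) and "t" (3): a world point X has camera coordinates R X + t. Camera axes: x right, y down, z forward; pixel columns grow to the right and rows downward; lengths in mm; the calibration is good to about 2 mm. A picture is of the moment at which its call begins. camera_model takes no time and is no camera call.
- bot.close_job(): hands the job in; it is judged then, once.
The state is a dict: "time": time; "joint_positions": joint angles; "dq": joint speeds; "tau": joint torques, N m; "tool_pos": TCP position; "tcp_rot": TCP orientation; "contact_force": force on the tool from outside, world axes, zero at the start; "moment": the same for the moment, N m; "grip_width": finger opening in mm; "finger_force": force on a finger pad.
Only numpy, scipy, OpenCV 4.12 (cv2) and the standard library are available. Lean on these libraries where they do the work, as an engineer would, in place of code of your own. Each camera call takes 0.05 s, during which the arm holds its last target. There are 200 camera calls.

## Working session

There is one attempt and no reset: what is moved stays moved. The work goes in short steps, Python scripts to look and compute and a tool call to move; the robot and the scene stay as the last step left them, time stands still between calls to the robot, and variables do not carry over. Pictures are saved under pics/ and viewed, at most 14 in all, crops included, and the job is handed in when it is done.

Besides the shell and the picture viewer there is one more tool, called after "Emit:" as a command line: name --argument value ..., lists and objects as JSON in quotes. send_rows: Moves the arm, as the interface text tells. Its arguments: {"type":"object","properties":{"rows":{"type":"array","items":{"type":"object","properties":{"x":{"type":"number","minimum":-1,"maximum":1},"y":{"type":"number","minimum":-1,"maximum":1},"z":{"type":"number","minimum":-1,"maximum":1},"ax":{"type":"number","minimum":-1,"maximum":1},"ay":{"type":"number","minimum":-1,"maximum":1},"az":{"type":"number","minimum":-1,"maximum":1},"jaw":{"type":"number"}}}}},"required":["rows"]}

```bash
ls; mkdir -p pics
cat > h.py <<'E'
import numpy as np, cv2
from plant import bot
def cap(n):
    p,d=bot.capture(n); return p,d
def save(p,name): cv2.imwrite('pics/'+name,cv2.cvtColor(p,cv2.COLOR_RGB2BGR))
def cm(n):
    m=bot.camera_model(n); f=210/np.tan(np.radians(m['vertical_fov'])/2); return f,m['cx'],m['cy'],np.array(m['R']),np.array(m['t'])
def ray(n,u,v,z):
    f,cx,cy,R,t=cm(n); d=R.T@np.array([(u-cx)/f,(v-cy)/f,1]); c=-R.T@t
    return c+d*(z-c[2])/d[2]
def cloud(n,d):
    f,cx,cy,R,t=cm(n); v,u=np.mgrid[:420,:560]
    P=np.stack([(u-cx)/f*d,(v-cy)/f*d,d],-1)-t
    return P@R
def proj(n,X):
    f,cx,cy,R,t=cm(n); c=R@np.array(X)+t; return c[0]/c[2]*f+cx,c[1]/c[2]*f+cy
E
python3 - <<'E'
from h import *
print(bot.get_obs())
for n in('scene','top'):
    p,d=cap(n); save(p,n+'0.png'); np.savez(n+'0',p=p,d=d); print(bot.camera_model(n))
E
```

```text
pics
{'time': 0.0, 'joint_positions': array([-1.44600719e+00,  3.42765633e-01,  1.52507823e+00, -7.94150925e-06,
        1.27540688e+00, -1.45996105e-01]), 'dq': array([ 0.00037794,  0.00069384, -0.00065358,  0.00019308,  0.00213288,
       -0.00116889]), 'tau': array([ 3.24854584e-03, -4.31232798e+01, -2.44221890e+01,  7.20433728e-02,
        5.57705818e-02, -1.08338377e-04]), 'tool_pos': array([ 140.39710377, -505.42342461,  226.00134371]), 'tcp_rot': array([-3.13995109e+00, -2.33703175e-04,  2.70787363e-01]), 'contact_force': array([0.50887327, 0.66996792, 1.20239953]), 'moment': array([-0.01959847,  0.00328523, -0.05358561]), 'finger_force': 0.0, 'grip_width': 91.86564508923612}
{'vertical_fov': 54.962197777225875, 'cx': 279.67328226606475, 'cy': 206.89721564021744, 'R': array([[-0.06051725,  0.99816583, -0.00162472],
       [ 0.70485718,  0.04158178, -0.70812945],
       [-0.70676306, -0.04399924, -0.70608077]]), 't': array([ -15.41711262, -344.37296578, 1439.91832407])}
{'vertical_fov': 43.46496008907392, 'cx': 283.2162646940494, 'cy': 205.09776827921763, 'R': array([[-1.13268666e-03, -9.99943282e-01,  1.05900811e-02],
       [-9.92341590e-01, -1.84125639e-04, -1.23523820e-01],
       [ 1.23518764e-01, -1.06488917e-02, -9.92285098e-01]]), 't': array([  44.03947725,  535.52481818, 1184.9512319 ])}
```

View pics/scene0.png

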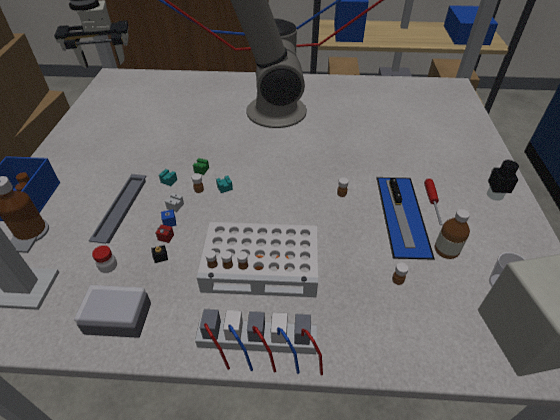

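View pics/top0.png

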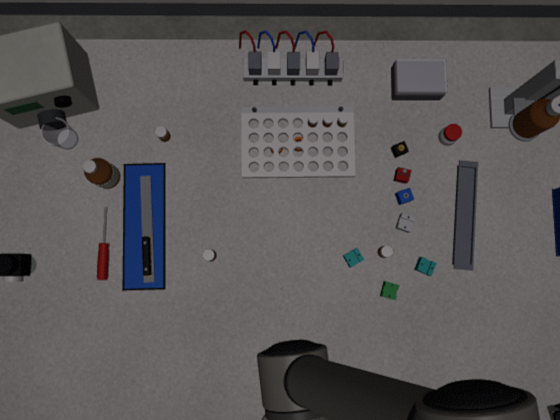

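The scene view faces the robot; the top view has +x up and +y left. Deck is at top (241-355, 105-178), with orange showing in holes near (298,137), (270,150), (284,152) and (298,150). Probe is on the mat with its tip up at (146,178). Parts are nozzle (400,149), clamp (403,174), stop (405,196) and jaw (406,222). The turquoise (354,257), turquoise (426,266) and green (390,290) blocks are look-alikes.

```bash
cat > a.py <<'E'
from h import *
z=np.load('top0.npz');p,d=z['p'],z['d']
a=cv2.resize(p[100:182,235:360],None,fx=6.4,fy=6.4,interpolation=cv2.INTER_CUBIC)
save(cv2.convertScaleAbs(a,alpha=1.6),'crop_deck.png')
b=cv2.resize(p[120:300,340:485],None,fx=3.3,fy=3.3,interpolation=cv2.INTER_CUBIC)
save(cv2.convertScaleAbs(b,alpha=1.8),'crop_parts.png')
C=cloud('top',d)
for nm,u,v in [('deckplate c',305,143),('nozzle',400,149),('clamp',403,174),('stop',405,196),('jaw',406,222),('tray in',465,215),('handle',146,255),('strip',146,200),('mat',130,220),('table',200,320)]: print(nm,C[v,u].round(1))
hsv=cv2.cvtColor(p,cv2.COLOR_RGB2HSV)
def big(m,nm,zz,roi):
    mm=np.zeros_like(m);x0,y0,x1,y1=roi;mm[y0:y1,x0:x1]=m[y0:y1,x0:x1]
    c=max(cv2.findContours(mm,cv2.RETR_EXTERNAL,cv2.CHAIN_APPROX_NONE)[0],key=cv2.contourArea)
    r=cv2.minAreaRect(c);q=np.array([ray('top',*k,zz)[:2] for k in cv2.boxPoints(r)])
    print(nm,'px',np.round(r[0],1),'ctr',q.mean(0).round(1),'sides',[np.linalg.norm(q[1]-q[0]).round(1),np.linalg.norm(q[2]-q[1]).round(1)],'ang',[np.degrees(np.arctan2(*(q[i+1]-q[i])[::-1])).round(1) for i in(0,1)])
H=C[...,2]
big(cv2.inRange(hsv,(105,120,40),(125,255,255)),'mat',2,(110,150,180,300))
big(((H>52)&(H<62)).astype(np.uint8),'deck',57,(225,90,370,190))
for nm,h,roi in [('nozzle',28,(388,138,412,161)),('clamp',31,(390,163,414,186)),('stop',34,(393,185,416,208)),('jaw',30,(393,210,418,235))]:
    big(((H>h-8)&(H<h+8)).astype(np.uint8),nm,h,roi)
big(((H>10)&(H<20)).astype(np.uint8),'tray',15,(445,150,490,280))
big(((H>23)&(H<40)).astype(np.uint8),'handle',32,(130,225,160,285))
big((H>4.5).astype(np.uint8),'probe',5,(128,165,163,290))
E
python3 a.py
```

```text
deckplate c [676.6  -6.3  56.6]
nozzle [ 668.1 -230.4   34.1]
clamp [ 609.6 -237.    28.5]
stop [ 557.2 -239.6   30.8]
jaw [ 497.2 -242.    23.3]
tray in [ 515.4 -387.     5.2]
handle [421.  357.2  30.4]
strip [551.1 367.5   5.1]
mat [503.4 402.8   7.7]
table [272.  236.3  -3.5]
mat px [143.5 226. ] ctr [491.9 372.3] sides [np.float64(92.8), np.float64(292.8)] ang [np.float64(-89.9), np.float64(-178.5)]
deck px [298.5 142. ] ctr [679.5   8.6] sides [np.float64(262.3), np.float64(165.0)] ang [np.float64(-89.9), np.float64(179.0)]
nozzle px [400.  148.5] ctr [ 670.7 -231.9] sides [np.float64(34.7), np.float64(27.9)] ang [np.float64(-68.0), np.float64(-160.1)]
clamp px [403.  174.6] ctr [ 607.7 -236.3] sides [np.float64(30.7), np.float64(33.4)] ang [np.float64(-15.3), np.float64(-104.3)]
stop px [405.2 195.7] ctr [ 557.6 -239.4] sides [np.float64(33.6), np.float64(30.4)] ang [np.float64(-69.5), np.float64(-161.2)]
jaw px [406.1 222.4] ctr [ 495.8 -240.4] sides [np.float64(37.1), np.float64(32.8)] ang [np.float64(-19.9), np.float64(-108.7)]
tray px [465.4 215.4] ctr [ 515.2 -384.4] sides [np.float64(258.1), np.float64(48.5)] ang [np.float64(-5.0), np.float64(-92.6)]
handle px [146. 256.] ctr [418.9 356.7] sides [np.float64(17.9), np.float64(87.2)] ang [np.float64(-87.3), np.float64(-175.6)]
probe px [147.5 231. ] ctr [479.4 361.8] sides [np.float64(45.0), np.float64(258.5)] ang [np.float64(-90.0), np.float64(-178.4)]
```

View pics/crop_deck.png

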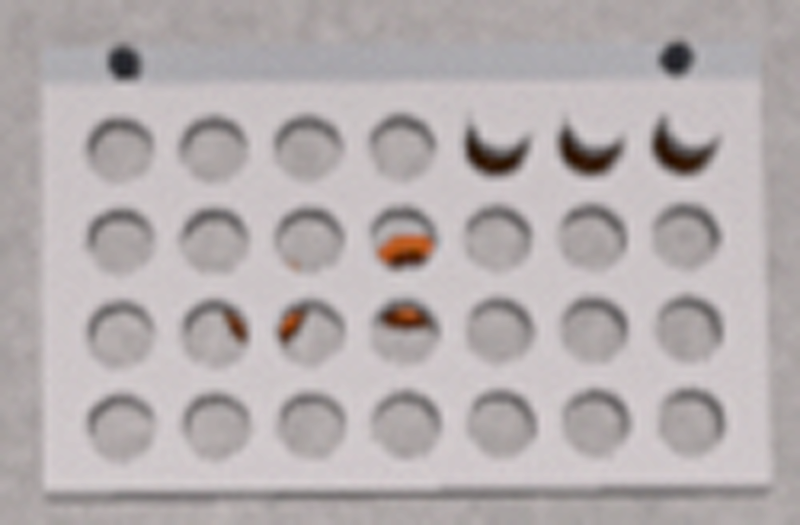

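View pics/crop_parts.png

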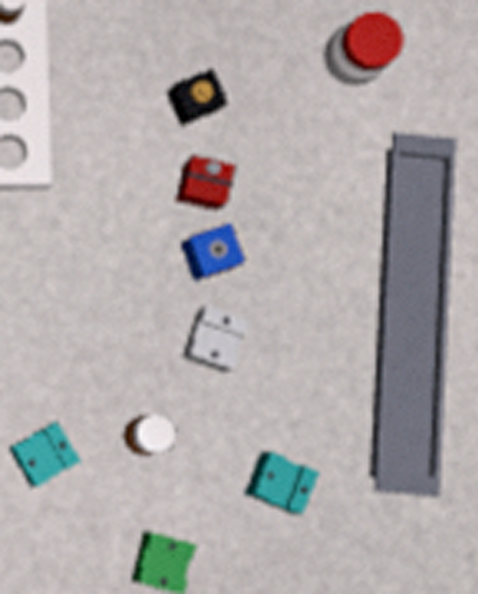

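Deck crop: two collars show. A has arcs at crop (235,325) and (292,325), B has its top-face segments at (404,250) and (404,315). The holes are too close for a third collar to hide, except perhaps behind the rear vials. The parts crop confirms nozzle, clamp, stop and the grey aluminium jaw in one column; the turquoise and green ones are look-alikes to leave. Next I refine positions.

```bash
cat > b.py <<'E'
from h import *
z=np.load('top0.npz');p=z['p'];hsv=cv2.cvtColor(p,cv2.COLOR_RGB2HSV)
f,cx,cy,R,t=cm('top');print('cam',(-R.T@t).round())
s=np.load('scene0.npz');f2,_,_,R2,t2=cm('scene');print('scene cam',(-R2.T@t2).round())
m=cv2.inRange(hsv,(5,150,60),(18,255,255)).astype(bool);v,u=np.where(m[115:180,240:356]);
Q=np.array([ray('top',a+240,b+115,26)[:2] for a,b in zip(u,v)])
for a,b,q in zip(u+240,v+115,Q): print(a,b,q.round(),p[b,a])
from scipy.optimize import least_squares
# tray outline by colour (darkish bluish-grey)
def rect(m,nm,zz,roi,n='top',rng=None):
    mm=np.zeros_like(m);x0,y0,x1,y1=roi;mm[y0:y1,x0:x1]=m[y0:y1,x0:x1]
    c=max(cv2.findContours(mm,cv2.RETR_EXTERNAL,cv2.CHAIN_APPROX_NONE)[0],key=cv2.contourArea)
    q=np.array([ray(n,*k,zz)[:2] for k in c[:,0].astype(float)],np.float32)
    r=cv2.minAreaRect(q);print(nm,n,np.round(r[0],1),np.round(r[1],1),round(r[2],1))
g=p.astype(int)
rect(((g[...,2]-g[...,0]>2)&(g.sum(-1)<330)).astype(np.uint8)*255,'tray',15,(450,155,485,275))
rect(cv2.inRange(hsv,(105,100,30),(130,255,255)),'mat',2,(110,150,180,300))
rect((g[...,2]-g[...,0]<15).astype(np.uint8)*255,'probe',5,(130,172,160,284))
for k in [(140,200),(146,200),(465,200),(465,180),(457,200),(440,200),(146,265),(146,282),(146,240)]: print(k,p[k[1],k[0]])
h2=cv2.cvtColor(s['p'],cv2.COLOR_RGB2HSV);
rect(cv2.inRange(h2,(105,100,30),(130,255,255)),'mat',2,(370,170,440,265),'scene')
# blocks by saturation colour
for nm,h,roi,col in [('stop',34,(390,183,418,210),((105,120,30),(125,255,255))),('clamp',31,(390,162,416,188),((0,120,30),(8,255,255))),('nozzle',28,(386,136,414,163),((0,0,0),(180,255,55))) ]:
    rect(cv2.inRange(hsv,*col),nm,h,roi)
E
python3 b.py
```

```text
cam [ 385.   57. 1241.]
scene cam [1259.   93.  773.]
297 137 [699.  11.] [113  61  32]
298 137 [699.   9.] [117  60  29]
299 137 [699.   6.] [118  60  31]
300 137 [699.   4.] [117  62  31]
301 137 [699.   1.] [107  59  35]
295 138 [696.  16.] [113  66  45]
296 138 [696.  13.] [116  57  22]
297 138 [696.  11.] [113  55  18]
298 138 [696.   9.] [112  55  21]
299 138 [696.   6.] [109  55  17]
300 138 [696.   4.] [113  55  18]
301 138 [696.   1.] [115  56  23]
295 139 [694.  16.] [113  52  18]
296 139 [694.  13.] [102  46  12]
297 139 [694.  11.] [84 38  9]
298 139 [694.   9.] [74 34 11]
299 139 [694.   6.] [66 29  0]
300 139 [694.   4.] [77 34  6]
301 139 [694.   2.] [99 58 39]
295 140 [691.  16.] [98 53 31]
296 140 [691.  13.] [66 29 11]
280 149 [670.  51.] [92 54 36]
281 149 [670.  49.] [77 42 24]
297 149 [670.  11.] [75 34  8]
298 149 [670.   9.] [93 44 15]
299 149 [670.   6.] [92 45 19]
300 149 [670.   4.] [64 33 17]
271 150 [667.  72.] [64 34 19]
280 150 [667.  51.] [98 45 13]
281 150 [667.  49.] [72 42 29]
279 151 [665.  53.] [80 40 20]
280 151 [665.  51.] [66 30  9]
tray top [ 516.5 -383.5] [ 47.9 256.4] 84.7
mat top [491.7 372.6] [293.3  92.5] 1.5
probe top [484.7 363.8] [247.9  24.2] 3.7
(140, 200) [37 52 95]
(146, 200) [80 79 82]
(465, 200) [61 60 68]
(465, 180) [63 63 72]
(457, 200) [41 42 48]
(440, 200) [111 107 107]
(146, 265) [19 18 21]
(146, 282) [65 69 94]
(146, 240) [16 16 19]
mat scene [494.5 372.5] [292.5  92.9] 1.5
stop top [ 557.2 -236.5] [28.7 36.6] 19.0
clamp top [ 599.8 -232. ] [32.8 17.9] 75.8
nozzle top [ 669.7 -229.8] [29.1 37.7] 22.0
```

Run:
```python
from h import *
a=np.load('top0.npz')['p'][150:280,435:500];b=np.load('scene0.npz')['p'][165:250,80:160]
a=cv2.resize(a,None,fx=4.5,fy=4.5,interpolation=cv2.INTER_CUBIC);b=cv2.resize(b,None,fx=6,fy=6,interpolation=cv2.INTER_CUBIC)
H=max(a.shape[0],b.shape[0]);o=np.zeros((H,a.shape[1]+b.shape[1],3),np.uint8);o[:a.shape[0],:a.shape[1]]=a;o[:b.shape[0],a.shape[1]:]=b
print(a.shape,b.shape);save(cv2.convertScaleAbs(o,alpha=2),'tray.png')
```

```text
(585, 292, 3) (510, 480, 3)
```

View pics/tray.png

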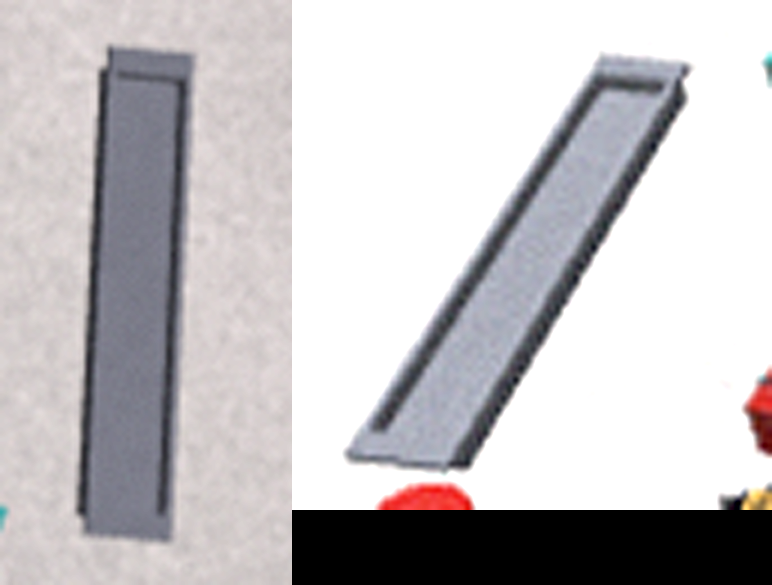

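Tray crop: the tray has flat tabs at both ends, which explains 256 mm against 238. Its top rim corners are at crop (108,47), (194,55), (170,540) and (85,533), and its right inner wall is visible. Now the tray pose, and the first move plan.

```bash
cat >> h.py <<'E'
from scipy.spatial.transform import Rotation as Ro
def plan(*calls, start=None):
    """each call = list of (x,y,z,yaw_deg) world targets; prints relative shifts in tool units"""
    if start is None:
        o=bot.get_obs(); P=np.array(o['tool_pos']); R=Ro.from_euler('xyz',o['tcp_rot'])
    else: P=np.array(start[:3]); R=Ro.from_euler('xyz',[np.pi,0,np.radians(start[3])])
    for c in calls:
        for x,y,z,yw in c:
            T=Ro.from_euler('xyz',[np.pi,0,np.radians(yw)]); d=R.inv().apply(np.array([x,y,z])-P)/200; w=np.degrees((R.inv()*T).as_rotvec())/60
            print((x,y,z,yw),'->',d.round(3),w.round(3))
        P=np.array([x,y,z]);R=T; print('--')
E
python3 - <<'E'
from h import *
q=np.array([ray('top',(a)/4.5-.5+.11+435,(b)/4.5-.5+.11+150,15)[:2] for a,b in [(108,47),(194,55),(170,540),(85,533)]])
print(q.round(1),q.mean(0).round(1)); 
for i,j in((3,0),(2,1)): e=q[j]-q[i]; print(np.linalg.norm(e),np.degrees(np.arctan2(e[1],e[0])))
e=q[0]-q[1]; print(np.linalg.norm(e),np.degrees(np.arctan2(e[1],e[0])))
# scene view corners
q=np.array([ray('scene',(a-292)/6-.4+80,(b)/6-.4+165,15)[:2] for a,b in [(600,55),(690,68),(450,470),(347,457)]]);print(q.round(1),q.mean(0).round(1))
plan([(280,-505,226,0)],[(419,358,100,3.7)])
E
```

```text
[[ 645.9 -374. ]
 [ 641.6 -419.4]
 [ 387.1 -395.1]
 [ 390.7 -351.3]] [ 516.3 -384.9]
256.20333350238855 -5.087817729800243
255.72893968786997 -5.467428734241761
45.66416240039936 84.64881364051824
[[ 390.5 -392.9]
 [ 397.5 -346.6]
 [ 650.3 -370.2]
 [ 646.1 -414.8]] [ 521.1 -381.1]
(280, -505, 226, 0) -> [0.673 0.184 0.   ] [-0.001 -0.     0.259]
--
(419, 358, 100, 3.7) -> [ 0.695 -4.315  0.63 ] [ 0.     0.    -0.062]
--
```

Emit:
send_rows --rows '[{"x": 0.3, "y": -0.08, "az": 0.08, "jaw": 1}, {"x": 0.6, "y": -0.16, "az": 0.16, "jaw": 1}, {"x": 0.953, "y": -0.255, "az": 0.259, "jaw": 1}, {"x": 0.953, "y": -0.255, "az": 0.259, "jaw": 1}, {"x": 0.953, "y": -0.255, "az": 0.259, "jaw": 1}, {"x": 0.953, "y": -0.255, "az": 0.259, "jaw": 1}, {"x": 0.953, "y": -0.255, "az": 0.259, "jaw": 1}, {"x": 0.953, "y": -0.255, "az": 0.259, "jaw": 1}, {"x": 0.953, "y": -0.255, "az": 0.259, "jaw": 1}, {"x": 0.953, "y": -0.255, "az": 0.259, "jaw": 1}]'

```text
schema error: expected keys x, y, z, ax, ay, az, jaw
```

Emit:
send_rows --rows '[{"x": 0.2, "y": -0.25}, {"x": 0.4, "y": -0.5}, {"x": 0.6, "y": -0.75}, {"x": 0.75, "y": -1}, {"x": 0.75, "y": -1}, {"x": 0.75, "y": -1}, {"x": 0.75, "y": -1}, {"x": 0.75, "y": -1}, {"x": 0.75, "y": -1}, {"x": 0.75, "y": -1}]'

```text
schema error: expected keys x, y, z, ax, ay, az, jaw
```

Emit:
send_rows --rows '[{"y": -0.25}, {"y": -0.5}, {"y": -0.75}, {"y": -1}, {"y": -1}, {"y": -1}, {"y": -1}, {"y": -1}, {"y": -1}, {"y": -1}]'

```text
schema error: expected keys x, y, z, ax, ay, az, jaw
```

Emit:
send_rows --rows '[{"y": -0.25}, {"y": -0.5}, {"y": -0.75}, {"y": -1}, {"y": -1}, {"y": -1}, {"y": -1}, {"y": -1}, {"y": -1}, {"y": -1}]'

```text
schema error: expected keys x, y, z, ax, ay, az, jaw
```

Run:
```python
from h import *
o=bot.get_obs();print(o['time'],o['tool_pos'],np.degrees(o['tcp_rot']),o['grip_width'])
plan([(419,358,60,3.7),(419,358,10,3.7)])
```

```text
0.1 [ 140.42154133 -505.48808722  226.12256106] [-1.79921637e+02 -1.15617841e-02  1.55156649e+01] 91.90612457641724
(419, 358, 60, 3.7) -> [ 2.497 -3.786  0.836] [-0.001 -0.     0.197]
(419, 358, 10, 3.7) -> [ 2.497 -3.786  1.086] [-0.001 -0.     0.197]
--
```

Emit:
send_rows --rows '[{"x": 0.953, "y": -0.255, "z": 0, "ax": 0, "ay": 0, "az": 0.259, "jaw": 1}, {"x": 0.953, "y": -0.255, "z": 0, "ax": 0, "ay": 0, "az": 0.259, "jaw": 1}, {"x": 0.953, "y": -0.255, "z": 0, "ax": 0, "ay": 0, "az": 0.259, "jaw": 1}, {"x": 0.953, "y": -0.255, "z": 0, "ax": 0, "ay": 0, "az": 0.259, "jaw": 1}, {"x": 0.953, "y": -0.255, "z": 0, "ax": 0, "ay": 0, "az": 0.259, "jaw": 1}, {"x": 0.953, "y": -0.255, "z": 0, "ax": 0, "ay": 0, "az": 0.259, "jaw": 1}, {"x": 0.953, "y": -0.255, "z": 0, "ax": 0, "ay": 0, "az": 0.259, "jaw": 1}, {"x": 0.953, "y": -0.255, "z": 0, "ax": 0, "ay": 0, "az": 0.259, "jaw": 1}, {"x": 0.953, "y": -0.255, "z": 0, "ax": 0, "ay": 0, "az": 0.259, "jaw": 1}, {"x": 0.953, "y": -0.255, "z": 0, "ax": 0, "ay": 0, "az": 0.259, "jaw": 1}]'

```text
time: 1.35
tool_pos: [310.3, -405.9, 226.8]
tcp_rot: [3.142, -0.0, -0.001]
contact_force: [-0.6, 0.3, -0.2]
grip_width: 91.7
finger_force: 0.0
```

Emit:
send_rows --rows '[{"x": 0.75, "y": -1, "z": 0, "ax": 0, "ay": 0, "az": 0, "jaw": 1}, {"x": 0.75, "y": -1, "z": 0, "ax": 0, "ay": 0, "az": 0, "jaw": 1}, {"x": 0.75, "y": -1, "z": 0, "ax": 0, "ay": 0, "az": 0, "jaw": 1}, {"x": 0.75, "y": -1, "z": 0, "ax": 0, "ay": 0, "az": 0, "jaw": 1}, {"x": 0.75, "y": -1, "z": 0, "ax": 0, "ay": 0, "az": 0, "jaw": 1}, {"x": 0.75, "y": -1, "z": 0, "ax": 0, "ay": 0, "az": 0, "jaw": 1}, {"x": 0.75, "y": -1, "z": 0, "ax": 0, "ay": 0, "az": 0, "jaw": 1}, {"x": 0.75, "y": -1, "z": 0, "ax": 0, "ay": 0, "az": 0, "jaw": 1}, {"x": 0.75, "y": -1, "z": 0, "ax": 0, "ay": 0, "az": 0, "jaw": 1}, {"x": 0.75, "y": -1, "z": 0, "ax": 0, "ay": 0, "az": 0, "jaw": 1}]'

```text
time: 2.6
tool_pos: [460.4, -206.2, 226.7]
tcp_rot: [3.141, -0.0, -0.001]
contact_force: [-0.2, 0.5, 0.3]
grip_width: 91.7
finger_force: 0.0
```

Emit:
send_rows --rows '[{"x": 0, "y": -1, "z": 0, "ax": 0, "ay": 0, "az": 0, "jaw": 1}, {"x": 0, "y": -1, "z": 0, "ax": 0, "ay": 0, "az": 0, "jaw": 1}, {"x": 0, "y": -1, "z": 0, "ax": 0, "ay": 0, "az": 0, "jaw": 1}, {"x": 0, "y": -1, "z": 0, "ax": 0, "ay": 0, "az": 0, "jaw": 1}, {"x": 0, "y": -1, "z": 0, "ax": 0, "ay": 0, "az": 0, "jaw": 1}, {"x": 0, "y": -1, "z": 0, "ax": 0, "ay": 0, "az": 0, "jaw": 1}, {"x": 0, "y": -1, "z": 0, "ax": 0, "ay": 0, "az": 0, "jaw": 1}, {"x": 0, "y": -1, "z": 0, "ax": 0, "ay": 0, "az": 0, "jaw": 1}, {"x": 0, "y": -1, "z": 0, "ax": 0, "ay": 0, "az": 0, "jaw": 1}, {"x": 0, "y": -1, "z": 0, "ax": 0, "ay": 0, "az": 0, "jaw": 1}]'

```text
time: 3.85
tool_pos: [460.6, -6.0, 226.7]
tcp_rot: [3.141, 0.0, -0.001]
contact_force: [-0.4, 0.2, -0.5]
grip_width: 92.0
finger_force: 0.0
```

Emit:
send_rows --rows '[{"x": 0, "y": -1, "z": 0, "ax": 0, "ay": 0, "az": 0, "jaw": 1}, {"x": 0, "y": -1, "z": 0, "ax": 0, "ay": 0, "az": 0, "jaw": 1}, {"x": 0, "y": -1, "z": 0, "ax": 0, "ay": 0, "az": 0, "jaw": 1}, {"x": 0, "y": -1, "z": 0, "ax": 0, "ay": 0, "az": 0, "jaw": 1}, {"x": 0, "y": -1, "z": 0, "ax": 0, "ay": 0, "az": 0, "jaw": 1}, {"x": 0, "y": -1, "z": 0, "ax": 0, "ay": 0, "az": 0, "jaw": 1}, {"x": 0, "y": -1, "z": 0, "ax": 0, "ay": 0, "az": 0, "jaw": 1}, {"x": 0, "y": -1, "z": 0, "ax": 0, "ay": 0, "az": 0, "jaw": 1}, {"x": 0, "y": -1, "z": 0, "ax": 0, "ay": 0, "az": 0, "jaw": 1}, {"x": 0, "y": -1, "z": 0, "ax": 0, "ay": 0, "az": 0, "jaw": 1}]'

```text
time: 5.1
tool_pos: [460.8, 194.0, 226.7]
tcp_rot: [3.142, -0.0, -0.001]
contact_force: [0.2, 0.2, -0.3]
grip_width: 91.5
finger_force: 0.0
```

Run:
```python
from h import *
o=bot.get_obs();print(o['time'],o['tool_pos'],np.degrees(o['tcp_rot']),o['grip_width'])
plan([(419,358,60,3.7),(419,358,10,3.7)])
```

```text
5.1 [460.77122896 194.01700921 226.69890713] [ 1.79995616e+02 -2.08253525e-03 -4.23432021e-02] 91.48697464704217
(419, 358, 60, 3.7) -> [-0.209 -0.82   0.833] [ 0.    -0.    -0.062]
(419, 358, 10, 3.7) -> [-0.21  -0.82   1.083] [ 0.    -0.    -0.062]
--
```

Emit:
send_rows --rows '[{"x": -0.21, "y": -0.82, "z": 0, "ax": 0, "ay": 0, "az": -0.062, "jaw": 1}, {"x": -0.21, "y": -0.82, "z": 0, "ax": 0, "ay": 0, "az": -0.062, "jaw": 1}, {"x": -0.21, "y": -0.82, "z": 0, "ax": 0, "ay": 0, "az": -0.062, "jaw": 0.4}, {"x": -0.21, "y": -0.82, "z": 0.4, "ax": 0, "ay": 0, "az": -0.062, "jaw": 0.2}, {"x": -0.21, "y": -0.82, "z": 0.83, "ax": 0, "ay": 0, "az": -0.062, "jaw": 0.2}, {"x": -0.21, "y": -0.82, "z": 0.83, "ax": 0, "ay": 0, "az": -0.062, "jaw": 0.2}, {"x": -0.21, "y": -0.82, "z": 0.83, "ax": 0, "ay": 0, "az": -0.062, "jaw": 0.2}, {"x": -0.21, "y": -0.82, "z": 0.83, "ax": 0, "ay": 0, "az": -0.062, "jaw": 0.2}, {"x": -0.21, "y": -0.82, "z": 0.83, "ax": 0, "ay": 0, "az": -0.062, "jaw": 0.2}, {"x": -0.21, "y": -0.82, "z": 0.83, "ax": 0, "ay": 0, "az": -0.062, "jaw": 0.2}]'

```text
time: 6.35
tool_pos: [419.6, 358.6, 62.2]
tcp_rot: [-3.14, -0.003, 0.064]
contact_force: [-0.1, 0.7, 0.8]
grip_width: 54.9
finger_force: 0.0
```

Emit:
send_rows --rows '[{"x": 0, "y": 0, "z": 0.08, "ax": 0, "ay": 0, "az": 0, "jaw": 0.2}, {"x": 0, "y": 0, "z": 0.16, "ax": 0, "ay": 0, "az": 0, "jaw": 0.2}, {"x": 0, "y": 0, "z": 0.25, "ax": 0, "ay": 0, "az": 0, "jaw": 0.2}, {"x": 0, "y": 0, "z": 0.25, "ax": 0, "ay": 0, "az": 0, "jaw": 0.2}, {"x": 0, "y": 0, "z": 0.25, "ax": 0, "ay": 0, "az": 0, "jaw": -1}, {"x": 0, "y": 0, "z": 0.25, "ax": 0, "ay": 0, "az": 0, "jaw": -1}, {"x": 0, "y": 0, "z": 0.25, "ax": 0, "ay": 0, "az": 0, "jaw": -1}, {"x": 0, "y": 0, "z": 0.25, "ax": 0, "ay": 0, "az": 0, "jaw": -1}, {"x": 0, "y": 0, "z": 0.25, "ax": 0, "ay": 0, "az": 0, "jaw": -1}, {"x": 0, "y": 0, "z": 0.25, "ax": 0, "ay": 0, "az": 0, "jaw": -1}]'

```text
time: 7.6
tool_pos: [418.9, 358.2, 10.9]
tcp_rot: [-3.142, -0.0, 0.064]
contact_force: [-0.6, -0.9, 3.6]
grip_width: 15.4
finger_force: 30.0
```

Emit:
send_rows --rows '[{"x": 0, "y": 0, "z": -0.04, "ax": 0, "ay": 0, "az": 0, "jaw": -1}, {"x": 0, "y": 0, "z": -0.1, "ax": 0, "ay": 0, "az": 0, "jaw": -1}, {"x": 0, "y": 0, "z": -0.2, "ax": 0, "ay": 0, "az": 0, "jaw": -1}, {"x": 0, "y": 0, "z": -0.3, "ax": 0, "ay": 0, "az": 0, "jaw": -1}, {"x": 0, "y": 0, "z": -0.4, "ax": 0, "ay": 0, "az": 0, "jaw": -1}, {"x": 0, "y": 0, "z": -0.5, "ax": 0, "ay": 0, "az": 0, "jaw": -1}, {"x": 0, "y": 0, "z": -0.55, "ax": 0, "ay": 0, "az": 0, "jaw": -1}, {"x": 0, "y": 0, "z": -0.55, "ax": 0, "ay": 0, "az": 0, "jaw": -1}, {"x": 0, "y": 0, "z": -0.55, "ax": 0, "ay": 0, "az": 0, "jaw": -1}, {"x": 0, "y": 0, "z": -0.55, "ax": 0, "ay": 0, "az": 0, "jaw": -1}]'

```text
time: 8.85
tool_pos: [418.4, 357.9, 119.8]
tcp_rot: [3.141, 0.001, 0.064]
contact_force: [0.3, 0.1, -0.7]
grip_width: 15.9
finger_force: 30.0
```

Run:
```python
from h import *
plan([(405,170,121,0)],[(395,-35,121,0)],[(395,-35,11,0)],[(535,-35,11,0)])
q=np.array([ray('top',a/6.4-.42+235,b/6.4-.42+100,57)[:2] for a,b in [(42,82),(760,78),(768,487),(45,490)]]);print(q.round(1),q.mean(0))
q=np.array([ray('top',a/6.4-.42+235,b/6.4-.42+100,57)[:2] for a,b in [(120,425),(690,422)]]);print(q.round(1))
```

```text
(405, 170, 121, 0) -> [-0.127  0.933 -0.005] [0.001 0.001 0.062]
--
(395, -35, 121, 0) -> [-0.05   1.025  0.   ] [0. 0. 0.]
--
(395, -35, 11, 0) -> [ 0.   -0.    0.55] [0. 0. 0.]
--
(535, -35, 11, 0) -> [0.7 0.  0. ] [0. 0. 0.]
--
[[ 748.8  141.2]
 [ 750.8 -118.9]
 [ 600.3 -119.1]
 [ 599.   138.8]] [674.73783476  10.49725897]
[[622.6 112.3]
 [623.9 -91.6]]
```

Emit:
send_rows --rows '[{"x": -0.03, "y": 0.2, "z": 0, "ax": 0, "ay": 0, "az": 0.02, "jaw": -1}, {"x": -0.06, "y": 0.4, "z": 0, "ax": 0, "ay": 0, "az": 0.03, "jaw": -1}, {"x": -0.09, "y": 0.6, "z": 0, "ax": 0, "ay": 0, "az": 0.05, "jaw": -1}, {"x": -0.11, "y": 0.8, "z": 0, "ax": 0, "ay": 0, "az": 0.062, "jaw": -1}, {"x": -0.13, "y": 0.93, "z": 0, "ax": 0, "ay": 0, "az": 0.062, "jaw": -1}, {"x": -0.13, "y": 0.93, "z": 0, "ax": 0, "ay": 0, "az": 0.062, "jaw": -1}, {"x": -0.13, "y": 0.93, "z": 0, "ax": 0, "ay": 0, "az": 0.062, "jaw": -1}, {"x": -0.13, "y": 0.93, "z": 0, "ax": 0, "ay": 0, "az": 0.062, "jaw": -1}, {"x": -0.13, "y": 0.93, "z": 0, "ax": 0, "ay": 0, "az": 0.062, "jaw": -1}, {"x": -0.13, "y": 0.93, "z": 0, "ax": 0, "ay": 0, "az": 0.062, "jaw": -1}]'

```text
time: 10.1
tool_pos: [404.8, 171.3, 120.6]
tcp_rot: [3.142, 0.0, 0.0]
contact_force: [0.4, -0.2, -2.0]
grip_width: 15.8
finger_force: 30.0
```

Emit:
send_rows --rows '[{"x": -0.01, "y": 0.2, "z": 0, "ax": 0, "ay": 0, "az": 0, "jaw": -1}, {"x": -0.02, "y": 0.4, "z": 0, "ax": 0, "ay": 0, "az": 0, "jaw": -1}, {"x": -0.03, "y": 0.6, "z": 0, "ax": 0, "ay": 0, "az": 0, "jaw": -1}, {"x": -0.04, "y": 0.8, "z": 0, "ax": 0, "ay": 0, "az": 0, "jaw": -1}, {"x": -0.05, "y": 1, "z": 0, "ax": 0, "ay": 0, "az": 0, "jaw": -1}, {"x": -0.05, "y": 1, "z": 0, "ax": 0, "ay": 0, "az": 0, "jaw": -1}, {"x": -0.05, "y": 1, "z": 0, "ax": 0, "ay": 0, "az": 0, "jaw": -1}, {"x": -0.05, "y": 1, "z": 0, "ax": 0, "ay": 0, "az": 0, "jaw": -1}, {"x": -0.05, "y": 1, "z": 0, "ax": 0, "ay": 0, "az": 0, "jaw": -1}, {"x": -0.05, "y": 1, "z": 0, "ax": 0, "ay": 0, "az": 0, "jaw": -1}]'

```text
time: 11.35
tool_pos: [394.8, -28.6, 120.7]
tcp_rot: [3.142, -0.0, 0.001]
contact_force: [0.4, 0.1, -1.3]
grip_width: 15.5
finger_force: 30.0
```

Emit:
send_rows --rows '[{"x": 0, "y": 0.04, "z": 0.1, "ax": 0, "ay": 0, "az": 0, "jaw": -1}, {"x": 0, "y": 0.04, "z": 0.2, "ax": 0, "ay": 0, "az": 0, "jaw": -1}, {"x": 0, "y": 0.04, "z": 0.3, "ax": 0, "ay": 0, "az": 0, "jaw": -1}, {"x": 0, "y": 0.04, "z": 0.4, "ax": 0, "ay": 0, "az": 0, "jaw": -1}, {"x": 0, "y": 0.04, "z": 0.45, "ax": 0, "ay": 0, "az": 0, "jaw": -1}, {"x": 0, "y": 0.04, "z": 0.5, "ax": 0, "ay": 0, "az": 0, "jaw": -1}, {"x": 0, "y": 0.04, "z": 0.53, "ax": 0, "ay": 0, "az": 0, "jaw": -1}, {"x": 0, "y": 0.04, "z": 0.55, "ax": 0, "ay": 0, "az": 0, "jaw": -1}, {"x": 0, "y": 0.04, "z": 0.55, "ax": 0, "ay": 0, "az": 0, "jaw": -1}, {"x": 0, "y": 0.04, "z": 0.55, "ax": 0, "ay": 0, "az": 0, "jaw": -1}]'

```text
time: 12.6
tool_pos: [395.0, -37.1, 10.9]
tcp_rot: [3.141, -0.001, -0.0]
contact_force: [-0.0, -0.3, -0.1]
grip_width: 15.6
finger_force: 30.0
```

Run:
```python
from h import *
p,d=cap('top');q,_=cap('scene')
a=cv2.convertScaleAbs(cv2.resize(p[80:280,220:400],None,fx=2.8,fy=2.8,interpolation=cv2.INTER_CUBIC),alpha=1.6)
b=cv2.convertScaleAbs(cv2.resize(q[210:300,190:330],None,fx=2,fy=2,interpolation=cv2.INTER_CUBIC),alpha=1.6)
o=np.zeros((560,a.shape[1]+b.shape[1],3),np.uint8);o[:,:a.shape[1]]=a;o[:b.shape[0],a.shape[1]:]=b
save(o,'pre.png')
h=cv2.cvtColor(p,cv2.COLOR_RGB2HSV)
o=bot.get_obs();print(o['tool_pos'],np.degrees(o['tcp_rot']),o['grip_width'],o['contact_force'])
```

```text
[394.97440187 -37.17404237  10.92457605] [ 1.79984167e+02 -3.50722119e-02 -2.41867758e-02] 15.71750949251275 [-1.40728797 -0.37524455  0.83214981]
```

View pics/pre.png

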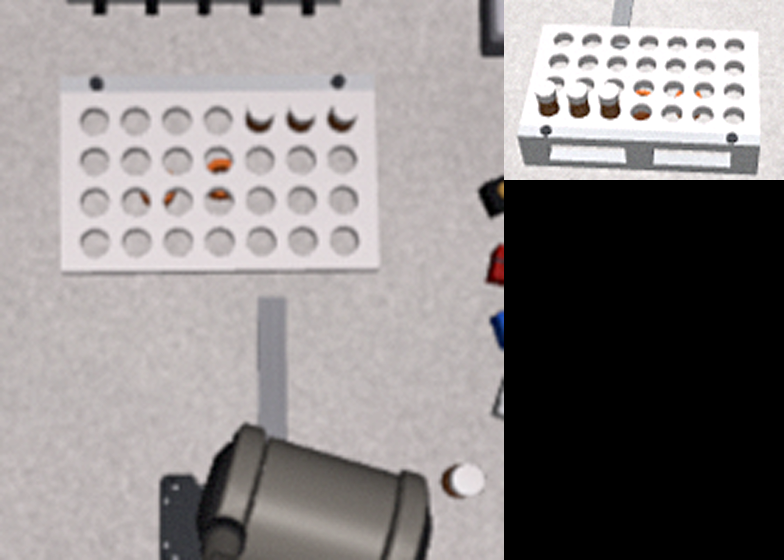

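Two collars only are seen, in the same holes from both views (crop top (218,163)-(218,195) and (145,198)-(168,198)). The space behind the three rear vials can't be seen, so I'll sweep the full length from the right end.

Emit:
send_rows --rows '[{"x": 0, "y": 0.2, "z": 0, "ax": 0, "ay": 0, "az": 0, "jaw": -1}, {"x": 0, "y": 0.4, "z": 0, "ax": 0, "ay": 0, "az": 0, "jaw": -1}, {"x": 0, "y": 0.52, "z": 0, "ax": 0, "ay": 0, "az": 0, "jaw": -1}, {"x": 0.1, "y": 0.52, "z": 0, "ax": 0, "ay": 0, "az": 0, "jaw": -1}, {"x": 0.25, "y": 0.52, "z": 0, "ax": 0, "ay": 0, "az": 0, "jaw": -1}, {"x": 0.4, "y": 0.52, "z": 0, "ax": 0, "ay": 0, "az": 0, "jaw": -1}, {"x": 0.55, "y": 0.52, "z": 0, "ax": 0, "ay": 0, "az": 0, "jaw": -1}, {"x": 0.65, "y": 0.52, "z": 0, "ax": 0, "ay": 0, "az": 0, "jaw": -1}, {"x": 0.69, "y": 0.52, "z": 0, "ax": 0, "ay": 0, "az": 0, "jaw": -1}, {"x": 0.69, "y": 0.52, "z": 0, "ax": 0, "ay": 0, "az": 0, "jaw": -1}]'

```text
time: 13.95
tool_pos: [532.8, -141.2, 10.7]
tcp_rot: [3.141, -0.0, -0.0]
contact_force: [0.7, 0.6, -0.3]
grip_width: 15.7
finger_force: 30.0
```

Emit:
send_rows --rows '[{"x": 0, "y": -0.1, "z": 0, "ax": 0, "ay": 0, "az": 0, "jaw": -1}, {"x": 0, "y": -0.2, "z": 0, "ax": 0, "ay": 0, "az": 0, "jaw": -1}, {"x": 0, "y": -0.3, "z": 0, "ax": 0, "ay": 0, "az": 0, "jaw": -1}, {"x": 0, "y": -0.4, "z": 0, "ax": 0, "ay": 0, "az": 0, "jaw": -1}, {"x": 0, "y": -0.5, "z": 0, "ax": 0, "ay": 0, "az": 0, "jaw": -1}, {"x": 0, "y": -0.57, "z": 0, "ax": 0, "ay": 0, "az": 0, "jaw": -1}, {"x": 0, "y": -0.64, "z": 0, "ax": 0, "ay": 0, "az": 0, "jaw": -1}, {"x": 0, "y": -0.71, "z": 0, "ax": 0, "ay": 0, "az": 0, "jaw": -1}, {"x": 0, "y": -0.78, "z": 0, "ax": 0, "ay": 0, "az": 0, "jaw": -1}, {"x": 0, "y": -0.85, "z": 0, "ax": 0, "ay": 0, "az": 0, "jaw": -1}]'

```text
time: 15.2
tool_pos: [532.8, 29.6, 10.7]
tcp_rot: [3.141, -0.0, -0.001]
contact_force: [-0.2, -1.2, 1.1]
grip_width: 16.0
finger_force: 30.0
```

Run:
```python
from h import *
p,d=cap('top');q,_=cap('scene')
a=cv2.convertScaleAbs(cv2.resize(p[80:280,220:400],None,fx=2.8,fy=2.8,interpolation=cv2.INTER_CUBIC),alpha=1.6)
b=cv2.convertScaleAbs(cv2.resize(q[210:300,190:330],None,fx=2,fy=2,interpolation=cv2.INTER_CUBIC),alpha=1.6)
o=np.zeros((560,a.shape[1]+b.shape[1],3),np.uint8);o[:,:a.shape[1]]=a;o[:b.shape[0],a.shape[1]:]=b
save(o,'mid.png')
```

```text
(no output)
```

View pics/mid.png

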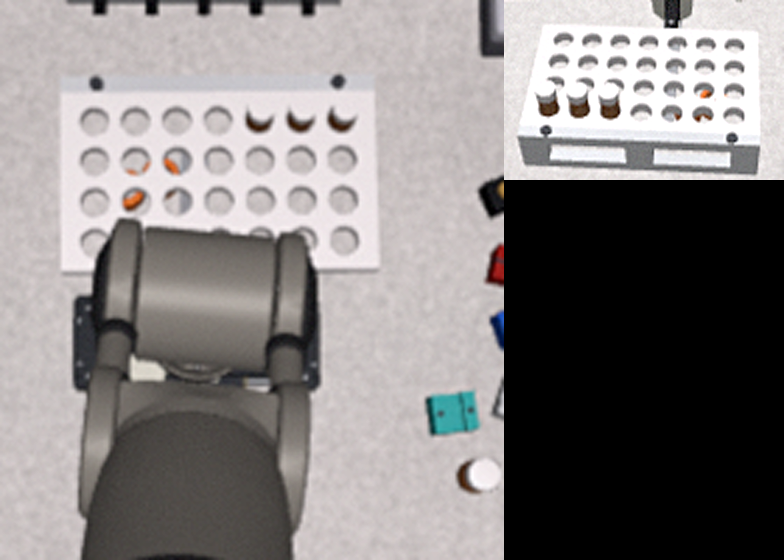

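Mid-sweep: both collars are ahead of the strip (crop (135,180) and (172,165)). However, crossing at x=395 pushed the turquoise block (now crop (452,412)) and nudged the vial beside it (480,475). I overlooked them, and I'll set them back afterwards. Continuing the sweep.

Emit:
send_rows --rows '[{"x": 0, "y": -0.08, "z": 0, "ax": 0, "ay": 0, "az": 0, "jaw": -1}, {"x": 0, "y": -0.16, "z": 0, "ax": 0, "ay": 0, "az": 0, "jaw": -1}, {"x": 0, "y": -0.24, "z": 0, "ax": 0, "ay": 0, "az": 0, "jaw": -1}, {"x": 0, "y": -0.32, "z": 0, "ax": 0, "ay": 0, "az": 0, "jaw": -1}, {"x": 0, "y": -0.4, "z": 0, "ax": 0, "ay": 0, "az": 0, "jaw": -1}, {"x": 0, "y": -0.48, "z": 0, "ax": 0, "ay": 0, "az": 0, "jaw": -1}, {"x": 0, "y": -0.56, "z": 0, "ax": 0, "ay": 0, "az": 0, "jaw": -1}, {"x": 0, "y": -0.64, "z": 0, "ax": 0, "ay": 0, "az": 0, "jaw": -1}, {"x": 0, "y": -0.7, "z": 0, "ax": 0, "ay": 0, "az": 0, "jaw": -1}, {"x": 0, "y": -0.75, "z": 0, "ax": 0, "ay": 0, "az": 0, "jaw": -1}]'

```text
time: 16.55
tool_pos: [532.8, 179.6, 10.6]
tcp_rot: [3.141, 0.0, -0.0]
contact_force: [0.3, -1.7, -0.3]
grip_width: 16.2
finger_force: 30.0
```

Run:
```python
from h import *
p,d=cap('top');q,_=cap('scene');np.savez('m2',p=p,d=d,q=q)
a=cv2.convertScaleAbs(p[80:320,90:490],alpha=1.6)
save(cv2.resize(a,None,fx=2,fy=2,interpolation=cv2.INTER_CUBIC),'sw.png')
```

```text
(no output)
```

View pics/sw.png

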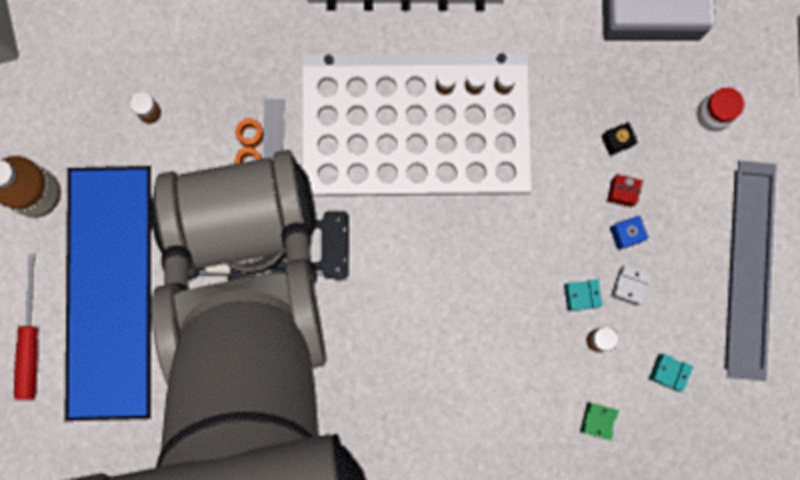

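Emit:
send_rows --rows '[{"x": 0, "y": 0.05, "z": 0, "ax": 0, "ay": 0, "az": 0, "jaw": -1}, {"x": 0, "y": 0.05, "z": -0.1, "ax": 0, "ay": 0, "az": 0, "jaw": -1}, {"x": 0, "y": 0.05, "z": -0.2, "ax": 0, "ay": 0, "az": 0, "jaw": -1}, {"x": 0, "y": 0.05, "z": -0.3, "ax": 0, "ay": 0, "az": 0, "jaw": -1}, {"x": 0, "y": 0.05, "z": -0.4, "ax": 0, "ay": 0, "az": 0, "jaw": -1}, {"x": 0, "y": 0.05, "z": -0.5, "ax": 0, "ay": 0, "az": 0, "jaw": -1}, {"x": 0, "y": 0.05, "z": -0.55, "ax": 0, "ay": 0, "az": 0, "jaw": -1}, {"x": 0, "y": 0.05, "z": -0.55, "ax": 0, "ay": 0, "az": 0, "jaw": -1}, {"x": 0, "y": 0.05, "z": -0.55, "ax": 0, "ay": 0, "az": 0, "jaw": -1}, {"x": 0, "y": 0.05, "z": -0.55, "ax": 0, "ay": 0, "az": 0, "jaw": -1}]'

```text
time: 17.9
tool_pos: [532.4, 168.7, 119.8]
tcp_rot: [3.141, 0.002, -0.0]
contact_force: [0.6, -0.1, -1.5]
grip_width: 16.1
finger_force: 30.0
```

Emit:
send_rows --rows '[{"x": -0.12, "y": -0.2, "z": 0, "ax": 0, "ay": 0, "az": 0, "jaw": -1}, {"x": -0.24, "y": -0.4, "z": 0, "ax": 0, "ay": 0, "az": 0, "jaw": -1}, {"x": -0.36, "y": -0.6, "z": 0, "ax": 0, "ay": 0, "az": -0.02, "jaw": -1}, {"x": -0.48, "y": -0.8, "z": 0, "ax": 0, "ay": 0, "az": -0.04, "jaw": -1}, {"x": -0.57, "y": -0.94, "z": 0, "ax": 0, "ay": 0, "az": -0.061, "jaw": -1}, {"x": -0.57, "y": -0.94, "z": 0, "ax": 0, "ay": 0, "az": -0.061, "jaw": -1}, {"x": -0.57, "y": -0.94, "z": 0, "ax": 0, "ay": 0, "az": -0.061, "jaw": -1}, {"x": -0.57, "y": -0.94, "z": 0, "ax": 0, "ay": 0, "az": -0.061, "jaw": -1}, {"x": -0.57, "y": -0.94, "z": 0, "ax": 0, "ay": 0, "az": -0.061, "jaw": -1}, {"x": -0.57, "y": -0.94, "z": 0, "ax": 0, "ay": 0, "az": -0.061, "jaw": -1}]'

```text
time: 19.15
tool_pos: [419.3, 356.4, 120.7]
tcp_rot: [3.142, -0.0, 0.062]
contact_force: [0.4, -0.6, -0.4]
grip_width: 15.7
finger_force: 30.0
```

Run:
```python
from h import *
p,d=cap('top');q,_=cap('scene');np.savez('m3',p=p,d=d,q=q)
a=cv2.convertScaleAbs(cv2.resize(p[110:310,90:290],None,fx=3,fy=3,interpolation=cv2.INTER_CUBIC),alpha=1.6)
save(a,'back.png')
plan([(418.5,358,20,3.67)])
```

```text
(418.5, 358, 20, 3.67) -> [-0.003 -0.007  0.503] [ 0.    -0.    -0.001]
--
```

View pics/back.png

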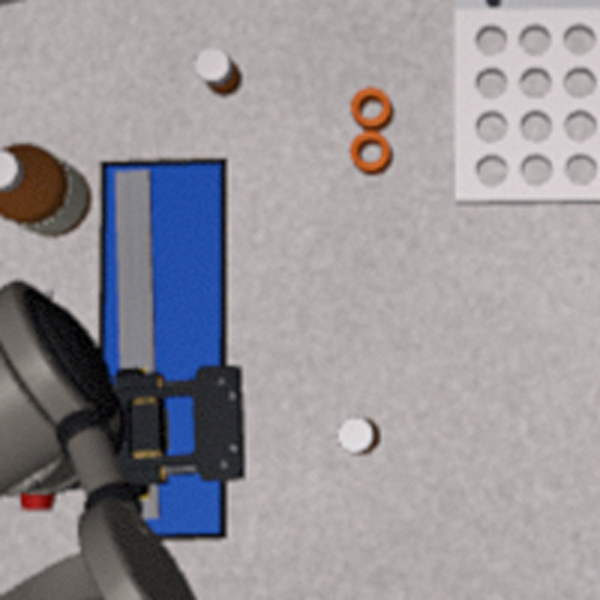

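The probe is straight above the mat, both collars stand clear of the deck at crop (371,107) and (371,152), and the vials on the left are untouched. Lowering now.

Emit:
send_rows --rows '[{"x": 0, "y": -0.02, "z": 0.12, "ax": 0, "ay": 0, "az": 0, "jaw": -1}, {"x": 0, "y": -0.02, "z": 0.25, "ax": 0, "ay": 0, "az": 0, "jaw": -1}, {"x": 0, "y": -0.02, "z": 0.38, "ax": 0, "ay": 0, "az": 0, "jaw": -1}, {"x": 0, "y": -0.02, "z": 0.46, "ax": 0, "ay": 0, "az": 0, "jaw": -1}, {"x": 0, "y": -0.02, "z": 0.51, "ax": 0, "ay": 0, "az": 0, "jaw": -1}, {"x": 0, "y": -0.02, "z": 0.53, "ax": 0, "ay": 0, "az": 0, "jaw": -1}, {"x": 0, "y": -0.02, "z": 0.55, "ax": 0, "ay": 0, "az": 0, "jaw": -1}, {"x": 0, "y": -0.02, "z": 0.55, "ax": 0, "ay": 0, "az": 0, "jaw": -1}, {"x": 0, "y": -0.02, "z": 0.55, "ax": 0, "ay": 0, "az": 0, "jaw": -1}, {"x": 0, "y": -0.02, "z": 0.55, "ax": 0, "ay": 0, "az": 0, "jaw": 0}]'

```text
time: 20.5
tool_pos: [419.0, 361.1, 11.0]
tcp_rot: [-3.141, -0.001, 0.063]
contact_force: [-0.2, -0.3, 0.4]
grip_width: 21.6
finger_force: 0.0
```

Emit:
send_rows --rows '[{"x": 0, "y": 0, "z": 0, "ax": 0, "ay": 0, "az": 0, "jaw": 0}, {"x": 0, "y": 0, "z": 0, "ax": 0, "ay": 0, "az": 0, "jaw": 0}, {"x": 0, "y": 0, "z": 0, "ax": 0, "ay": 0, "az": 0, "jaw": 0}, {"x": 0, "y": 0, "z": -0.2, "ax": 0, "ay": 0, "az": 0, "jaw": 0}, {"x": 0, "y": 0, "z": -0.4, "ax": 0, "ay": 0, "az": 0, "jaw": 0}, {"x": 0, "y": 0, "z": -0.6, "ax": 0, "ay": 0, "az": 0, "jaw": 0.2}, {"x": 0, "y": 0, "z": -0.7, "ax": 0, "ay": 0, "az": 0, "jaw": 0.2}, {"x": 0.2, "y": 0.2, "z": -0.7, "ax": 0, "ay": 0, "az": 0, "jaw": 0.2}, {"x": 0.4, "y": 0.4, "z": -0.7, "ax": 0, "ay": 0, "az": 0, "jaw": 0.2}, {"x": 0.4, "y": 0.4, "z": -0.7, "ax": 0, "ay": 0, "az": 0, "jaw": 0.2}]'

```text
time: 21.75
tool_pos: [506.1, 283.5, 150.5]
tcp_rot: [3.141, -0.001, 0.059]
contact_force: [0.3, 0.4, -0.1]
grip_width: 55.0
finger_force: 0.0
```

```bash
cat > see.py <<'E'
from h import *
def mask(p,col):
    h=cv2.cvtColor(p,cv2.COLOR_RGB2HSV);return cv2.inRange(h,*col)
def blobs(p,n,col,zz,roi,amin=15):
    m=mask(p,col);mm=np.zeros_like(m);x0,y0,x1,y1=roi;mm[y0:y1,x0:x1]=m[y0:y1,x0:x1]
    out=[]
    for c in cv2.findContours(mm,cv2.RETR_EXTERNAL,cv2.CHAIN_APPROX_NONE)[0]:
        if cv2.contourArea(c)<amin: continue
        q=np.array([ray(n,*k,zz)[:2] for k in c[:,0].astype(float)],np.float32)
        r=cv2.minAreaRect(q);print(n,'px',np.round(cv2.minAreaRect(c)[0],1),'xy',np.round(r[0],1),'wh',np.round(r[1],1),'ang',round(r[2],1))
ORG=((5,150,60),(18,255,255))
E
python3 - <<'E'
from see import *
p,d=cap('top');q,_=cap('scene');np.savez('m4',p=p,d=d,q=q)
blobs(p,'top',ORG,26,(180,120,240,190));blobs(q,'scene',ORG,20,(300,200,420,300))
# vial caps / teal before & after
p0=np.load('top0.npz')['p']
g=lambda p:[blobs(p,'top',((0,0,130),(180,40,255)),52,(370,235,405,265)),blobs(p,'top',((80,100,30),(98,255,255)),30,(330,200,440,290)),blobs(p,'top',((0,0,125),(180,30,255)),52,(195,240,225,270))]
print('before');g(p0);print('after');g(p)
o=bot.get_obs();print(o['tool_pos'],o['tcp_rot'],o['grip_width'])
a=np.hstack([p0[130:305,335:430],p[130:305,335:430],p[150:300,110:205].repeat(1,0) if 0 else p[130:305,110:205]])
save(cv2.convertScaleAbs(cv2.resize(a,None,fx=2.8,fy=2.8,interpolation=cv2.INTER_CUBIC),alpha=1.7),'cmp.png')
E
```

```text
top px [213.  153.5] xy [658.7 208.6] wh [64.9 28.2] ang 0.8
scene px [345.5 259.5] xy [669.3 210.1] wh [30.  79.8] ang 87.5
before
top px [386.5 251. ] xy [ 428.9 -188.9] wh [20.5 17.8] ang 44.4
top px [425.2 265.7] xy [ 396.1 -281.3] wh [39.7 32.4] ang 66.7
top px [353.1 257.2] xy [ 415.5 -116.3] wh [30.4 36.4] ang 29.3
top px [207.5 254.5] xy [421.4 214.2] wh [20.2 20.2] ang 0.9
after
top px [392.8 249.3] xy [ 432.8 -203.1] wh [22.1 21. ] ang 44.3
top px [425.1 265.7] xy [ 396.1 -281.3] wh [39.6 32.4] ang 66.7
top px [381.3 227.1] xy [ 484.7 -182.7] wh [31.  38.6] ang 5.7
top px [207.5 254.5] xy [421.4 214.2] wh [22.4 22. ] ang 45.5
[503.3714475  285.80889373 150.2841462 ] [3.14156845e+00 1.09263801e-03 6.20130168e-02] 55.05779842148564
```

View pics/cmp.png

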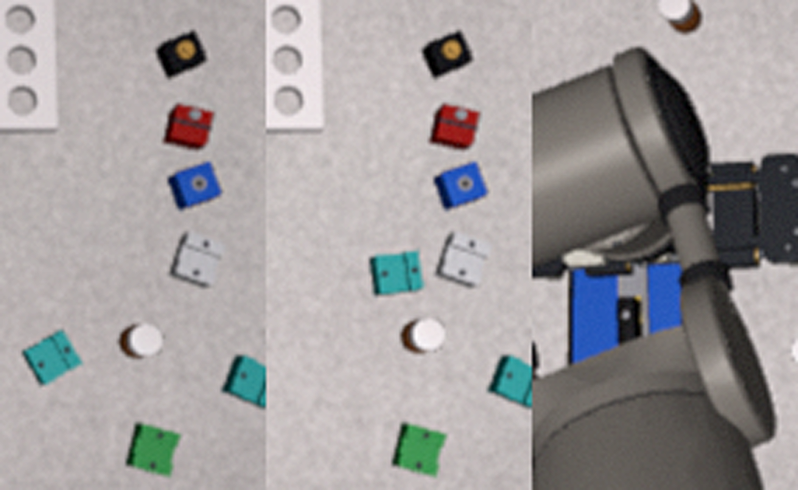

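Comparison: the turquoise block went from crop (52,357) to (397,272). The vial next to it shifted about 15 mm, jaw and others are unchanged, and the probe is back on the mat. I'll fetch the collars first, then restore those two.

Run:
```python
from h import *
plan([(677.5,210,150,0)],[(677.5,210,14,0)],[(677.5,210,150,0),(650,20,150,0)],[(620,-180,150,0)],[(610.6,-370,150,-5.2)],[(610.6,-391.4,60,-5.2),(610.6,-391.4,19,-5.2)])
```

```text
(677.5, 210, 150, 0) -> [0.845 0.432 0.001] [0.    0.001 0.059]
--
(677.5, 210, 14, 0) -> [ 0.   -0.    0.68] [0. 0. 0.]
--
(677.5, 210, 150, 0) -> [ 0.    0.   -0.68] [0. 0. 0.]
(650, 20, 150, 0) -> [-0.138  0.95  -0.68 ] [0. 0. 0.]
--
(620, -180, 150, 0) -> [-0.15  1.    0.  ] [0. 0. 0.]
--
(610.6, -370, 150, -5.2) -> [-0.047  0.95   0.   ] [ 0.    -0.     0.087]
--
(610.6, -391.4, 60, -5.2) -> [0.01  0.107 0.45 ] [0. 0. 0.]
(610.6, -391.4, 19, -5.2) -> [0.01  0.107 0.655] [0. 0. 0.]
--
```

Emit:
send_rows --rows '[{"x": 0.845, "y": 0.43, "z": 0, "ax": 0, "ay": 0, "az": 0.059, "jaw": 0.2}, {"x": 0.845, "y": 0.43, "z": 0, "ax": 0, "ay": 0, "az": 0.059, "jaw": 0.2}, {"x": 0.845, "y": 0.43, "z": 0, "ax": 0, "ay": 0, "az": 0.059, "jaw": 0.2}, {"x": 0.845, "y": 0.43, "z": 0, "ax": 0, "ay": 0, "az": 0.059, "jaw": 0.2}, {"x": 0.845, "y": 0.43, "z": 0, "ax": 0, "ay": 0, "az": 0.059, "jaw": 0.2}, {"x": 0.845, "y": 0.43, "z": 0.2, "ax": 0, "ay": 0, "az": 0.059, "jaw": 0.2}, {"x": 0.845, "y": 0.43, "z": 0.4, "ax": 0, "ay": 0, "az": 0.059, "jaw": 0.2}, {"x": 0.845, "y": 0.43, "z": 0.4, "ax": 0, "ay": 0, "az": 0.059, "jaw": 0.2}, {"x": 0.845, "y": 0.43, "z": 0.4, "ax": 0, "ay": 0, "az": 0.059, "jaw": 0.2}, {"x": 0.845, "y": 0.43, "z": 0.4, "ax": 0, "ay": 0, "az": 0.059, "jaw": 0.2}]'

```text
time: 23.1
tool_pos: [678.6, 211.8, 73.5]
tcp_rot: [-3.141, -0.004, 0.002]
contact_force: [-0.0, 0.1, -0.2]
grip_width: 55.5
finger_force: 0.0
```

Emit:
send_rows --rows '[{"x": 0, "y": 0, "z": 0.1, "ax": 0, "ay": 0, "az": 0, "jaw": 0.2}, {"x": 0, "y": 0, "z": 0.2, "ax": 0, "ay": 0, "az": 0, "jaw": 0.2}, {"x": 0, "y": 0, "z": 0.28, "ax": 0, "ay": 0, "az": 0, "jaw": 0.2}, {"x": 0, "y": 0, "z": 0.28, "ax": 0, "ay": 0, "az": 0, "jaw": 0.2}, {"x": 0, "y": 0, "z": 0.28, "ax": 0, "ay": 0, "az": 0, "jaw": -1}, {"x": 0, "y": 0, "z": 0.28, "ax": 0, "ay": 0, "az": 0, "jaw": -1}, {"x": 0, "y": 0, "z": 0.28, "ax": 0, "ay": 0, "az": 0, "jaw": -1}, {"x": 0, "y": 0, "z": 0.28, "ax": 0, "ay": 0, "az": 0, "jaw": -1}, {"x": 0, "y": 0, "z": 0.28, "ax": 0, "ay": 0, "az": 0, "jaw": -1}, {"x": 0, "y": 0, "z": 0.28, "ax": 0, "ay": 0, "az": 0, "jaw": -1}]'

```text
time: 24.35
tool_pos: [678.1, 211.0, 15.4]
tcp_rot: [-3.142, -0.001, 0.002]
contact_force: [-0.5, -1.2, 5.4]
grip_width: 30.6
finger_force: 30.0
```

Emit:
send_rows --rows '[{"x": 0, "y": 0, "z": -0.1, "ax": 0, "ay": 0, "az": 0, "jaw": -1}, {"x": 0, "y": 0, "z": -0.25, "ax": 0, "ay": 0, "az": 0, "jaw": -1}, {"x": 0, "y": 0, "z": -0.4, "ax": 0, "ay": 0, "az": 0, "jaw": -1}, {"x": 0, "y": 0, "z": -0.55, "ax": 0, "ay": 0, "az": 0, "jaw": -1}, {"x": 0, "y": 0, "z": -0.68, "ax": 0, "ay": 0, "az": 0, "jaw": -1}, {"x": 0, "y": 0, "z": -0.68, "ax": 0, "ay": 0, "az": 0, "jaw": -1}, {"x": 0, "y": 0, "z": -0.68, "ax": 0, "ay": 0, "az": 0, "jaw": -1}, {"x": 0, "y": 0, "z": -0.68, "ax": 0, "ay": 0, "az": 0, "jaw": -1}, {"x": 0, "y": 0, "z": -0.68, "ax": 0, "ay": 0, "az": 0, "jaw": -1}, {"x": 0, "y": 0, "z": -0.68, "ax": 0, "ay": 0, "az": 0, "jaw": -1}]'

```text
time: 25.6
tool_pos: [677.5, 211.0, 150.1]
tcp_rot: [3.141, 0.001, 0.002]
contact_force: [-0.2, -0.7, 0.3]
grip_width: 30.6
finger_force: 30.0
```

Run:
```python
from see import *
p,d=cap('top');q,_=cap('scene')
blobs(p,'top',ORG,26,(170,100,250,190),5);blobs(q,'scene',ORG,26,(300,160,420,300),5)
plan([(650,20,150,0)],[(620,-180,150,0)],[(610.6,-370,150,-5.2)],[(610.6,-391.4,60,-5.2),(610.6,-391.4,19,-5.2)])
```

```text
top px [203.5 138. ] xy [695.9 231.5] wh [ 4.8 11.8] ang 0.1
scene px [345.  253.5] xy [657.1 209.1] wh [28.2 45.2] ang 87.5
scene px [354.1 225.9] xy [567.5 236.1] wh [35.4 59.2] ang 73.5
(650, 20, 150, 0) -> [-0.14   0.955  0.002] [0.    0.    0.002]
--
(620, -180, 150, 0) -> [-0.15  1.    0.  ] [0. 0. 0.]
--
(610.6, -370, 150, -5.2) -> [-0.047  0.95   0.   ] [ 0.    -0.     0.087]
--
(610.6, -391.4, 60, -5.2) -> [0.01  0.107 0.45 ] [0. 0. 0.]
(610.6, -391.4, 19, -5.2) -> [0.01  0.107 0.655] [0. 0. 0.]
--
```

Run:
```python
from see import *
q,_=cap('scene');p,_=cap('top')
m=mask(q,ORG);v,u=np.where(m[200:245,320:390]);print(u.min()+320,u.max()+320,v.min()+200,v.max()+200)
for z in(135,148,161): print(z,ray('scene',354,226,z).round(1), proj('scene',(677.5,211,z)))
a=cv2.resize(q[180:280,300:400],None,fx=5,fy=5,interpolation=cv2.INTER_CUBIC);save(cv2.convertScaleAbs(a,alpha=1.7),'held.png')
```

```text
347 362 217 234
135 [669.4 215.2 135. ] (np.float64(352.2550883291173), np.float64(228.7430416037191))
148 [681.4 212.8 148. ] (np.float64(353.0313218878531), np.float64(224.59328546146048))
161 [693.4 210.3 161. ] (np.float64(353.8245579206506), np.float64(220.35263384015792))
```

View pics/held.png

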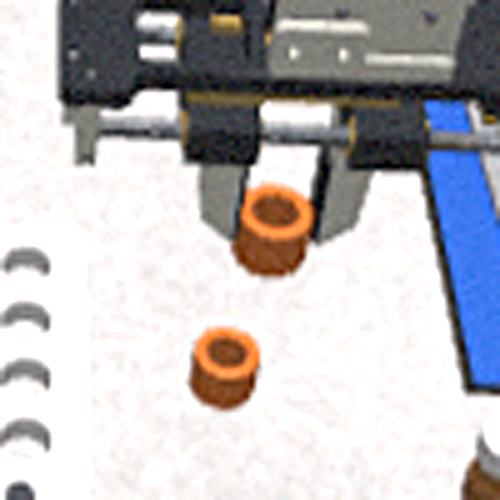

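Held image: the collar is upright between the finger tips, about 3.5 mm towards +x of the finger line. The second collar is standing at crop (224,368). Carrying it to the tray.

Emit:
send_rows --rows '[{"x": -0.14, "y": 0.95, "z": 0, "ax": 0, "ay": 0, "az": 0, "jaw": -1}, {"x": -0.14, "y": 0.95, "z": 0, "ax": 0, "ay": 0, "az": 0, "jaw": -1}, {"x": -0.14, "y": 0.95, "z": 0, "ax": 0, "ay": 0, "az": 0, "jaw": -1}, {"x": -0.14, "y": 0.95, "z": 0, "ax": 0, "ay": 0, "az": 0, "jaw": -1}, {"x": -0.14, "y": 0.95, "z": 0, "ax": 0, "ay": 0, "az": 0, "jaw": -1}, {"x": -0.14, "y": 0.95, "z": 0, "ax": 0, "ay": 0, "az": 0, "jaw": -1}, {"x": -0.14, "y": 0.95, "z": 0, "ax": 0, "ay": 0, "az": 0, "jaw": -1}, {"x": -0.14, "y": 0.95, "z": 0, "ax": 0, "ay": 0, "az": 0, "jaw": -1}, {"x": -0.14, "y": 0.95, "z": 0, "ax": 0, "ay": 0, "az": 0, "jaw": -1}, {"x": -0.14, "y": 0.95, "z": 0, "ax": 0, "ay": 0, "az": 0, "jaw": -1}]'

```text
time: 27.05
tool_pos: [650.0, 21.1, 150.7]
tcp_rot: [3.141, 0.0, 0.002]
contact_force: [-0.8, 0.0, -0.2]
grip_width: 30.3
finger_force: 30.0
```

Emit:
send_rows --rows '[{"x": -0.15, "y": 1, "z": 0, "ax": 0, "ay": 0, "az": 0, "jaw": -1}, {"x": -0.15, "y": 1, "z": 0, "ax": 0, "ay": 0, "az": 0, "jaw": -1}, {"x": -0.15, "y": 1, "z": 0, "ax": 0, "ay": 0, "az": 0, "jaw": -1}, {"x": -0.15, "y": 1, "z": 0, "ax": 0, "ay": 0, "az": 0, "jaw": -1}, {"x": -0.15, "y": 1, "z": 0, "ax": 0, "ay": 0, "az": 0, "jaw": -1}, {"x": -0.15, "y": 1, "z": 0, "ax": 0, "ay": 0, "az": 0, "jaw": -1}, {"x": -0.15, "y": 1, "z": 0, "ax": 0, "ay": 0, "az": 0, "jaw": -1}, {"x": -0.15, "y": 1, "z": 0, "ax": 0, "ay": 0, "az": 0, "jaw": -1}, {"x": -0.15, "y": 1, "z": 0, "ax": 0, "ay": 0, "az": 0, "jaw": -1}, {"x": -0.15, "y": 1, "z": 0, "ax": 0, "ay": 0, "az": 0, "jaw": -1}]'

```text
time: 28.3
tool_pos: [620.4, -178.9, 150.7]
tcp_rot: [3.142, -0.0, 0.002]
contact_force: [0.2, -0.4, 0.3]
grip_width: 30.0
finger_force: 30.0
```

Emit:
send_rows --rows '[{"x": -0.06, "y": 1, "z": 0, "ax": 0, "ay": 0, "az": 0.087, "jaw": -1}, {"x": -0.06, "y": 1, "z": 0, "ax": 0, "ay": 0, "az": 0.087, "jaw": -1}, {"x": -0.06, "y": 1, "z": 0, "ax": 0, "ay": 0, "az": 0.087, "jaw": -1}, {"x": -0.06, "y": 1, "z": 0, "ax": 0, "ay": 0, "az": 0.087, "jaw": -1}, {"x": -0.06, "y": 1, "z": 0, "ax": 0, "ay": 0, "az": 0.087, "jaw": -1}, {"x": -0.06, "y": 1, "z": 0.3, "ax": 0, "ay": 0, "az": 0.087, "jaw": -1}, {"x": -0.06, "y": 1, "z": 0.4, "ax": 0, "ay": 0, "az": 0.087, "jaw": -1}, {"x": -0.06, "y": 1, "z": 0.4, "ax": 0, "ay": 0, "az": 0.087, "jaw": -1}, {"x": -0.06, "y": 1, "z": 0.4, "ax": 0, "ay": 0, "az": 0.087, "jaw": -1}, {"x": -0.06, "y": 1, "z": 0.4, "ax": 0, "ay": 0, "az": 0.087, "jaw": -1}]'

```text
time: 29.55
tool_pos: [609.7, -379.1, 72.8]
tcp_rot: [3.14, -0.003, -0.089]
contact_force: [-0.2, -0.5, -0.0]
grip_width: 30.1
finger_force: 30.0
```

Run:
```python
from see import *
o=bot.get_obs();T=o['tool_pos'];print(T,o['grip_width'])
for n in('top','scene'):
    p,_=cap(n);roi=(440,140,490,200) if n=='top' else (70,180,140,270)
    blobs(p,n,ORG,T[2]-2,roi,5)
plan([(608,-391.2,40,-5.2),(608,-391.2,18.5,-5.2)])
```

```text
[ 609.70956983 -379.13423856   72.82550586] 30.088973840567675
scene px [101.4 216.6] xy [ 614.1 -377.9] wh [54.3 25.4] ang 46.8
(608, -391.2, 40, -5.2) -> [-0.001  0.06   0.161] [ 0.001 -0.002  0.001]
(608, -391.2, 18.5, -5.2) -> [-0.001  0.06   0.269] [ 0.001 -0.002  0.001]
--
```

Emit:
send_rows --rows '[{"x": -0.01, "y": 0.06, "z": 0.08, "ax": 0, "ay": 0, "az": 0, "jaw": -1}, {"x": -0.01, "y": 0.06, "z": 0.14, "ax": 0, "ay": 0, "az": 0, "jaw": -1}, {"x": -0.01, "y": 0.06, "z": 0.18, "ax": 0, "ay": 0, "az": 0, "jaw": -1}, {"x": -0.01, "y": 0.06, "z": 0.21, "ax": 0, "ay": 0, "az": 0, "jaw": -1}, {"x": -0.01, "y": 0.06, "z": 0.23, "ax": 0, "ay": 0, "az": 0, "jaw": -1}, {"x": -0.01, "y": 0.06, "z": 0.25, "ax": 0, "ay": 0, "az": 0, "jaw": -1}, {"x": -0.01, "y": 0.06, "z": 0.265, "ax": 0, "ay": 0, "az": 0, "jaw": -1}, {"x": -0.01, "y": 0.06, "z": 0.265, "ax": 0, "ay": 0, "az": 0, "jaw": -1}, {"x": -0.01, "y": 0.06, "z": 0.265, "ax": 0, "ay": 0, "az": 0, "jaw": -1}, {"x": -0.01, "y": 0.06, "z": 0.265, "ax": 0, "ay": 0, "az": 0, "jaw": -1}]'

```text
time: 30.9
tool_pos: [605.8, -391.7, 19.3]
tcp_rot: [3.14, -0.001, -0.089]
contact_force: [-2.7, -1.8, 8.9]
grip_width: 30.3
finger_force: 30.0
```

Run:
```python
from see import *
q,_=cap('scene')
a=cv2.resize(q[170:260,70:160],None,fx=6,fy=6,interpolation=cv2.INTER_CUBIC);save(cv2.convertScaleAbs(a,alpha=1.8),'place.png')
```

```text
(no output)
```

View pics/place.png

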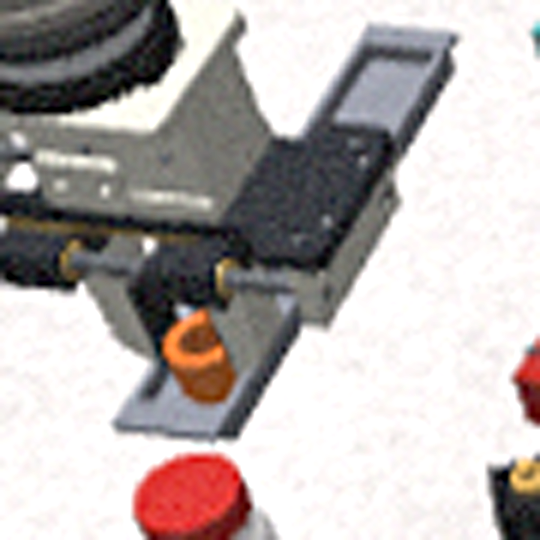

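The collar is inside the tray between the walls (crop (200,360)), contact force 9 N from below. Releasing.

Emit:
send_rows --rows '[{"x": 0, "y": 0, "z": 0, "ax": 0, "ay": 0, "az": 0, "jaw": 0.0}, {"x": 0, "y": 0, "z": 0, "ax": 0, "ay": 0, "az": 0, "jaw": 0.0}, {"x": 0, "y": 0, "z": 0, "ax": 0, "ay": 0, "az": 0, "jaw": 0.0}, {"x": 0, "y": 0, "z": -0.05, "ax": 0, "ay": 0, "az": 0, "jaw": 0.2}, {"x": 0, "y": 0, "z": -0.2, "ax": 0, "ay": 0, "az": 0, "jaw": 0.2}, {"x": 0, "y": 0, "z": -0.5, "ax": 0, "ay": 0, "az": 0, "jaw": 0.2}, {"x": 0, "y": -0.5, "z": -0.65, "ax": 0, "ay": 0, "az": 0, "jaw": 0.2}, {"x": 0, "y": -0.9, "z": -0.65, "ax": 0, "ay": 0, "az": -0.087, "jaw": 0.2}, {"x": 0, "y": -0.9, "z": -0.65, "ax": 0, "ay": 0, "az": -0.087, "jaw": 0.2}, {"x": 0, "y": -0.9, "z": -0.65, "ax": 0, "ay": 0, "az": -0.087, "jaw": 0.2}]'

```text
time: 32.2
tool_pos: [622.7, -207.2, 149.6]
tcp_rot: [-3.141, -0.002, 0.007]
contact_force: [0.2, -0.7, 0.3]
grip_width: 54.9
finger_force: 0.0
```

Run:
```python
from see import *
p,d=cap('top');q,e=cap('scene')
blobs(p,'top',ORG,30,(440,140,490,240),5);blobs(q,'scene',ORG,30,(60,160,150,280),5)
C=cloud('top',d);m=mask(p,ORG)>0;m[:,:440]=0;print('heights',np.percentile(C[m][:,2],[10,50,90]).round(1),m.sum())
a=cv2.resize(q[200:260,70:130],None,fx=6,fy=6,interpolation=cv2.INTER_CUBIC);b=cv2.resize(p[140:200,435:495],None,fx=6,fy=6,interpolation=cv2.INTER_CUBIC)
save(cv2.convertScaleAbs(np.hstack([a,b]),alpha=1.8),'placed.png')
o=bot.get_obs();print(o['tool_pos'])
```

```text
scene px [112.4 214.8] xy [ 569.6 -378.8] wh [53.  29.1] ang 33.2
heights [206.6 213.1 220.3] 341
[ 622.08728728 -211.27537153  148.61684619]
```

View pics/placed.png

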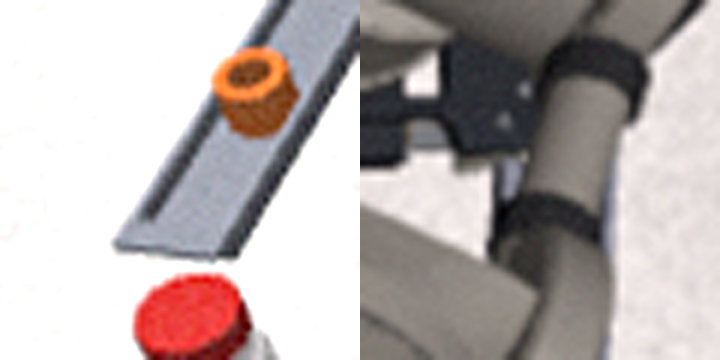

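Crop: the collar stands upright in the tray but at scene px (112,214), x≈570, some 40 mm from where I released it. It may have been knocked. I'll check its height and exact spot once the arm has cleared, and adapt the row to it.

Run:
```python
from see import *
q,e=cap('scene');C=cloud('scene',e);m=mask(q,ORG)>0;m[:,150:]=0
P=C[m];t=P[P[:,2]>P[:,2].max()-8];print(len(P),P.min(0).round(),P.max(0).round(),'top',t.mean(0).round(1),np.percentile(P[:,2],95))
m2=mask(q,ORG)>0;m2[:,:330]=0;P=C[m2];t=P[P[:,2]>20];print('collar2',len(P),P.min(0).round(),P.max(0).round(),t.mean(0).round(1))
# calib of depth: tray floor, table
v,u=np.where(m);print(u.min(),u.max(),v.min(),v.max())
h=cv2.cvtColor(q,cv2.COLOR_RGB2HSV)[...,2].astype(int)
mm=m&(h>h[m].max()*.62);v,u=np.where(mm);print('bright top',u.mean(),v.mean(),len(u),ray('scene',u.mean(),v.mean(),30).round(1))
mm=m2&(h>h[m2].max()*.62);v,u=np.where(mm);print('c2 top',u.mean(),v.mean(),len(u),ray('scene',u.mean(),v.mean(),26).round(1))
plan([(640,-50,150,0)],[(650,150,150,0)],[(648,210.5,80,0)],[(648,210.5,13.5,0)])
```

```text
537 [ -367. -1359.  -549.] [1259.   93.  773.] top [1259.5   93.1  772.8] 218.7931426122009
collar2 422 [-404.   93.    0.] [1259.  488.  773.] [617.6 383.3  73.8]
0 119 156 259
bright top 111.3921568627451 212.2941176470588 51 [ 561.1 -384.4   30. ]
c2 top 345.06451612903226 250.75806451612902 62 [649.3 209.6  26. ]
(640, -50, 150, 0) -> [ 0.092 -0.811 -0.01 ] [ 0.001 -0.001  0.002]
--
(650, 150, 150, 0) -> [ 0.05 -1.   -0.  ] [0. 0. 0.]
--
(648, 210.5, 80, 0) -> [-0.01  -0.303  0.35 ] [0. 0. 0.]
--
(648, 210.5, 13.5, 0) -> [ 0.    -0.     0.332] [0. 0. 0.]
--
```

Emit:
send_rows --rows '[{"x": 0.09, "y": -0.81, "z": 0, "ax": 0, "ay": 0, "az": 0.002, "jaw": 0.2}, {"x": 0.09, "y": -0.81, "z": 0, "ax": 0, "ay": 0, "az": 0.002, "jaw": 0.2}, {"x": 0.09, "y": -0.81, "z": 0, "ax": 0, "ay": 0, "az": 0.002, "jaw": 0.2}, {"x": 0.09, "y": -0.81, "z": 0, "ax": 0, "ay": 0, "az": 0.002, "jaw": 0.2}, {"x": 0.09, "y": -0.81, "z": 0, "ax": 0, "ay": 0, "az": 0.002, "jaw": 0.2}, {"x": 0.09, "y": -0.81, "z": 0, "ax": 0, "ay": 0, "az": 0.002, "jaw": 0.2}, {"x": 0.09, "y": -0.81, "z": 0, "ax": 0, "ay": 0, "az": 0.002, "jaw": 0.2}, {"x": 0.09, "y": -0.81, "z": 0, "ax": 0, "ay": 0, "az": 0.002, "jaw": 0.2}, {"x": 0.09, "y": -0.81, "z": 0, "ax": 0, "ay": 0, "az": 0.002, "jaw": 0.2}, {"x": 0.09, "y": -0.81, "z": 0, "ax": 0, "ay": 0, "az": 0.002, "jaw": 0.2}]'

```text
time: 33.6
tool_pos: [639.4, -49.6, 147.7]
tcp_rot: [3.142, -0.0, -0.0]
contact_force: [-0.5, -0.2, 0.3]
grip_width: 55.1
finger_force: 0.0
```

Emit:
send_rows --rows '[{"x": 0.045, "y": -1, "z": 0, "ax": 0, "ay": 0, "az": 0, "jaw": 0.2}, {"x": 0.045, "y": -1, "z": 0, "ax": 0, "ay": 0, "az": 0, "jaw": 0.2}, {"x": 0.045, "y": -1, "z": 0, "ax": 0, "ay": 0, "az": 0, "jaw": 0.2}, {"x": 0.045, "y": -1, "z": 0, "ax": 0, "ay": 0, "az": 0, "jaw": 0.2}, {"x": 0.045, "y": -1, "z": 0, "ax": 0, "ay": 0, "az": 0, "jaw": 0.2}, {"x": 0.045, "y": -1, "z": 0, "ax": 0, "ay": 0, "az": 0, "jaw": 0.2}, {"x": 0.045, "y": -1, "z": 0, "ax": 0, "ay": 0, "az": 0, "jaw": 0.2}, {"x": 0.045, "y": -1, "z": 0, "ax": 0, "ay": 0, "az": 0, "jaw": 0.2}, {"x": 0.045, "y": -1, "z": 0, "ax": 0, "ay": 0, "az": 0, "jaw": 0.2}, {"x": 0.045, "y": -1, "z": 0, "ax": 0, "ay": 0, "az": 0, "jaw": 0.2}]'

```text
time: 34.85
tool_pos: [648.5, 150.2, 147.7]
tcp_rot: [3.141, -0.0, -0.001]
contact_force: [0.4, -0.1, 0.5]
grip_width: 55.0
finger_force: 0.0
```

Emit:
send_rows --rows '[{"x": 0, "y": -0.3, "z": 0, "ax": 0, "ay": 0, "az": 0, "jaw": 0.2}, {"x": 0, "y": -0.3, "z": 0.2, "ax": 0, "ay": 0, "az": 0, "jaw": 0.2}, {"x": 0, "y": -0.3, "z": 0.35, "ax": 0, "ay": 0, "az": 0, "jaw": 0.2}, {"x": 0, "y": -0.3, "z": 0.35, "ax": 0, "ay": 0, "az": 0, "jaw": 0.2}, {"x": 0, "y": -0.3, "z": 0.35, "ax": 0, "ay": 0, "az": 0, "jaw": 0.2}, {"x": 0, "y": -0.3, "z": 0.35, "ax": 0, "ay": 0, "az": 0, "jaw": 0.2}, {"x": 0, "y": -0.3, "z": 0.35, "ax": 0, "ay": 0, "az": 0, "jaw": 0.2}, {"x": 0, "y": -0.3, "z": 0.35, "ax": 0, "ay": 0, "az": 0, "jaw": 0.2}, {"x": 0, "y": -0.3, "z": 0.35, "ax": 0, "ay": 0, "az": 0, "jaw": 0.2}, {"x": 0, "y": -0.3, "z": 0.35, "ax": 0, "ay": 0, "az": 0, "jaw": 0.2}]'

```text
time: 36.1
tool_pos: [648.5, 210.4, 77.7]
tcp_rot: [3.142, 0.0, -0.0]
contact_force: [-0.0, 0.1, 0.3]
grip_width: 55.4
finger_force: 0.0
```

Run:
```python
from see import *
o=bot.get_obs();print(o['time'])
p,_=cap('top');np.savez('m5',p=p)
blobs(p,'top',ORG,30,(440,140,490,260),5)
p0=np.load('top0.npz')['p']
for n in(p0,p):
  blobs(n,'top',((105,120,30),(125,255,255)),34,(385,180,425,215));blobs(n,'top',((0,120,30),(8,255,255)),31,(385,160,420,190));blobs(n,'top',((0,0,0),(180,255,50)),28,(386,136,420,163))
plan([(649.5,210.5,13.5,0)])
```

```text
36.1
top px [468. 197.] xy [ 555. -387.] wh [28.2 28.8] ang 0.0
top px [404.  195.8] xy [ 557.2 -236.5] wh [28.7 36.6] ang 19.0
top px [401.3 177.9] xy [ 599.8 -232. ] wh [32.8 17.9] ang 75.8
top px [403.1 170.6] xy [ 617.2 -236.8] wh [33.  11.3] ang 78.5
top px [399.1 148.8] xy [ 669.8 -229.6] wh [28.7 36.5] ang 22.0
top px [404.  195.8] xy [ 557.2 -236.5] wh [28.7 36.6] ang 19.0
top px [401.4 178. ] xy [ 599.7 -232.4] wh [32.  17.1] ang 77.3
top px [400.1 169.7] xy [ 619.4 -229.9] wh [17.6 10.6] ang 71.2
top px [399.1 148.9] xy [ 669.6 -229.6] wh [27.4 36.5] ang 23.4
(649.5, 210.5, 13.5, 0) -> [ 0.005 -0.     0.321] [ 0.  0. -0.]
--
```

Emit:
send_rows --rows '[{"x": 0.005, "y": 0, "z": 0.12, "ax": 0, "ay": 0, "az": 0, "jaw": 0.2}, {"x": 0.005, "y": 0, "z": 0.24, "ax": 0, "ay": 0, "az": 0, "jaw": 0.2}, {"x": 0.005, "y": 0, "z": 0.32, "ax": 0, "ay": 0, "az": 0, "jaw": 0.2}, {"x": 0.005, "y": 0, "z": 0.32, "ax": 0, "ay": 0, "az": 0, "jaw": 0.2}, {"x": 0.005, "y": 0, "z": 0.32, "ax": 0, "ay": 0, "az": 0, "jaw": -1}, {"x": 0.005, "y": 0, "z": 0.32, "ax": 0, "ay": 0, "az": 0, "jaw": -1}, {"x": 0.005, "y": 0, "z": 0.32, "ax": 0, "ay": 0, "az": 0, "jaw": -1}, {"x": 0.005, "y": 0, "z": 0.32, "ax": 0, "ay": 0, "az": 0, "jaw": -1}, {"x": 0.005, "y": 0, "z": 0.32, "ax": 0, "ay": 0, "az": 0, "jaw": -1}, {"x": 0.005, "y": 0, "z": 0.32, "ax": 0, "ay": 0, "az": 0, "jaw": -1}]'

```text
time: 37.4
tool_pos: [650.0, 210.5, 14.5]
tcp_rot: [-3.142, -0.001, -0.0]
contact_force: [-0.9, -0.5, 5.2]
grip_width: 30.6
finger_force: 30.0
```

Emit:
send_rows --rows '[{"x": 0, "y": 0, "z": -0.1, "ax": 0, "ay": 0, "az": 0, "jaw": -1}, {"x": 0, "y": 0, "z": -0.25, "ax": 0, "ay": 0, "az": 0, "jaw": -1}, {"x": 0, "y": 0, "z": -0.4, "ax": 0, "ay": 0, "az": 0, "jaw": -1}, {"x": 0, "y": 0, "z": -0.55, "ax": 0, "ay": 0, "az": 0, "jaw": -1}, {"x": 0, "y": 0, "z": -0.68, "ax": 0, "ay": 0, "az": 0, "jaw": -1}, {"x": 0, "y": 0.2, "z": -0.68, "ax": 0, "ay": 0, "az": 0, "jaw": -1}, {"x": 0, "y": 0.4, "z": -0.68, "ax": 0, "ay": 0, "az": 0, "jaw": -1}, {"x": 0, "y": 0.6, "z": -0.68, "ax": 0, "ay": 0, "az": 0, "jaw": -1}, {"x": 0, "y": 0.8, "z": -0.68, "ax": 0, "ay": 0, "az": 0, "jaw": -1}, {"x": 0, "y": 1, "z": -0.68, "ax": 0, "ay": 0, "az": 0, "jaw": -1}]'

```text
time: 38.65
tool_pos: [649.4, 9.2, 150.8]
tcp_rot: [3.142, -0.001, -0.0]
contact_force: [0.0, 0.4, 0.0]
grip_width: 30.0
finger_force: 30.0
```

Emit:
send_rows --rows '[{"x": -0.03, "y": 0.2, "z": 0, "ax": 0, "ay": 0, "az": 0, "jaw": -1}, {"x": -0.06, "y": 0.4, "z": 0, "ax": 0, "ay": 0, "az": 0, "jaw": -1}, {"x": -0.1, "y": 0.6, "z": 0, "ax": 0, "ay": 0, "az": 0, "jaw": -1}, {"x": -0.15, "y": 0.8, "z": 0, "ax": 0, "ay": 0, "az": 0, "jaw": -1}, {"x": -0.15, "y": 1, "z": 0, "ax": 0, "ay": 0, "az": 0, "jaw": -1}, {"x": -0.15, "y": 1, "z": 0, "ax": 0, "ay": 0, "az": 0, "jaw": -1}, {"x": -0.15, "y": 1, "z": 0, "ax": 0, "ay": 0, "az": 0, "jaw": -1}, {"x": -0.15, "y": 1, "z": 0, "ax": 0, "ay": 0, "az": 0, "jaw": -1}, {"x": -0.15, "y": 1, "z": 0, "ax": 0, "ay": 0, "az": 0, "jaw": -1}, {"x": -0.15, "y": 1, "z": 0, "ax": 0, "ay": 0, "az": 0, "jaw": -1}]'

```text
time: 39.9
tool_pos: [619.5, -188.9, 149.8]
tcp_rot: [3.142, -0.0, 0.001]
contact_force: [-0.0, 0.3, -0.5]
grip_width: 30.5
finger_force: 30.0
```

Emit:
send_rows --rows '[{"x": -0.06, "y": 0.2, "z": 0, "ax": 0, "ay": 0, "az": 0.02, "jaw": -1}, {"x": -0.06, "y": 0.4, "z": 0, "ax": 0, "ay": 0, "az": 0.04, "jaw": -1}, {"x": -0.06, "y": 0.6, "z": 0, "ax": 0, "ay": 0, "az": 0.06, "jaw": -1}, {"x": -0.06, "y": 0.8, "z": 0, "ax": 0, "ay": 0, "az": 0.087, "jaw": -1}, {"x": -0.06, "y": 0.97, "z": 0, "ax": 0, "ay": 0, "az": 0.087, "jaw": -1}, {"x": -0.06, "y": 0.97, "z": 0.2, "ax": 0, "ay": 0, "az": 0.087, "jaw": -1}, {"x": -0.06, "y": 0.97, "z": 0.4, "ax": 0, "ay": 0, "az": 0.087, "jaw": -1}, {"x": -0.06, "y": 0.97, "z": 0.4, "ax": 0, "ay": 0, "az": 0.087, "jaw": -1}, {"x": -0.06, "y": 0.97, "z": 0.4, "ax": 0, "ay": 0, "az": 0.087, "jaw": -1}, {"x": -0.06, "y": 0.97, "z": 0.4, "ax": 0, "ay": 0, "az": 0.087, "jaw": -1}]'

```text
time: 41.15
tool_pos: [608.5, -384.2, 72.4]
tcp_rot: [3.139, -0.004, -0.091]
contact_force: [0.6, -0.5, -0.4]
grip_width: 30.5
finger_force: 30.0
```

Run:
```python
from see import *
o=bot.get_obs();T=o['tool_pos'];print(T,o['grip_width'])
q,_=cap('scene');blobs(q,'scene',ORG,T[2]-2,(60,180,125,270),5)
plan([(607,-391.2,40,-5.2),(607,-391.2,18.5,-5.2)])
```

```text
[ 608.47131123 -384.16037657   72.40237124] 30.506751997437213
scene px [106.1 214.4] xy [ 606.  -371.2] wh [72.1 43.6] ang 80.3
(607, -391.2, 40, -5.2) -> [-0.004  0.036  0.161] [ 0.002 -0.003 -0.   ]
(607, -391.2, 18.5, -5.2) -> [-0.004  0.035  0.268] [ 0.002 -0.003 -0.   ]
--
```

Emit:
send_rows --rows '[{"x": 0, "y": 0.035, "z": 0.08, "ax": 0, "ay": 0, "az": 0, "jaw": -1}, {"x": 0, "y": 0.035, "z": 0.14, "ax": 0, "ay": 0, "az": 0, "jaw": -1}, {"x": 0, "y": 0.035, "z": 0.18, "ax": 0, "ay": 0, "az": 0, "jaw": -1}, {"x": 0, "y": 0.035, "z": 0.21, "ax": 0, "ay": 0, "az": 0, "jaw": -1}, {"x": 0, "y": 0.035, "z": 0.23, "ax": 0, "ay": 0, "az": 0, "jaw": -1}, {"x": 0, "y": 0.035, "z": 0.25, "ax": 0, "ay": 0, "az": 0, "jaw": -1}, {"x": 0, "y": 0.035, "z": 0.265, "ax": 0, "ay": 0, "az": 0, "jaw": -1}, {"x": 0, "y": 0.035, "z": 0.265, "ax": 0, "ay": 0, "az": 0, "jaw": -1}, {"x": 0, "y": 0.035, "z": 0.265, "ax": 0, "ay": 0, "az": 0, "jaw": -1}, {"x": 0, "y": 0.035, "z": 0.265, "ax": 0, "ay": 0, "az": 0, "jaw": -1}]'

```text
time: 42.45
tool_pos: [607.8, -393.1, 18.1]
tcp_rot: [3.137, -0.004, -0.092]
contact_force: [1.3, -5.5, 3.0]
grip_width: 30.4
finger_force: 29.6
```

Emit:
send_rows --rows '[{"x": 0, "y": 0, "z": 0, "ax": 0, "ay": 0, "az": 0, "jaw": -0.2}, {"x": 0, "y": 0, "z": 0, "ax": 0, "ay": 0, "az": 0, "jaw": -0.1}, {"x": 0, "y": 0, "z": 0, "ax": 0, "ay": 0, "az": 0, "jaw": 0.0}, {"x": 0, "y": 0, "z": 0, "ax": 0, "ay": 0, "az": 0, "jaw": 0.0}, {"x": 0, "y": 0, "z": 0, "ax": 0, "ay": 0, "az": 0, "jaw": 0.0}, {"x": 0, "y": 0, "z": -0.1, "ax": 0, "ay": 0, "az": 0, "jaw": 0.0}, {"x": 0, "y": 0, "z": -0.3, "ax": 0, "ay": 0, "az": 0, "jaw": 0.2}, {"x": 0, "y": 0, "z": -0.5, "ax": 0, "ay": 0, "az": 0, "jaw": 0.2}, {"x": 0, "y": 0, "z": -0.65, "ax": 0, "ay": 0, "az": 0, "jaw": 0.2}, {"x": 0, "y": 0, "z": -0.65, "ax": 0, "ay": 0, "az": 0, "jaw": 0.2}]'

```text
time: 43.7
tool_pos: [608.1, -391.7, 151.9]
tcp_rot: [3.137, -0.007, -0.091]
contact_force: [-0.0, -0.9, 0.4]
grip_width: 54.9
finger_force: 0.0
```

```bash
cat >> see.py <<'E'
def tops(q,n,col,zz,roi,f=.62):
    m=mask(q,col);x0,y0,x1,y1=roi;k=np.zeros_like(m);k[y0:y1,x0:x1]=m[y0:y1,x0:x1]
    v=cv2.cvtColor(q,cv2.COLOR_RGB2HSV)[...,2];k[v<v[k>0].max()*f]=0
    for i,(x,y,w,h,a) in enumerate(cv2.connectedComponentsWithStats(k)[2][1:]):
        if a>12: print(n,'top px',x+w/2-.5,y+h/2-.5,'size',w,h,'xy',ray(n,x+w/2-.5,y+h/2-.5,zz).round(1))
E
python3 - <<'E'
from see import *
q,_=cap('scene');tops(q,'scene',ORG,30,(60,180,135,270))
print(bot.get_obs()['tool_pos'])
E
```

```text
scene top px 111.5 212.0 size 12 9 xy [ 560.  -384.5   30. ]
scene top px 104.5 224.5 size 12 10 xy [ 603.9 -386.4   30. ]
[ 607.18243026 -390.94516198  149.15253078]
```

Both collars stand in the tray at scene px (111,212) and (104,224), x≈560 and x≈605. I'll nudge the first one about 8 mm toward the second with closed fingers to leave room.

Run:
```python
from see import *
plan([(526,-383,150,-5.2),(526,-383,60,-5.2)],[(526,-383,18.5,-5.2),(544,-384,18.5,-5.2),(526,-384,18.5,-5.2)])
```

```text
(526, -383, 150, -5.2) -> [-0.408 -0.002 -0.006] [ 0.002 -0.003 -0.001]
(526, -383, 60, -5.2) -> [-0.409 -0.003  0.444] [ 0.002 -0.003 -0.001]
--
(526, -383, 18.5, -5.2) -> [ 0.    -0.     0.208] [0. 0. 0.]
(544, -384, 18.5, -5.2) -> [ 0.09  -0.003  0.208] [0. 0. 0.]
(526, -384, 18.5, -5.2) -> [0.    0.005 0.208] [0. 0. 0.]
--
```

Emit:
send_rows --rows '[{"x": -0.41, "y": 0, "z": 0, "ax": 0, "ay": 0, "az": 0, "jaw": -1}, {"x": -0.41, "y": 0, "z": 0, "ax": 0, "ay": 0, "az": 0, "jaw": -1}, {"x": -0.41, "y": 0, "z": 0, "ax": 0, "ay": 0, "az": 0, "jaw": -1}, {"x": -0.41, "y": 0, "z": 0.2, "ax": 0, "ay": 0, "az": 0, "jaw": -1}, {"x": -0.41, "y": 0, "z": 0.4, "ax": 0, "ay": 0, "az": 0, "jaw": -1}, {"x": -0.41, "y": 0, "z": 0.5, "ax": 0, "ay": 0, "az": 0, "jaw": -1}, {"x": -0.41, "y": 0, "z": 0.6, "ax": 0, "ay": 0, "az": 0, "jaw": -1}, {"x": -0.41, "y": 0, "z": 0.652, "ax": 0, "ay": 0, "az": 0, "jaw": -1}, {"x": -0.41, "y": 0, "z": 0.652, "ax": 0, "ay": 0, "az": 0, "jaw": -1}, {"x": -0.41, "y": 0, "z": 0.652, "ax": 0, "ay": 0, "az": 0, "jaw": -1}]'

```text
time: 45.0
tool_pos: [525.6, -383.4, 17.1]
tcp_rot: [3.141, -0.001, -0.091]
contact_force: [0.1, 0.4, 0.5]
grip_width: 0.4
finger_force: 0.0
```

Emit:
send_rows --rows '[{"x": 0.02, "y": 0, "z": 0, "ax": 0, "ay": 0, "az": 0, "jaw": -1}, {"x": 0.04, "y": 0, "z": 0, "ax": 0, "ay": 0, "az": 0, "jaw": -1}, {"x": 0.06, "y": 0, "z": 0, "ax": 0, "ay": 0, "az": 0, "jaw": -1}, {"x": 0.08, "y": 0, "z": 0, "ax": 0, "ay": 0, "az": 0, "jaw": -1}, {"x": 0.095, "y": 0, "z": 0, "ax": 0, "ay": 0, "az": 0, "jaw": -1}, {"x": 0.095, "y": 0, "z": 0, "ax": 0, "ay": 0, "az": 0, "jaw": -1}, {"x": 0.05, "y": 0, "z": 0, "ax": 0, "ay": 0, "az": 0, "jaw": -1}, {"x": 0.05, "y": 0, "z": -0.3, "ax": 0, "ay": 0, "az": 0, "jaw": -1}, {"x": 0.05, "y": 0, "z": -0.5, "ax": 0, "ay": 0, "az": 0, "jaw": 0.2}, {"x": 0.05, "y": 0, "z": -0.5, "ax": 0, "ay": 0, "az": 0, "jaw": 0.2}]'

```text
time: 46.25
tool_pos: [535.9, -385.4, 120.6]
tcp_rot: [3.137, -0.006, -0.092]
contact_force: [0.1, -0.8, -0.2]
grip_width: 16.2
finger_force: 0.0
```

Run:
```python
from see import *
q,_=cap('scene');tops(q,'scene',ORG,30,(60,180,135,270))
o=bot.get_obs();print(o['tool_pos'],o['tcp_rot'])
# parts fresh: scene + top
p=np.load('top0.npz')['p'];g=p.astype(int)
d=np.load('top0.npz')['d'];H=cloud('top',d)[...,2]
# block heights outlines: from intensity vs table, whole silhouette, evaluate px centroid of top face via corners in upscaled crop
a=cv2.resize(p[135:240,380:425],None,fx=5.6,fy=5.6,interpolation=cv2.INTER_CUBIC)
b=cv2.resize(q[185:275,140:195],None,fx=6.5,fy=6.5,interpolation=cv2.INTER_CUBIC)
o=np.zeros((590,a.shape[1]+b.shape[1],3),np.uint8);o[:a.shape[0],:a.shape[1]]=a;o[:b.shape[0],a.shape[1]:]=b
print(a.shape,b.shape);save(cv2.convertScaleAbs(o,alpha=1.7),'blk.png')
```

```text
scene top px 107.0 220.5 size 17 18 xy [ 590.1 -385.2   30. ]
[ 534.92312837 -384.4861758   118.01652648] [ 3.13960346e+00 -2.41413585e-03 -9.18366079e-02]
(588, 252, 3) (585, 358, 3)
```

View pics/blk.png

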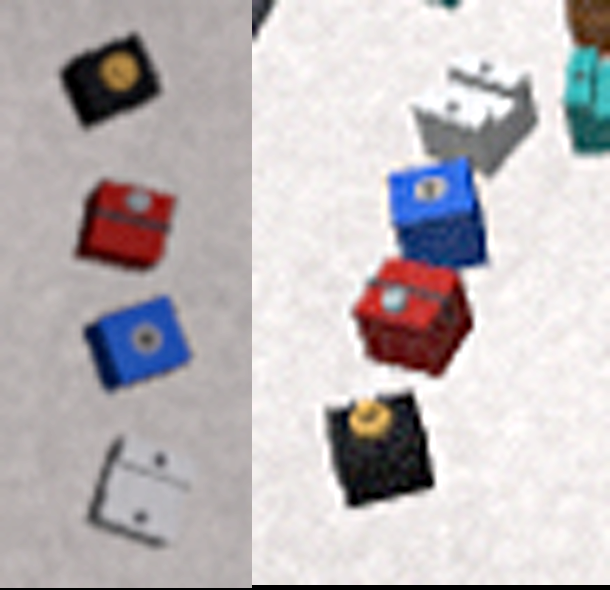

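Nudged: the collars are now next to each other (merged top px (107,220)). The block crop shows the top faces, in scene crop: clamp (398,258),(468,285),(432,330),(355,308); stop (388,172),(468,158),(482,205),(398,220); jaw (460,55),(535,85),(490,125),(415,105); nozzle black at (380,420).

Run:
```python
from see import *
for nm,z,c in [('clamp',31,[(398,258),(468,285),(432,330),(355,308)]),('stop',34,[(388,172),(468,158),(482,205),(398,220)]),('jaw',30,[(460,55),(535,85),(490,125),(415,105)]),('nozzle',28,[(325,405),(412,390),(425,440),(338,458)])]:
    Q=np.array([ray('scene',(u-252)/6.5-.4+140,v/6.5-.4+185,z)[:2] for u,v in c]);e=Q[[1,2,3,0]]-Q
    print(nm,Q.mean(0).round(1),[(np.linalg.norm(k).round(1),np.degrees(np.arctan2(k[1],k[0])).round()) for k in e])
p=np.load('m5.npz')['p']
for nm,z,c in [('clamp',31,[(108,182),(175,195),(160,263),(95,250)]),('stop',34,[(100,328),(170,298),(190,355),(120,385)]),('jaw',30,[(125,437),(195,455),(170,545),(98,520)]),('nozzle',28,[(70,68),(140,38),(160,88),(90,122)])]:
    Q=np.array([ray('top',u/5.6-.4+380,v/5.6-.4+135,z)[:2] for u,v in c]);e=Q[[1,2,3,0]]-Q
    print(nm,Q.mean(0).round(1),[(np.linalg.norm(k).round(1),np.degrees(np.arctan2(k[1],k[0])).round()) for k in e])
plan([(484,-183,150,5.7)])
```

```text
clamp [ 614.  -231.7] [(np.float64(32.7), np.float64(68.0)), (np.float64(24.4), np.float64(-19.0)), (np.float64(33.1), np.float64(-106.0)), (np.float64(27.8), np.float64(160.0))]
stop [ 561.  -236.9] [(np.float64(31.1), np.float64(108.0)), (np.float64(27.8), np.float64(25.0)), (np.float64(32.1), np.float64(-72.0)), (np.float64(27.7), np.float64(-157.0))]
jaw [ 502. -236.] [(np.float64(38.7), np.float64(66.0)), (np.float64(27.4), np.float64(-28.0)), (np.float64(34.7), np.float64(-106.0)), (np.float64(32.4), np.float64(160.0))]
nozzle [ 673.7 -230.5] [(np.float64(31.2), np.float64(107.0)), (np.float64(25.2), np.float64(25.0)), (np.float64(30.7), np.float64(-71.0)), (np.float64(26.6), np.float64(-154.0))]
clamp [ 608.4 -237.9] [(np.float64(28.5), np.float64(-101.0)), (np.float64(29.7), np.float64(166.0)), (np.float64(27.6), np.float64(79.0)), (np.float64(29.5), np.float64(-12.0))]
stop [ 557.7 -240. ] [(np.float64(32.1), np.float64(-67.0)), (np.float64(25.1), np.float64(-162.0)), (np.float64(32.0), np.float64(113.0)), (np.float64(25.0), np.float64(18.0))]
jaw [ 496.7 -240. ] [(np.float64(29.8), np.float64(-105.0)), (np.float64(39.0), np.float64(163.0)), (np.float64(31.2), np.float64(71.0)), (np.float64(36.5), np.float64(-19.0))]
nozzle [ 670.2 -232.2] [(np.float64(32.6), np.float64(-67.0)), (np.float64(22.9), np.float64(-160.0)), (np.float64(33.3), np.float64(116.0)), (np.float64(24.5), np.float64(19.0))]
(484, -183, 150, 5.7) -> [-0.346 -0.98  -0.163] [ 0.002 -0.002 -0.183]
--
```

Run:
```python
from see import *
plan([(434.5,-203.5,120,0)],[(434.5,-203.5,10,0)],[(430.6,-189.3,15,0),(430.6,-189.3,10.3,0)],[(486.5,-178,120,60)],[(486.5,-178,120,95.7)],[(486.5,-178,12,95.7)],[(414.7,-112.1,17,119.3),(414.7,-112.1,12.3,119.3)])
```

```text
(434.5, -203.5, 120, 0) -> [-0.583 -0.855 -0.013] [ 0.002 -0.002 -0.088]
--
(434.5, -203.5, 10, 0) -> [ 0.   -0.    0.55] [0. 0. 0.]
--
(430.6, -189.3, 15, 0) -> [-0.019 -0.071 -0.025] [0. 0. 0.]
(430.6, -189.3, 10.3, 0) -> [-0.019 -0.071 -0.002] [0. 0. 0.]
--
(486.5, -178, 120, 60) -> [ 0.279 -0.056 -0.548] [ 0.  0. -1.]
--
(486.5, -178, 120, 95.7) -> [0. 0. 0.] [-0.     0.    -0.595]
--
(486.5, -178, 12, 95.7) -> [ 0.   -0.    0.54] [0. 0. 0.]
--
(414.7, -112.1, 17, 119.3) -> [ 0.364 -0.324 -0.025] [ 0.     0.    -0.393]
(414.7, -112.1, 12.3, 119.3) -> [ 0.364 -0.324 -0.002] [ 0.     0.    -0.393]
--
```

Emit:
send_rows --rows '[{"x": -0.58, "y": -0.855, "z": 0, "ax": 0, "ay": 0, "az": -0.088, "jaw": 0.2}, {"x": -0.58, "y": -0.855, "z": 0, "ax": 0, "ay": 0, "az": -0.088, "jaw": 0.2}, {"x": -0.58, "y": -0.855, "z": 0, "ax": 0, "ay": 0, "az": -0.088, "jaw": 0.2}, {"x": -0.58, "y": -0.855, "z": 0, "ax": 0, "ay": 0, "az": -0.088, "jaw": 0.2}, {"x": -0.58, "y": -0.855, "z": 0, "ax": 0, "ay": 0, "az": -0.088, "jaw": 0.2}, {"x": -0.58, "y": -0.855, "z": 0, "ax": 0, "ay": 0, "az": -0.088, "jaw": 0.2}, {"x": -0.58, "y": -0.855, "z": 0, "ax": 0, "ay": 0, "az": -0.088, "jaw": 0.2}, {"x": -0.58, "y": -0.855, "z": 0, "ax": 0, "ay": 0, "az": -0.088, "jaw": 0.2}, {"x": -0.58, "y": -0.855, "z": 0, "ax": 0, "ay": 0, "az": -0.088, "jaw": 0.2}, {"x": -0.58, "y": -0.855, "z": 0, "ax": 0, "ay": 0, "az": -0.088, "jaw": 0.2}]'

```text
time: 47.55
tool_pos: [435.1, -203.2, 116.3]
tcp_rot: [3.142, 0.0, 0.0]
contact_force: [0.3, 0.2, 0.1]
grip_width: 55.1
finger_force: 0.0
```

Emit:
send_rows --rows '[{"x": 0, "y": 0, "z": 0.15, "ax": 0, "ay": 0, "az": 0, "jaw": 0.2}, {"x": 0, "y": 0, "z": 0.3, "ax": 0, "ay": 0, "az": 0, "jaw": 0.2}, {"x": 0, "y": 0, "z": 0.45, "ax": 0, "ay": 0, "az": 0, "jaw": 0.2}, {"x": 0, "y": 0, "z": 0.54, "ax": 0, "ay": 0, "az": 0, "jaw": 0.2}, {"x": 0, "y": 0, "z": 0.54, "ax": 0, "ay": 0, "az": 0, "jaw": 0.2}, {"x": 0, "y": 0, "z": 0.54, "ax": 0, "ay": 0, "az": 0, "jaw": -1}, {"x": 0, "y": 0, "z": 0.54, "ax": 0, "ay": 0, "az": 0, "jaw": -1}, {"x": 0, "y": 0, "z": 0.54, "ax": 0, "ay": 0, "az": 0, "jaw": -1}, {"x": 0, "y": 0, "z": 0.54, "ax": 0, "ay": 0, "az": 0, "jaw": -1}, {"x": 0, "y": 0, "z": 0.54, "ax": 0, "ay": 0, "az": 0, "jaw": -1}]'

```text
time: 48.8
tool_pos: [435.4, -203.3, 8.9]
tcp_rot: [3.141, -0.001, 0.001]
contact_force: [-0.9, 0.2, 6.4]
grip_width: 26.9
finger_force: 30.0
```

Emit:
send_rows --rows '[{"x": 0, "y": 0, "z": -0.025, "ax": 0, "ay": 0, "az": 0, "jaw": -1}, {"x": 0, "y": 0, "z": -0.025, "ax": 0, "ay": 0, "az": 0, "jaw": -1}, {"x": -0.01, "y": -0.035, "z": -0.025, "ax": 0, "ay": 0, "az": 0, "jaw": -1}, {"x": -0.02, "y": -0.07, "z": -0.025, "ax": 0, "ay": 0, "az": 0, "jaw": -1}, {"x": -0.02, "y": -0.07, "z": -0.01, "ax": 0, "ay": 0, "az": 0, "jaw": -1}, {"x": -0.02, "y": -0.07, "z": -0.001, "ax": 0, "ay": 0, "az": 0, "jaw": -1}, {"x": -0.02, "y": -0.07, "z": -0.001, "ax": 0, "ay": 0, "az": 0, "jaw": -1}, {"x": -0.02, "y": -0.07, "z": -0.001, "ax": 0, "ay": 0, "az": 0, "jaw": 0.1}, {"x": -0.02, "y": -0.07, "z": -0.001, "ax": 0, "ay": 0, "az": 0, "jaw": 0.1}, {"x": -0.02, "y": -0.07, "z": -0.001, "ax": 0, "ay": 0, "az": 0, "jaw": 0.1}]'

```text
time: 50.05
tool_pos: [431.0, -189.2, 8.4]
tcp_rot: [3.142, 0.0, 0.001]
contact_force: [0.1, 0.2, -0.3]
grip_width: 49.3
finger_force: 0.0
```

Emit:
send_rows --rows '[{"x": 0, "y": 0, "z": -0.15, "ax": 0, "ay": 0, "az": 0, "jaw": 0.1}, {"x": 0, "y": 0, "z": -0.3, "ax": 0, "ay": 0, "az": 0, "jaw": 0.1}, {"x": 0, "y": 0, "z": -0.5, "ax": 0, "ay": 0, "az": 0, "jaw": 0.1}, {"x": 0.28, "y": -0.055, "z": -0.5, "ax": 0, "ay": 0, "az": -0.2, "jaw": 0.1}, {"x": 0.28, "y": -0.055, "z": -0.5, "ax": 0, "ay": 0, "az": -0.4, "jaw": 0.1}, {"x": 0.28, "y": -0.055, "z": -0.5, "ax": 0, "ay": 0, "az": -0.6, "jaw": 0.1}, {"x": 0.28, "y": -0.055, "z": -0.5, "ax": 0, "ay": 0, "az": -0.8, "jaw": 0.1}, {"x": 0.28, "y": -0.055, "z": -0.5, "ax": 0, "ay": 0, "az": -1, "jaw": 0.1}, {"x": 0.28, "y": -0.055, "z": -0.5, "ax": 0, "ay": 0, "az": -1, "jaw": 0.1}, {"x": 0.28, "y": -0.055, "z": -0.5, "ax": 0, "ay": 0, "az": -1, "jaw": 0.1}]'

```text
time: 51.3
tool_pos: [486.9, -178.0, 108.3]
tcp_rot: [-3.141, 0.0, 1.047]
contact_force: [-0.2, -0.6, 0.0]
grip_width: 50.1
finger_force: 0.0
```

Emit:
send_rows --rows '[{"x": 0, "y": 0, "z": 0, "ax": 0, "ay": 0, "az": -0.15, "jaw": 0.1}, {"x": 0, "y": 0, "z": 0, "ax": 0, "ay": 0, "az": -0.3, "jaw": 0.1}, {"x": 0, "y": 0, "z": 0, "ax": 0, "ay": 0, "az": -0.45, "jaw": 0.1}, {"x": 0, "y": 0, "z": 0, "ax": 0, "ay": 0, "az": -0.595, "jaw": 0.1}, {"x": 0, "y": 0, "z": 0, "ax": 0, "ay": 0, "az": -0.595, "jaw": 0.1}, {"x": 0, "y": 0, "z": 0, "ax": 0, "ay": 0, "az": -0.595, "jaw": 0.1}, {"x": 0, "y": 0, "z": 0, "ax": 0, "ay": 0, "az": -0.595, "jaw": 0.1}, {"x": 0, "y": 0, "z": 0, "ax": 0, "ay": 0, "az": -0.595, "jaw": 0.1}, {"x": 0, "y": 0, "z": 0, "ax": 0, "ay": 0, "az": -0.595, "jaw": 0.1}, {"x": 0, "y": 0, "z": 0, "ax": 0, "ay": 0, "az": -0.595, "jaw": 0.1}]'

```text
time: 52.55
tool_pos: [487.1, -178.0, 108.5]
tcp_rot: [3.142, 0.0, 1.671]
contact_force: [-0.6, 0.1, 0.3]
grip_width: 50.5
finger_force: 0.0
```

Run:
```python
from see import *
q,_=cap('scene');q0=np.load('scene0.npz')['p']
W=((0,0,120),(180,45,255))
for x in(q0,q): blobs(x,'scene',((80,100,30),(98,255,255)),30,(150,160,260,240))
o=bot.get_obs();print(o['tool_pos'],np.degrees(o['tcp_rot']),o['grip_width'])
plan([(486.5,-178,12,95.7)])
```

```text
scene px [224.4 183.7] xy [ 433.8 -111.6] wh [59.7 40.9] ang 28.0
scene px [167.4 177. ] xy [ 414.6 -277.1] wh [56.5 51. ] ang 68.1
scene px [195.  199.5] xy [ 502.7 -179.2] wh [59.5 36.9] ang 11.2
scene px [166.2 178.3] xy [ 420.  -279.4] wh [65.6 38.6] ang 50.7
[ 487.03150006 -178.00509872  108.50937029] [-1.79998681e+02  4.79542913e-03  9.57261343e+01] 50.40520920490624
(486.5, -178, 12, 95.7) -> [ 0.    -0.003  0.483] [-0.  0.  0.]
--
```

Emit:
send_rows --rows '[{"x": 0, "y": 0, "z": 0.15, "ax": 0, "ay": 0, "az": 0, "jaw": 0.1}, {"x": 0, "y": 0, "z": 0.3, "ax": 0, "ay": 0, "az": 0, "jaw": 0.1}, {"x": 0, "y": 0, "z": 0.42, "ax": 0, "ay": 0, "az": 0, "jaw": 0.1}, {"x": 0, "y": 0, "z": 0.48, "ax": 0, "ay": 0, "az": 0, "jaw": 0.1}, {"x": 0, "y": 0, "z": 0.48, "ax": 0, "ay": 0, "az": 0, "jaw": 0.1}, {"x": 0, "y": 0, "z": 0.48, "ax": 0, "ay": 0, "az": 0, "jaw": -1}, {"x": 0, "y": 0, "z": 0.48, "ax": 0, "ay": 0, "az": 0, "jaw": -1}, {"x": 0, "y": 0, "z": 0.48, "ax": 0, "ay": 0, "az": 0, "jaw": -1}, {"x": 0, "y": 0, "z": 0.48, "ax": 0, "ay": 0, "az": 0, "jaw": -1}, {"x": 0, "y": 0, "z": 0.48, "ax": 0, "ay": 0, "az": 0, "jaw": -1}]'

```text
time: 53.85
tool_pos: [487.4, -178.2, 13.3]
tcp_rot: [3.141, 0.001, 1.671]
contact_force: [-1.5, 0.6, 6.0]
grip_width: 31.8
finger_force: 30.0
```

Emit:
send_rows --rows '[{"x": 0, "y": 0, "z": -0.1, "ax": 0, "ay": 0, "az": 0, "jaw": -1}, {"x": 0, "y": 0, "z": -0.2, "ax": 0, "ay": 0, "az": 0, "jaw": -1}, {"x": 0.12, "y": -0.11, "z": -0.2, "ax": 0, "ay": 0, "az": -0.13, "jaw": -1}, {"x": 0.24, "y": -0.22, "z": -0.2, "ax": 0, "ay": 0, "az": -0.26, "jaw": -1}, {"x": 0.364, "y": -0.324, "z": -0.2, "ax": 0, "ay": 0, "az": -0.393, "jaw": -1}, {"x": 0.364, "y": -0.324, "z": -0.2, "ax": 0, "ay": 0, "az": -0.393, "jaw": -1}, {"x": 0.364, "y": -0.324, "z": -0.1, "ax": 0, "ay": 0, "az": -0.393, "jaw": -1}, {"x": 0.364, "y": -0.324, "z": -0.03, "ax": 0, "ay": 0, "az": -0.393, "jaw": -1}, {"x": 0.364, "y": -0.324, "z": -0.001, "ax": 0, "ay": 0, "az": -0.393, "jaw": -1}, {"x": 0.364, "y": -0.324, "z": -0.001, "ax": 0, "ay": 0, "az": -0.393, "jaw": -1}]'

```text
time: 55.1
tool_pos: [416.1, -112.7, 12.9]
tcp_rot: [3.141, 0.001, 2.081]
contact_force: [0.3, -0.1, -0.0]
grip_width: 31.6
finger_force: 30.0
```

Emit:
send_rows --rows '[{"x": 0, "y": 0, "z": 0, "ax": 0, "ay": 0, "az": 0, "jaw": 0.1}, {"x": 0, "y": 0, "z": 0, "ax": 0, "ay": 0, "az": 0, "jaw": 0.1}, {"x": 0, "y": 0, "z": 0, "ax": 0, "ay": 0, "az": 0, "jaw": 0.1}, {"x": 0, "y": 0, "z": -0.2, "ax": 0, "ay": 0, "az": 0, "jaw": 0.1}, {"x": 0, "y": 0, "z": -0.5, "ax": 0, "ay": 0, "az": 0.2, "jaw": 0.2}, {"x": 0, "y": 0, "z": -0.5, "ax": 0, "ay": 0, "az": 0.4, "jaw": 0.2}, {"x": 0, "y": 0, "z": -0.5, "ax": 0, "ay": 0, "az": 0.6, "jaw": 0.2}, {"x": 0, "y": 0, "z": -0.5, "ax": 0, "ay": 0, "az": 0.8, "jaw": 0.2}, {"x": 0, "y": 0, "z": -0.5, "ax": 0, "ay": 0, "az": 1, "jaw": 0.2}, {"x": 0, "y": 0, "z": -0.5, "ax": 0, "ay": 0, "az": 1, "jaw": 0.2}]'

```text
time: 56.35
tool_pos: [415.2, -112.0, 112.8]
tcp_rot: [3.141, 0.0, 1.031]
contact_force: [-0.3, 0.2, 0.5]
grip_width: 55.1
finger_force: 0.0
```

Run:
```python
from see import *
p,d=cap('top');q,e=cap('scene');np.savez('m6',p=p,q=q);q0=np.load('scene0.npz')['p']
for x in(q0,q): blobs(x,'scene',((80,100,30),(98,255,255)),30,(150,160,260,240))
blobs(p,'top',((80,100,30),(98,255,255)),30,(330,200,440,290));blobs(p,'top',((0,0,130),(180,40,255)),52,(370,235,405,265))
blobs(p,'top',ORG,30,(440,140,490,260),5)
o=bot.get_obs();print(o['time'],o['tool_pos'],np.degrees(o['tcp_rot']),o['grip_width'])
plan([(540,-200,110,20)],[(640,-228,110,20)],start=(*o['tool_pos'],np.degrees(o['tcp_rot'][2])))
```

```text
scene px [224.4 183.7] xy [ 433.8 -111.6] wh [59.7 40.9] ang 28.0
scene px [167.4 177. ] xy [ 414.6 -277.1] wh [56.5 51. ] ang 68.1
scene px [223.8 184.4] xy [ 437.9 -111.8] wh [59.8 39.2] ang 25.0
scene px [167.3 176.9] xy [ 415.  -277.3] wh [56.5 51.7] ang 68.0
top px [468. 185.] xy [ 583.5 -388.3] wh [28.2 61.9] ang 87.5
56.45 [ 415.24765041 -112.05828252  112.7556918 ] [1.79993364e+02 3.27311414e-03 5.92686279e+01] 54.96558470906627
(540, -200, 110, 20) -> [-0.059  0.761  0.014] [ 0.    -0.     0.654]
--
(640, -228, 110, 20) -> [0.422 0.303 0.   ] [0. 0. 0.]
--
```

Run:
```python
from see import *
p=np.load('m6.npz')['p'];print(ray('top',452,133,55).round())
plan([(540,-190,112,20)],[(672,-231.5,112,20),(672,-231.5,50,20)],[(672,-231.5,14,20)],[(672,-231.5,80,20),(620,-320,80,20)],[(534.5,-383.8,80,-5.2)],[(534.5,-383.8,18,-5.2)])
```

```text
[ 701. -347.   55.]
(540, -190, 112, 20) -> [-0.016  0.735  0.004] [0.    0.    0.654]
--
(672, -231.5, 112, 20) -> [0.549 0.421 0.   ] [0. 0. 0.]
(672, -231.5, 50, 20) -> [0.549 0.421 0.31 ] [0. 0. 0.]
--
(672, -231.5, 14, 20) -> [ 0.   -0.    0.18] [0. 0. 0.]
--
(672, -231.5, 80, 20) -> [ 0.    0.   -0.33] [0. 0. 0.]
(620, -320, 80, 20) -> [-0.396  0.327 -0.33 ] [0. 0. 0.]
--
(534.5, -383.8, 80, -5.2) -> [-0.511  0.154  0.   ] [ 0.   -0.    0.42]
--
(534.5, -383.8, 18, -5.2) -> [ 0.   -0.    0.31] [0. 0. 0.]
--
```

Emit:
send_rows --rows '[{"x": -0.016, "y": 0.735, "z": 0, "ax": 0, "ay": 0, "az": 0.654, "jaw": 0.2}, {"x": -0.016, "y": 0.735, "z": 0, "ax": 0, "ay": 0, "az": 0.654, "jaw": 0.2}, {"x": -0.016, "y": 0.735, "z": 0, "ax": 0, "ay": 0, "az": 0.654, "jaw": 0.2}, {"x": -0.016, "y": 0.735, "z": 0, "ax": 0, "ay": 0, "az": 0.654, "jaw": 0.2}, {"x": -0.016, "y": 0.735, "z": 0, "ax": 0, "ay": 0, "az": 0.654, "jaw": 0.2}, {"x": -0.016, "y": 0.735, "z": 0, "ax": 0, "ay": 0, "az": 0.654, "jaw": 0.2}, {"x": -0.016, "y": 0.735, "z": 0, "ax": 0, "ay": 0, "az": 0.654, "jaw": 0.2}, {"x": -0.016, "y": 0.735, "z": 0, "ax": 0, "ay": 0, "az": 0.654, "jaw": 0.2}, {"x": -0.016, "y": 0.735, "z": 0, "ax": 0, "ay": 0, "az": 0.654, "jaw": 0.2}, {"x": -0.016, "y": 0.735, "z": 0, "ax": 0, "ay": 0, "az": 0.654, "jaw": 0.2}]'

```text
time: 57.7
tool_pos: [540.1, -189.8, 112.8]
tcp_rot: [3.141, -0.0, 0.351]
contact_force: [0.0, -0.7, 0.4]
grip_width: 55.2
finger_force: 0.0
```

Emit:
send_rows --rows '[{"x": 0.549, "y": 0.421, "z": 0, "ax": 0, "ay": 0, "az": 0, "jaw": 0.2}, {"x": 0.549, "y": 0.421, "z": 0, "ax": 0, "ay": 0, "az": 0, "jaw": 0.2}, {"x": 0.549, "y": 0.421, "z": 0, "ax": 0, "ay": 0, "az": 0, "jaw": 0.2}, {"x": 0.549, "y": 0.421, "z": 0.15, "ax": 0, "ay": 0, "az": 0, "jaw": 0.2}, {"x": 0.549, "y": 0.421, "z": 0.31, "ax": 0, "ay": 0, "az": 0, "jaw": 0.2}, {"x": 0.549, "y": 0.421, "z": 0.31, "ax": 0, "ay": 0, "az": 0, "jaw": 0.2}, {"x": 0.549, "y": 0.421, "z": 0.31, "ax": 0, "ay": 0, "az": 0, "jaw": 0.2}, {"x": 0.549, "y": 0.421, "z": 0.31, "ax": 0, "ay": 0, "az": 0, "jaw": 0.2}, {"x": 0.549, "y": 0.421, "z": 0.31, "ax": 0, "ay": 0, "az": 0, "jaw": 0.2}, {"x": 0.549, "y": 0.421, "z": 0.31, "ax": 0, "ay": 0, "az": 0, "jaw": 0.2}]'

```text
time: 58.95
tool_pos: [672.3, -231.3, 51.4]
tcp_rot: [3.141, -0.001, 0.35]
contact_force: [0.7, -0.7, 0.1]
grip_width: 55.0
finger_force: 0.0
```

Emit:
send_rows --rows '[{"x": 0, "y": 0, "z": 0.08, "ax": 0, "ay": 0, "az": 0, "jaw": 0.2}, {"x": 0, "y": 0, "z": 0.14, "ax": 0, "ay": 0, "az": 0, "jaw": 0.2}, {"x": 0, "y": 0, "z": 0.18, "ax": 0, "ay": 0, "az": 0, "jaw": 0.2}, {"x": 0, "y": 0, "z": 0.18, "ax": 0, "ay": 0, "az": 0, "jaw": 0.2}, {"x": 0, "y": 0, "z": 0.18, "ax": 0, "ay": 0, "az": 0, "jaw": -1}, {"x": 0, "y": 0, "z": 0.18, "ax": 0, "ay": 0, "az": 0, "jaw": -1}, {"x": 0, "y": 0, "z": 0.18, "ax": 0, "ay": 0, "az": 0, "jaw": -1}, {"x": 0, "y": 0, "z": 0.18, "ax": 0, "ay": 0, "az": 0, "jaw": -1}, {"x": 0, "y": 0, "z": 0.18, "ax": 0, "ay": 0, "az": 0, "jaw": -1}, {"x": 0, "y": 0, "z": 0.18, "ax": 0, "ay": 0, "az": 0, "jaw": -1}]'

```text
time: 60.2
tool_pos: [672.4, -231.5, 15.3]
tcp_rot: [3.141, -0.001, 0.35]
contact_force: [0.2, -0.6, 3.4]
grip_width: 31.8
finger_force: 30.0
```

Emit:
send_rows --rows '[{"x": 0, "y": 0, "z": -0.1, "ax": 0, "ay": 0, "az": 0, "jaw": -1}, {"x": 0, "y": 0, "z": -0.2, "ax": 0, "ay": 0, "az": 0, "jaw": -1}, {"x": 0, "y": 0, "z": -0.33, "ax": 0, "ay": 0, "az": 0, "jaw": -1}, {"x": -0.1, "y": 0.08, "z": -0.33, "ax": 0, "ay": 0, "az": 0, "jaw": -1}, {"x": -0.2, "y": 0.16, "z": -0.33, "ax": 0, "ay": 0, "az": 0, "jaw": -1}, {"x": -0.3, "y": 0.25, "z": -0.33, "ax": 0, "ay": 0, "az": 0, "jaw": -1}, {"x": -0.396, "y": 0.327, "z": -0.33, "ax": 0, "ay": 0, "az": 0, "jaw": -1}, {"x": -0.396, "y": 0.327, "z": -0.33, "ax": 0, "ay": 0, "az": 0, "jaw": -1}, {"x": -0.396, "y": 0.327, "z": -0.33, "ax": 0, "ay": 0, "az": 0, "jaw": -1}, {"x": -0.396, "y": 0.327, "z": -0.33, "ax": 0, "ay": 0, "az": 0, "jaw": -1}]'

```text
time: 61.45
tool_pos: [620.5, -319.0, 80.6]
tcp_rot: [-3.141, -0.0, 0.351]
contact_force: [-0.2, 0.0, -0.4]
grip_width: 31.5
finger_force: 30.0
```

Emit:
send_rows --rows '[{"x": -0.13, "y": 0.04, "z": 0, "ax": 0, "ay": 0, "az": 0.1, "jaw": -1}, {"x": -0.26, "y": 0.08, "z": 0, "ax": 0, "ay": 0, "az": 0.2, "jaw": -1}, {"x": -0.39, "y": 0.12, "z": 0, "ax": 0, "ay": 0, "az": 0.3, "jaw": -1}, {"x": -0.511, "y": 0.154, "z": 0, "ax": 0, "ay": 0, "az": 0.42, "jaw": -1}, {"x": -0.511, "y": 0.154, "z": 0, "ax": 0, "ay": 0, "az": 0.42, "jaw": -1}, {"x": -0.511, "y": 0.154, "z": 0, "ax": 0, "ay": 0, "az": 0.42, "jaw": -1}, {"x": -0.511, "y": 0.154, "z": 0, "ax": 0, "ay": 0, "az": 0.42, "jaw": -1}, {"x": -0.511, "y": 0.154, "z": 0, "ax": 0, "ay": 0, "az": 0.42, "jaw": -1}, {"x": -0.511, "y": 0.154, "z": 0, "ax": 0, "ay": 0, "az": 0.42, "jaw": -1}, {"x": -0.511, "y": 0.154, "z": 0, "ax": 0, "ay": 0, "az": 0.42, "jaw": -1}]'

```text
time: 62.7
tool_pos: [534.9, -383.7, 80.7]
tcp_rot: [3.142, 0.0, -0.089]
contact_force: [0.2, 0.4, -0.7]
grip_width: 31.3
finger_force: 30.0
```

Run:
```python
from see import *
o=bot.get_obs();T=o['tool_pos'];print(T,np.degrees(o['tcp_rot']),o['grip_width'])
q,_=cap('scene');np.savez('m7',q=q)
u,v=proj('scene',(534.5,-383.8,T[2]+14));print(u,v)
print('brass');blobs(q,'scene',((12,80,80),(30,255,255)),T[2]-14+28+11,(70,150,170,250),4)
plan([(534.5,-383.8,18,-5.2)])
```

```text
[ 534.86243754 -383.71303291   80.69512021] [ 1.79998633e+02  3.16850457e-04 -5.10594277e+00] 31.33909780984876
107.75325637408858 186.69732702963088
brass
scene px [108.  220.5] xy [ 660.7 -335.3] wh [23.6 41. ] ang 89.3
scene px [108.5 186. ] xy [ 545.1 -374.4] wh [13.9 14. ] ang 73.4
(534.5, -383.8, 18, -5.2) -> [-0.002  0.     0.313] [ 0.    -0.     0.001]
--
```

Emit:
send_rows --rows '[{"x": 0, "y": 0, "z": 0.1, "ax": 0, "ay": 0, "az": 0, "jaw": -1}, {"x": 0, "y": 0, "z": 0.18, "ax": 0, "ay": 0, "az": 0, "jaw": -1}, {"x": 0, "y": 0, "z": 0.22, "ax": 0, "ay": 0, "az": 0, "jaw": -1}, {"x": 0, "y": 0, "z": 0.25, "ax": 0, "ay": 0, "az": 0, "jaw": -1}, {"x": 0, "y": 0, "z": 0.28, "ax": 0, "ay": 0, "az": 0, "jaw": -1}, {"x": 0, "y": 0, "z": 0.3, "ax": 0, "ay": 0, "az": 0, "jaw": -1}, {"x": 0, "y": 0, "z": 0.313, "ax": 0, "ay": 0, "az": 0, "jaw": -1}, {"x": 0, "y": 0, "z": 0.313, "ax": 0, "ay": 0, "az": 0, "jaw": -1}, {"x": 0, "y": 0, "z": 0.313, "ax": 0, "ay": 0, "az": 0, "jaw": -1}, {"x": 0, "y": 0, "z": 0.313, "ax": 0, "ay": 0, "az": 0, "jaw": -1}]'

```text
time: 64.0
tool_pos: [536.9, -387.2, 25.0]
tcp_rot: [3.134, -0.008, -0.09]
contact_force: [-6.8, 0.2, 29.3]
grip_width: 32.7
finger_force: 31.4
```

Emit:
send_rows --rows '[{"x": 0, "y": 0, "z": 0, "ax": 0, "ay": 0, "az": 0, "jaw": -0.2}, {"x": 0, "y": 0, "z": 0, "ax": 0, "ay": 0, "az": 0, "jaw": 0}, {"x": 0, "y": 0, "z": 0, "ax": 0, "ay": 0, "az": 0, "jaw": 0}, {"x": 0, "y": 0, "z": 0, "ax": 0, "ay": 0, "az": 0, "jaw": 0}, {"x": 0, "y": 0, "z": -0.1, "ax": 0, "ay": 0, "az": 0, "jaw": 0}, {"x": 0, "y": 0, "z": -0.3, "ax": 0, "ay": 0, "az": 0, "jaw": 0.2}, {"x": 0, "y": -0.2, "z": -0.45, "ax": 0, "ay": 0, "az": 0, "jaw": 0.2}, {"x": 0.2, "y": -0.5, "z": -0.45, "ax": 0, "ay": 0, "az": 0, "jaw": 0.2}, {"x": 0.2, "y": -0.5, "z": -0.45, "ax": 0, "ay": 0, "az": 0, "jaw": 0.2}, {"x": 0.2, "y": -0.5, "z": -0.45, "ax": 0, "ay": 0, "az": 0, "jaw": 0.2}]'

```text
time: 65.25
tool_pos: [583.5, -287.1, 107.4]
tcp_rot: [-3.141, 0.001, -0.088]
contact_force: [0.5, 0.7, -0.1]
grip_width: 55.0
finger_force: 0.0
```

Run:
```python
from see import *
q,_=cap('scene');np.savez('m8',q=q)
tops(q,'scene',ORG,30,(60,180,125,270));blobs(q,'scene',((12,80,80),(30,255,255)),43,(105,180,130,215),3)
blobs(q,'scene',((0,0,0),(180,255,38)),32,(90,180,140,225),10)
q0=np.load('scene0.npz')['p']
for x in(q0,q):blobs(x,'scene',((0,120,30),(8,255,255)),31,(150,220,180,245));blobs(x,'scene',((105,120,30),(125,255,255)),34,(155,205,180,230))
plan([(611,-235,105,-15),(611,-235,50,-15)],[(611,-235,14,-15)],[(611,-235,80,-15),(560,-320,80,-15)],[(500.3,-380.7,80,-5.2)],[(500.3,-380.7,18,-5.2)])
```

```text
scene top px 107.0 220.0 size 17 19 xy [ 588.4 -385.8   30. ]
scene px [112.  202.5] xy [ 538.1 -387.2] wh [13.8  9.9] ang 20.1
scene px [116.5 207.5] xy [ 543.2 -374.5] wh [45.5 38.4] ang 60.5
scene px [125.5 190.5] xy [ 479.  -374.7] wh [73.  13.6] ang 28.6
scene px [106.5 182. ] xy [ 448.6 -438.5] wh [16.7 41.2] ang 3.4
scene px [164.5 233.4] xy [ 624.5 -228.8] wh [45.4 45. ] ang 75.9
scene px [168.1 218. ] xy [ 576.  -231.8] wh [58.  31.4] ang 21.7
scene px [164.2 233.3] xy [ 624.4 -229.2] wh [44.7 45.1] ang 75.9
scene px [168.1 218. ] xy [ 576.  -231.8] wh [58.  31.4] ang 21.7
(611, -235, 105, -15) -> [ 0.116 -0.277  0.012] [0.    0.001 0.165]
(611, -235, 50, -15) -> [ 0.116 -0.277  0.287] [0.    0.001 0.165]
--
(611, -235, 14, -15) -> [ 0.   -0.    0.18] [0. 0. 0.]
--
(611, -235, 80, -15) -> [-0.    0.   -0.33] [0. 0. 0.]
(560, -320, 80, -15) -> [-0.136  0.477 -0.33 ] [0. 0. 0.]
--
(500.3, -380.7, 80, -5.2) -> [-0.21  0.37  0.  ] [ 0.     0.    -0.163]
--
(500.3, -380.7, 18, -5.2) -> [ 0.   -0.    0.31] [0. 0. 0.]
--
```

Run:
```python
from see import *
q,e=cap('scene');C=cloud('scene',e)
def show(c,u0,u1,v0,v1,st=1):
    for v in range(v0,v1,st): print(v,' '.join('%5.0f'%c[v,u,2] for u in range(u0,u1,st)))
show(C,96,136,192,224,2)
h=cv2.cvtColor(q,cv2.COLOR_RGB2GRAY)
for v in range(192,224,2): print(v,' '.join('%3d'%h[v,u] for u in range(96,136,2)))
```

```text
192    -1    -6     1    -2    -1    -1    -1    -3    -0    -2    -3   129   773   132   131   122   117     4     5    13
194    -4    -0   773    -4    -0    -2    -1    -2    -0     0    -2   123   123   124   123   120   112     3     2    14
196    -4    -1    -0    -0    -3    -3    -1    -5    -1    -1    -2    12   118   118   121   114   109     3    13     6
198     0    -1     0    -1    -1     1    -2    -4    -2    -4    13     7     3     2   112   111     2    14    11     3
200    -0    -1    -3    -1    -1    -3    -3    46    -3    13    36    40    37     1     3     5     3    14     6     0
202    -1    -2    -1    -0    -1    -3    -4    44    41    39    40    41    37     4     2     2    11     8     3    -1
204    -1    -3    -1    -4    -2    -2    -2    41    39    36    41    36    29    27     2     3    12     6    -0    -3
206    -1    -0    -3    -4    -2    -2    29    32    36    40    38    35    28    24    23    14     9   773     2    -2
208    -2    -0    -1     0    -1    29    29    31    32    34    35    31    25    25    18    11     5   
[... 1527 characters left out ...]
  19   2  97  44  25 151 144
208 142 147 147 147 147 140   3   6  12  21  13  18  11  14   3  58  35 137 146 147
210 149 144 147 149 149 161  44  12   9   8  17  16  14  18  77  36  71 148 145 142
212 148 144 150 149 153 127 103  90 101  69  14  10   8  44  52  32 148 145 145 145
214 149 150 145 154 123  84  53  46  50 109  15  39  55  75  40 102 157 146 144 144
216 146 148 153 152  95  35  42  48  69  97  62  97 103  48  24 151 147 152 149 148
218 147 143 155 145  96  85  70  97 102  41  39  96  62  38 128 147 148 149 145 149
220 145 149 157  96  82  98  89  52  46  51  42  91  45  43 154 149 146 145 147 151
222 149 151 114  93  66  59  82  96  51  47  87  54  27 140 155 149 145 152 145 152
```

The nozzle holder is tilted: its top runs from 29 to 41 mm, so its +y edge is on the rim. My tray centre was about 3 mm too far +y. I'll regrip, lift, shift -y and lower again.

Run:
```python
from see import *
plan([(537,-385.5,105,-5.2),(537,-385.5,60,-5.2)],[(537,-385.5,20,-5.2)],[(537,-385.5,45,-5.2),(535.5,-387.5,45,-5.2),(535.5,-387.5,26,-5.2)])
```

```text
(537, -385.5, 105, -5.2) -> [-0.184  0.503  0.012] [-0.     0.001  0.001]
(537, -385.5, 60, -5.2) -> [-0.184  0.503  0.237] [-0.     0.001  0.001]
--
(537, -385.5, 20, -5.2) -> [ 0.  -0.   0.2] [0. 0. 0.]
--
(537, -385.5, 45, -5.2) -> [-0.     0.    -0.125] [0. 0. 0.]
(535.5, -387.5, 45, -5.2) -> [-0.007  0.011 -0.125] [0. 0. 0.]
(535.5, -387.5, 26, -5.2) -> [-0.007  0.011 -0.03 ] [0. 0. 0.]
--
```

Emit:
send_rows --rows '[{"x": -0.184, "y": 0.503, "z": 0, "ax": 0, "ay": 0, "az": 0, "jaw": 0.3}, {"x": -0.184, "y": 0.503, "z": 0, "ax": 0, "ay": 0, "az": 0, "jaw": 0.3}, {"x": -0.184, "y": 0.503, "z": 0, "ax": 0, "ay": 0, "az": 0, "jaw": 0.3}, {"x": -0.184, "y": 0.503, "z": 0.15, "ax": 0, "ay": 0, "az": 0, "jaw": 0.3}, {"x": -0.184, "y": 0.503, "z": 0.25, "ax": 0, "ay": 0, "az": 0, "jaw": 0.3}, {"x": -0.184, "y": 0.503, "z": 0.35, "ax": 0, "ay": 0, "az": 0, "jaw": 0.3}, {"x": -0.184, "y": 0.503, "z": 0.435, "ax": 0, "ay": 0, "az": 0, "jaw": 0.3}, {"x": -0.184, "y": 0.503, "z": 0.435, "ax": 0, "ay": 0, "az": 0, "jaw": 0.3}, {"x": -0.184, "y": 0.503, "z": 0.435, "ax": 0, "ay": 0, "az": 0, "jaw": 0.3}, {"x": -0.184, "y": 0.503, "z": 0.435, "ax": 0, "ay": 0, "az": 0, "jaw": 0.3}]'

```text
time: 66.6
tool_pos: [538.4, -385.1, 22.2]
tcp_rot: [3.14, -0.001, -0.089]
contact_force: [-0.9, -0.2, 0.2]
grip_width: 59.6
finger_force: 0.0
```

Emit:
send_rows --rows '[{"x": 0, "y": 0, "z": 0, "ax": 0, "ay": 0, "az": 0, "jaw": -1}, {"x": 0, "y": 0, "z": 0, "ax": 0, "ay": 0, "az": 0, "jaw": -1}, {"x": 0, "y": 0, "z": 0, "ax": 0, "ay": 0, "az": 0, "jaw": -1}, {"x": 0, "y": 0, "z": 0, "ax": 0, "ay": 0, "az": 0, "jaw": -1}, {"x": 0, "y": 0, "z": -0.04, "ax": 0, "ay": 0, "az": 0, "jaw": -1}, {"x": 0, "y": 0, "z": -0.08, "ax": 0, "ay": 0, "az": 0, "jaw": -1}, {"x": 0, "y": 0, "z": -0.125, "ax": 0, "ay": 0, "az": 0, "jaw": -1}, {"x": -0.007, "y": 0.011, "z": -0.125, "ax": 0, "ay": 0, "az": 0, "jaw": -1}, {"x": -0.007, "y": 0.011, "z": -0.125, "ax": 0, "ay": 0, "az": 0, "jaw": -1}, {"x": -0.007, "y": 0.011, "z": -0.125, "ax": 0, "ay": 0, "az": 0, "jaw": -1}]'

```text
time: 67.85
tool_pos: [536.0, -386.7, 45.7]
tcp_rot: [-3.141, 0.001, -0.09]
contact_force: [-0.4, -0.6, -0.7]
grip_width: 37.4
finger_force: 27.3
```

Run:
```python
from see import *
o=bot.get_obs();print(o['tool_pos'],o['tcp_rot'],o['grip_width'],o['contact_force'])
q,e=cap('scene');C=cloud('scene',e)
h=cv2.cvtColor(q,cv2.COLOR_RGB2GRAY)
for v in range(182,216,2): print(v,' '.join('%4.0f'%C[v,u,2] for u in range(100,128,2)),'|',' '.join('%3d'%h[v,u] for u in range(100,128,2)))
```

```text
[ 536.04338352 -386.68804629   45.72288524] [-3.14119602e+00  5.74571161e-04 -8.95922994e-02] 37.36635432671751 [-0.41175429 -0.55425317 -0.66640237]
182  102   -1   -3   -2  133  135  134  134  131  133  128  151  154  153 |  62 157 143 117  41  38  30  35  36  17  11  25  32  32
184  127  127   -1  135  135  133  131  131  135  128  123  143  145  147 |  64 113 146  41  25  33  39  37  42  31  20  15   6  24
186  124  127  133  133  131  133  135  134  131  128  127  112  107    4 |  48  51  40  19  30  38  37  27  31  61  47  41  57  49
188   90   85    1  126  128  127  128  129  127  125  126  127  127  128 |  46  25  76   8  14  27  20  18  42  47  49  59  58  65
190   87   82   74  118  122  120  123  122  122  119   98   89   80    4 |   5  12  22  33  11   8  24  27  22  45  54  54  54  67
192   82   78   69    0   71   -4   -4  115  118   92   92   86   75   -1 |  18   7   8 140 118  95  81  20  19  44  65  65  61  90
194   78   75   62   58   69   64   63   67   83   84   86   81   72    5 |  44  18  24  44  69 117  73  28  75  74  73  61  60  88
196   69   68   63   53   
[... 593 characters left out ...]
  17  12  24   8  10  29  72  89  90  91
206   -1    2    1    2   -4   36   36   39   37   39    5    1    4   13 | 139 143 144 149 135  17  11  12   0  35  80  91  93  93
208   -1   -1    2   -2   -1   10    6    4    5    4    4    4   15   12 | 144 144 141 145 145  63  17  79  94  91  86  88  94  59
210   -0   -3   -2   -1   14    9    2    3    5    4    3    5   14    9 | 139 145 146 150 105  40  68  91  91  89  93  96  87  35
212    1    0   -2   27   29   30   27   29    5    2    3   13   10    1 | 144 146 147 120 101  87  96  93  91  89  91  94  49  29
214   -2   -1   27   27   25   20   23   28    3    4    4   12    5   -2 | 146 147 120  84  45  42  54  93  94  94  90  71  40  95
```

It is still held at a tilt (width 37.4 mm, not 32). I'll set it down on clear table beside the tray so that it stands flat, then grip it afresh.

Run:
```python
from see import *
plan([(536,-386.7,75,-5.2),(560,-307,75,-5.2)],[(560,-307,15,-5.2)])
```

```text
(536, -386.7, 75, -5.2) -> [-0.     0.    -0.146] [-0.     0.001  0.001]
(560, -307, 75, -5.2) -> [ 0.083 -0.407 -0.146] [-0.     0.001  0.001]
--
(560, -307, 15, -5.2) -> [ 0.  -0.   0.3] [0. 0. 0.]
--
```

Emit:
send_rows --rows '[{"x": 0, "y": 0, "z": -0.08, "ax": 0, "ay": 0, "az": 0, "jaw": -1}, {"x": 0, "y": 0, "z": -0.146, "ax": 0, "ay": 0, "az": 0, "jaw": -1}, {"x": 0.04, "y": -0.15, "z": -0.146, "ax": 0, "ay": 0, "az": 0, "jaw": -1}, {"x": 0.083, "y": -0.3, "z": -0.146, "ax": 0, "ay": 0, "az": 0, "jaw": -1}, {"x": 0.083, "y": -0.407, "z": -0.146, "ax": 0, "ay": 0, "az": 0, "jaw": -1}, {"x": 0.083, "y": -0.407, "z": -0.1, "ax": 0, "ay": 0, "az": 0, "jaw": -1}, {"x": 0.083, "y": -0.407, "z": 0, "ax": 0, "ay": 0, "az": 0, "jaw": -1}, {"x": 0.083, "y": -0.407, "z": 0.08, "ax": 0, "ay": 0, "az": 0, "jaw": -1}, {"x": 0.083, "y": -0.407, "z": 0.12, "ax": 0, "ay": 0, "az": 0, "jaw": -1}, {"x": 0.083, "y": -0.407, "z": 0.14, "ax": 0, "ay": 0, "az": 0, "jaw": -1}]'

```text
time: 69.15
tool_pos: [559.9, -307.5, 17.5]
tcp_rot: [-3.141, 0.0, -0.09]
contact_force: [0.1, 0.7, 0.0]
grip_width: 36.7
finger_force: 27.3
```

Emit:
send_rows --rows '[{"x": 0, "y": 0, "z": 0.006, "ax": 0, "ay": 0, "az": 0, "jaw": -1}, {"x": 0, "y": 0, "z": 0.012, "ax": 0, "ay": 0, "az": 0, "jaw": -1}, {"x": 0, "y": 0, "z": 0.012, "ax": 0, "ay": 0, "az": 0, "jaw": 0}, {"x": 0, "y": 0, "z": 0.012, "ax": 0, "ay": 0, "az": 0, "jaw": 0}, {"x": 0, "y": 0, "z": 0.012, "ax": 0, "ay": 0, "az": 0, "jaw": 0}, {"x": 0, "y": 0, "z": 0.012, "ax": 0, "ay": 0, "az": 0, "jaw": 0}, {"x": 0, "y": 0, "z": 0.012, "ax": 0, "ay": 0, "az": 0, "jaw": -1}, {"x": 0, "y": 0, "z": 0.012, "ax": 0, "ay": 0, "az": 0, "jaw": -1}, {"x": 0, "y": 0, "z": 0.012, "ax": 0, "ay": 0, "az": 0, "jaw": -1}, {"x": 0, "y": 0, "z": 0.012, "ax": 0, "ay": 0, "az": 0, "jaw": -1}]'

```text
time: 70.4
tool_pos: [560.1, -307.2, 15.7]
tcp_rot: [3.142, 0.0, -0.089]
contact_force: [-0.2, -0.4, -0.7]
grip_width: 31.9
finger_force: 30.0
```

Run:
```python
from see import *
plan([(560,-307,65,-5.2),(535,-387.8,65,-5.2)],[(535,-387.8,19,-5.2)])
```

```text
(560, -307, 65, -5.2) -> [-0.    -0.001 -0.247] [0.    0.    0.001]
(535, -387.8, 65, -5.2) -> [-0.089  0.413 -0.247] [0.    0.    0.001]
--
(535, -387.8, 19, -5.2) -> [ 0.   -0.    0.23] [0. 0. 0.]
--
```

Emit:
send_rows --rows '[{"x": 0, "y": 0, "z": -0.12, "ax": 0, "ay": 0, "az": 0, "jaw": -1}, {"x": 0, "y": 0, "z": -0.247, "ax": 0, "ay": 0, "az": 0, "jaw": -1}, {"x": -0.089, "y": 0.2, "z": -0.247, "ax": 0, "ay": 0, "az": 0, "jaw": -1}, {"x": -0.089, "y": 0.413, "z": -0.247, "ax": 0, "ay": 0, "az": 0, "jaw": -1}, {"x": -0.089, "y": 0.413, "z": -0.247, "ax": 0, "ay": 0, "az": 0, "jaw": -1}, {"x": -0.089, "y": 0.413, "z": -0.247, "ax": 0, "ay": 0, "az": 0, "jaw": -1}, {"x": -0.089, "y": 0.413, "z": -0.15, "ax": 0, "ay": 0, "az": 0, "jaw": -1}, {"x": -0.089, "y": 0.413, "z": -0.09, "ax": 0, "ay": 0, "az": 0, "jaw": -1}, {"x": -0.089, "y": 0.413, "z": -0.05, "ax": 0, "ay": 0, "az": 0, "jaw": -1}, {"x": -0.089, "y": 0.413, "z": -0.025, "ax": 0, "ay": 0, "az": 0, "jaw": -1}]'

```text
time: 71.65
tool_pos: [535.1, -387.5, 20.3]
tcp_rot: [-3.141, 0.0, -0.089]
contact_force: [-0.1, 0.0, -0.4]
grip_width: 31.2
finger_force: 30.0
```

Emit:
send_rows --rows '[{"x": 0, "y": 0, "z": 0.015, "ax": 0, "ay": 0, "az": 0, "jaw": -1}, {"x": 0, "y": 0, "z": 0.03, "ax": 0, "ay": 0, "az": 0, "jaw": -1}, {"x": 0, "y": 0, "z": 0.041, "ax": 0, "ay": 0, "az": 0, "jaw": -1}, {"x": 0, "y": 0, "z": 0.041, "ax": 0, "ay": 0, "az": 0, "jaw": -1}, {"x": 0, "y": 0, "z": 0.041, "ax": 0, "ay": 0, "az": 0, "jaw": -1}, {"x": 0, "y": 0, "z": 0.041, "ax": 0, "ay": 0, "az": 0, "jaw": -1}, {"x": 0, "y": 0, "z": 0.041, "ax": 0, "ay": 0, "az": 0, "jaw": -1}, {"x": 0, "y": 0, "z": 0.041, "ax": 0, "ay": 0, "az": 0, "jaw": -1}, {"x": 0, "y": 0, "z": 0.041, "ax": 0, "ay": 0, "az": 0, "jaw": -1}, {"x": 0, "y": 0, "z": 0.041, "ax": 0, "ay": 0, "az": 0, "jaw": -1}]'

```text
time: 72.9
tool_pos: [535.7, -387.7, 18.9]
tcp_rot: [3.14, -0.003, -0.089]
contact_force: [-10.8, 10.7, 35.3]
grip_width: 31.8
finger_force: 30.0
```

The nozzle is down (TCP 18.9), though I pressed a bit deep. Relaxing, releasing and lifting off.

Emit:
send_rows --rows '[{"x": 0, "y": 0, "z": -0.03, "ax": 0, "ay": 0, "az": 0, "jaw": -1}, {"x": 0, "y": 0, "z": -0.03, "ax": 0, "ay": 0, "az": 0, "jaw": -0.1}, {"x": 0, "y": 0, "z": -0.03, "ax": 0, "ay": 0, "az": 0, "jaw": 0}, {"x": 0, "y": 0, "z": -0.03, "ax": 0, "ay": 0, "az": 0, "jaw": 0}, {"x": 0, "y": 0, "z": -0.1, "ax": 0, "ay": 0, "az": 0, "jaw": 0}, {"x": 0, "y": 0, "z": -0.25, "ax": 0, "ay": 0, "az": 0, "jaw": 0.2}, {"x": 0, "y": -0.2, "z": -0.4, "ax": 0, "ay": 0, "az": 0, "jaw": 0.2}, {"x": 0.2, "y": -0.5, "z": -0.48, "ax": 0, "ay": 0, "az": 0, "jaw": 0.2}, {"x": 0.2, "y": -0.5, "z": -0.48, "ax": 0, "ay": 0, "az": 0, "jaw": 0.2}, {"x": 0.2, "y": -0.5, "z": -0.48, "ax": 0, "ay": 0, "az": 0, "jaw": 0.2}]'

```text
time: 74.15
tool_pos: [584.2, -291.4, 109.0]
tcp_rot: [3.141, -0.0, -0.088]
contact_force: [-0.5, -0.3, -0.1]
grip_width: 55.0
finger_force: 0.0
```

Run:
```python
from see import *
q,e=cap('scene');C=cloud('scene',e);g=cv2.cvtColor(q,cv2.COLOR_RGB2GRAY)
for v in range(196,216,2): print(v,' '.join('%4.0f'%C[v,u,2] for u in range(100,132,2)),'|',' '.join('%3d'%g[v,u] for u in range(100,132,2)))
tops(q,'scene',ORG,30,(60,180,125,270))
plan([(611,-235,105,-15),(611,-235,50,-15)],[(611,-235,14,-15)],[(611,-235,70,-15),(560,-320,70,-15)],[(500.3,-384.7,70,-5.2)])
```

```text
196   -3  773   -2    2   -2    1   -4   -1   -1  120  119  122  118  111    4    4 | 148 152 149 151 145 149 148 149 147  69  73  67  11   1  99  93
198   -3   -1    1   -4   -1    0   -3   -0   15    8    1  112  109    5    3   13 | 151 146 148 150 148 146 146 158  90  36  85  74  15  77 100 100
200    0   -2   -2   -1    0   -0   -2   12   10    2    5    3    6    3    3   16 | 145 145 145 150 149 150 136 113  52  59 103  98  83  95  93  89
202    1   -3   -0   -4   -0   -4   37   40   37   28   30   30    3    2   12   11 | 146 148 151 143 150 127  52  89 105  26  35  48  95  94  94  55
204   -1   -3   -2   -2   -0   30   38   34   35   31   30   27    5    4   13    5 | 146 153 150 146 166  36 112 104  85  24  22  20  97  94  73  37
206   -1   -1   -2   -1   30   31   30   31   30   30   26   21   14   12    9    0 | 147 147 151 153  84  17  27  44  28  27  21   8  59 102  42  26
208   -2   -4   -2    0   27   28   28   31   30   33   24   18   12   12    4   -1 | 151 149 148 160  23  20  15  20  26  28  15  14  37  61  31 136
210   -3   -1   -2    1   23   20   22   23   25  
[... 151 characters left out ...]
13   15   14   10    1   -1   -2 | 150 150 155 130 104  92 101  68  15  12  15  86  58  27 147 146
214   -2   -0   29   28   26   24   23   26    7   10   10   14    5   -0   -3   -2 | 148 154 120  85  43  42  55 108  27  23  22  78  41 100 154 144
scene top px 107.0 220.0 size 17 19 xy [ 588.4 -385.8   30. ]
(611, -235, 105, -15) -> [ 0.112 -0.298  0.017] [0.    0.    0.165]
(611, -235, 50, -15) -> [ 0.112 -0.298  0.292] [0.    0.    0.165]
--
(611, -235, 14, -15) -> [ 0.   -0.    0.18] [0. 0. 0.]
--
(611, -235, 70, -15) -> [-0.    0.   -0.28] [0. 0. 0.]
(560, -320, 70, -15) -> [-0.136  0.477 -0.28 ] [0. 0. 0.]
--
(500.3, -384.7, 70, -5.2) -> [-0.205  0.39   0.   ] [ 0.     0.    -0.163]
--
```

The nozzle top is flat at about 30 mm, so it is fully down, and the collars read the same. Next, the clamp.

Emit:
send_rows --rows '[{"x": 0.112, "y": -0.298, "z": 0, "ax": 0, "ay": 0, "az": 0.165, "jaw": 0.2}, {"x": 0.112, "y": -0.298, "z": 0, "ax": 0, "ay": 0, "az": 0.165, "jaw": 0.2}, {"x": 0.112, "y": -0.298, "z": 0, "ax": 0, "ay": 0, "az": 0.165, "jaw": 0.2}, {"x": 0.112, "y": -0.298, "z": 0.15, "ax": 0, "ay": 0, "az": 0.165, "jaw": 0.2}, {"x": 0.112, "y": -0.298, "z": 0.292, "ax": 0, "ay": 0, "az": 0.165, "jaw": 0.2}, {"x": 0.112, "y": -0.298, "z": 0.292, "ax": 0, "ay": 0, "az": 0.165, "jaw": 0.2}, {"x": 0.112, "y": -0.298, "z": 0.292, "ax": 0, "ay": 0, "az": 0.165, "jaw": 0.2}, {"x": 0.112, "y": -0.298, "z": 0.38, "ax": 0, "ay": 0, "az": 0.165, "jaw": 0.2}, {"x": 0.112, "y": -0.298, "z": 0.472, "ax": 0, "ay": 0, "az": 0.165, "jaw": 0.2}, {"x": 0.112, "y": -0.298, "z": 0.472, "ax": 0, "ay": 0, "az": 0.165, "jaw": 0.2}]'

```text
time: 75.45
tool_pos: [610.0, -233.7, 11.7]
tcp_rot: [-3.141, 0.004, -0.262]
contact_force: [-0.9, 0.7, -0.2]
grip_width: 54.9
finger_force: 0.0
```

Emit:
send_rows --rows '[{"x": 0, "y": 0, "z": 0, "ax": 0, "ay": 0, "az": 0, "jaw": -1}, {"x": 0, "y": 0, "z": 0, "ax": 0, "ay": 0, "az": 0, "jaw": -1}, {"x": 0, "y": 0, "z": 0, "ax": 0, "ay": 0, "az": 0, "jaw": -1}, {"x": 0, "y": 0, "z": 0, "ax": 0, "ay": 0, "az": 0, "jaw": -1}, {"x": 0, "y": 0, "z": -0.1, "ax": 0, "ay": 0, "az": 0, "jaw": -1}, {"x": 0, "y": 0, "z": -0.2, "ax": 0, "ay": 0, "az": 0, "jaw": -1}, {"x": 0, "y": 0, "z": -0.28, "ax": 0, "ay": 0, "az": 0, "jaw": -1}, {"x": -0.07, "y": 0.24, "z": -0.28, "ax": 0, "ay": 0, "az": 0, "jaw": -1}, {"x": -0.136, "y": 0.477, "z": -0.28, "ax": 0, "ay": 0, "az": 0, "jaw": -1}, {"x": -0.136, "y": 0.477, "z": -0.28, "ax": 0, "ay": 0, "az": 0, "jaw": -1}]'

```text
time: 76.7
tool_pos: [558.8, -322.7, 71.1]
tcp_rot: [3.141, -0.001, -0.267]
contact_force: [0.1, 0.4, -1.2]
grip_width: 32.2
finger_force: 30.0
```

Emit:
send_rows --rows '[{"x": -0.1, "y": 0.2, "z": 0, "ax": 0, "ay": 0, "az": -0.08, "jaw": -1}, {"x": -0.205, "y": 0.39, "z": 0, "ax": 0, "ay": 0, "az": -0.163, "jaw": -1}, {"x": -0.205, "y": 0.39, "z": 0, "ax": 0, "ay": 0, "az": -0.163, "jaw": -1}, {"x": -0.205, "y": 0.39, "z": 0, "ax": 0, "ay": 0, "az": -0.163, "jaw": -1}, {"x": -0.205, "y": 0.39, "z": 0, "ax": 0, "ay": 0, "az": -0.163, "jaw": -1}, {"x": -0.205, "y": 0.39, "z": 0.1, "ax": 0, "ay": 0, "az": -0.163, "jaw": -1}, {"x": -0.205, "y": 0.39, "z": 0.17, "ax": 0, "ay": 0, "az": -0.163, "jaw": -1}, {"x": -0.205, "y": 0.39, "z": 0.17, "ax": 0, "ay": 0, "az": -0.163, "jaw": -1}, {"x": -0.205, "y": 0.39, "z": 0.17, "ax": 0, "ay": 0, "az": -0.163, "jaw": -1}, {"x": -0.205, "y": 0.39, "z": 0.17, "ax": 0, "ay": 0, "az": -0.163, "jaw": -1}]'

```text
time: 77.95
tool_pos: [501.0, -384.6, 36.9]
tcp_rot: [3.141, -0.001, -0.092]
contact_force: [-0.5, -0.3, -0.3]
grip_width: 31.7
finger_force: 30.0
```

Run:
```python
from see import *
o=bot.get_obs();T=o['tool_pos'];print(T,np.degrees(o['tcp_rot']),o['grip_width'])
q,e=cap('scene');RED=((0,120,30),(8,255,255))
tops(q,'scene',RED,T[2]+16,(95,150,150,230))
plan([(500.3,-384.7,18,-5.2)])
```

```text
[ 500.97405052 -384.59962842   36.87076912] [ 1.79948326e+02 -5.93152433e-02 -5.24302313e+00] 31.72030622837671
(500.3, -384.7, 18, -5.2) -> [-0.003  0.001  0.094] [ 0.001 -0.001 -0.001]
--
```

Emit:
send_rows --rows '[{"x": 0, "y": 0, "z": 0.02, "ax": 0, "ay": 0, "az": 0, "jaw": -1}, {"x": 0, "y": 0, "z": 0.04, "ax": 0, "ay": 0, "az": 0, "jaw": -1}, {"x": 0, "y": 0, "z": 0.06, "ax": 0, "ay": 0, "az": 0, "jaw": -1}, {"x": 0, "y": 0, "z": 0.08, "ax": 0, "ay": 0, "az": 0, "jaw": -1}, {"x": 0, "y": 0, "z": 0.092, "ax": 0, "ay": 0, "az": 0, "jaw": -1}, {"x": 0, "y": 0, "z": 0.092, "ax": 0, "ay": 0, "az": 0, "jaw": -1}, {"x": 0, "y": 0, "z": 0.092, "ax": 0, "ay": 0, "az": 0, "jaw": -1}, {"x": 0, "y": 0, "z": 0.092, "ax": 0, "ay": 0, "az": 0, "jaw": -1}, {"x": 0, "y": 0, "z": 0.092, "ax": 0, "ay": 0, "az": 0, "jaw": -1}, {"x": 0, "y": 0, "z": 0.092, "ax": 0, "ay": 0, "az": 0, "jaw": -1}]'

```text
time: 79.25
tool_pos: [500.5, -384.2, 18.7]
tcp_rot: [3.141, 0.0, -0.091]
contact_force: [-3.0, 2.6, 6.5]
grip_width: 31.6
finger_force: 30.0
```

Down at 18.7 with 6.5 N, seated. Release and on to the stop.

Emit:
send_rows --rows '[{"x": 0, "y": 0, "z": 0, "ax": 0, "ay": 0, "az": 0, "jaw": -0.1}, {"x": 0, "y": 0, "z": 0, "ax": 0, "ay": 0, "az": 0, "jaw": 0}, {"x": 0, "y": 0, "z": 0, "ax": 0, "ay": 0, "az": 0, "jaw": 0}, {"x": 0, "y": 0, "z": -0.1, "ax": 0, "ay": 0, "az": 0, "jaw": 0}, {"x": 0, "y": 0, "z": -0.25, "ax": 0, "ay": 0, "az": 0, "jaw": 0.2}, {"x": 0, "y": -0.2, "z": -0.4, "ax": 0, "ay": 0, "az": 0, "jaw": 0.2}, {"x": 0.2, "y": -0.5, "z": -0.45, "ax": 0, "ay": 0, "az": 0, "jaw": 0.2}, {"x": 0.2, "y": -0.5, "z": -0.45, "ax": 0, "ay": 0, "az": 0, "jaw": 0.2}, {"x": 0.2, "y": -0.5, "z": -0.45, "ax": 0, "ay": 0, "az": 0, "jaw": 0.2}, {"x": 0.2, "y": -0.5, "z": -0.45, "ax": 0, "ay": 0, "az": 0, "jaw": 0.2}]'

```text
time: 80.5
tool_pos: [548.7, -289.3, 107.0]
tcp_rot: [-3.141, 0.001, -0.093]
contact_force: [-0.3, 0.3, -0.5]
grip_width: 55.1
finger_force: 0.0
```

Run:
```python
from see import *
q,e=cap('scene');C=cloud('scene',e);RED=((0,120,30),(8,255,255));BLU=((105,120,30),(125,255,255))
tops(q,'scene',RED,35,(100,170,150,215));tops(q,'scene',ORG,30,(60,180,125,270))
m=mask(q,RED)>0;m[:,150:]=0;m[215:]=0;v,u=np.where(m)
for r in range(v.min(),v.max()+1,2): print(r,' '.join('%4.0f'%C[r,k,2] for k in range(u.min(),u.max()+1,2)))
q0=np.load('scene0.npz')['p']
for x in(q0,q): blobs(x,'scene',BLU,34,(155,205,180,230))
plan([(559,-238.5,105,20),(559,-238.5,14,20)],[(559,-238.5,70,20),(500,-320,70,20)],[(465,-381.4,70,-5.2),(465,-381.4,36,-5.2)])
```

```text
scene top px 120.5 196.0 size 14 9 xy [ 504.9 -378.5   35. ]
scene top px 107.0 220.0 size 17 19 xy [ 588.4 -385.8   30. ]
0 -199 -202 -201 -191 -202 -195 -195 -199 -203 -197 -196 -195 -188 -200 -196 -189 -193 -195 -192 -197 -192 -191 -187 -192 -189 -194 -189 -194 -189 -190 -191 -187 -191 -192 -190 -190 -187 -187  773 -185  224  226  227  226  226  224  221  213   19   22   24   24   23   20   26   22  504  506  506  505  503  503  502  500  500  503  506  506  508  510  511  513
2 -209 -214 -209 -213 -213 -206 -211 -211 -212 -205 -210 -212 -206 -205 -206 -207 -212 -199 -205 -204 -214 -204 -205 -204 -206 -208 -203  773 -203 -198 -207 -196 -202 -201 -206 -203 -198 -203 -200 -203  219  218  217  219  218  218  215  211    6   12   13   10   10    8   13    8  501  502  501  502  501  500  499  497  496  497  499  501  503  505  507  508
4 -227 -225 -221 -223 -222 -216 -222 -223 -220 -221 -222 -225 -223 -226 -219 -222 -220 -219 -218 -224 -218 -225 -220 -222 -215 -217 -215 -218 -214 -216 -223 -220 -220 -218 -218 -215 -212 -216 -215 -211  210  210  211  213  210  212  209  201    3    1  
[... 28228 characters left out ...]
 -2   -3   -4    0   -1   -1   -1    1   -1   -1   -2    0   27   28   25   23   22   29    6    9   10   12    6   -3   -2   -1   -1   -1    0   -2   -1   -2   -5
scene px [168.1 218. ] xy [ 576.  -231.8] wh [58.  31.4] ang 21.7
scene px [168.1 218. ] xy [ 576.  -231.8] wh [58.  31.4] ang 21.7
(559, -238.5, 105, 20) -> [ 0.028 -0.259  0.01 ] [-0.     0.001 -0.422]
(559, -238.5, 14, 20) -> [ 0.029 -0.259  0.465] [-0.     0.001 -0.422]
--
(559, -238.5, 70, 20) -> [ 0.    0.   -0.28] [0. 0. 0.]
(500, -320, 70, 20) -> [-0.417  0.282 -0.28 ] [0. 0. 0.]
--
(465, -381.4, 70, -5.2) -> [-0.269  0.229  0.   ] [ 0.   -0.    0.42]
(465, -381.4, 36, -5.2) -> [-0.269  0.229  0.17 ] [ 0.   -0.    0.42]
--
```

The clamp top is flat at 33 to 34 mm, so it is seated (I'll keep printouts short). Stop next; it hasn't moved.

Emit:
send_rows --rows '[{"x": 0.029, "y": -0.259, "z": 0, "ax": 0, "ay": 0, "az": -0.422, "jaw": 0.2}, {"x": 0.029, "y": -0.259, "z": 0, "ax": 0, "ay": 0, "az": -0.422, "jaw": 0.2}, {"x": 0.029, "y": -0.259, "z": 0, "ax": 0, "ay": 0, "az": -0.422, "jaw": 0.2}, {"x": 0.029, "y": -0.259, "z": 0, "ax": 0, "ay": 0, "az": -0.422, "jaw": 0.2}, {"x": 0.029, "y": -0.259, "z": 0.15, "ax": 0, "ay": 0, "az": -0.422, "jaw": 0.2}, {"x": 0.029, "y": -0.259, "z": 0.28, "ax": 0, "ay": 0, "az": -0.422, "jaw": 0.2}, {"x": 0.029, "y": -0.259, "z": 0.38, "ax": 0, "ay": 0, "az": -0.422, "jaw": 0.2}, {"x": 0.029, "y": -0.259, "z": 0.465, "ax": 0, "ay": 0, "az": -0.422, "jaw": 0.2}, {"x": 0.029, "y": -0.259, "z": 0.465, "ax": 0, "ay": 0, "az": -0.422, "jaw": 0.2}, {"x": 0.029, "y": -0.259, "z": 0.465, "ax": 0, "ay": 0, "az": -0.422, "jaw": 0.2}]'

```text
time: 81.8
tool_pos: [560.5, -237.8, 15.4]
tcp_rot: [3.141, -0.001, 0.35]
contact_force: [0.2, -0.7, -0.3]
grip_width: 55.2
finger_force: 0.0
```

Emit:
send_rows --rows '[{"x": 0, "y": 0, "z": 0, "ax": 0, "ay": 0, "az": 0, "jaw": -1}, {"x": 0, "y": 0, "z": 0, "ax": 0, "ay": 0, "az": 0, "jaw": -1}, {"x": 0, "y": 0, "z": 0, "ax": 0, "ay": 0, "az": 0, "jaw": -1}, {"x": 0, "y": 0, "z": 0, "ax": 0, "ay": 0, "az": 0, "jaw": -1}, {"x": 0, "y": 0, "z": -0.1, "ax": 0, "ay": 0, "az": 0, "jaw": -1}, {"x": 0, "y": 0, "z": -0.2, "ax": 0, "ay": 0, "az": 0, "jaw": -1}, {"x": 0, "y": 0, "z": -0.28, "ax": 0, "ay": 0, "az": 0, "jaw": -1}, {"x": -0.21, "y": 0.14, "z": -0.28, "ax": 0, "ay": 0, "az": 0, "jaw": -1}, {"x": -0.417, "y": 0.282, "z": -0.28, "ax": 0, "ay": 0, "az": 0, "jaw": -1}, {"x": -0.417, "y": 0.282, "z": -0.28, "ax": 0, "ay": 0, "az": 0, "jaw": -1}]'

```text
time: 83.05
tool_pos: [499.2, -321.5, 70.8]
tcp_rot: [3.141, 0.001, 0.346]
contact_force: [-1.5, -0.7, -0.7]
grip_width: 31.5
finger_force: 30.0
```

Emit:
send_rows --rows '[{"x": -0.08, "y": 0.07, "z": 0, "ax": 0, "ay": 0, "az": 0.12, "jaw": -1}, {"x": -0.16, "y": 0.14, "z": 0, "ax": 0, "ay": 0, "az": 0.24, "jaw": -1}, {"x": -0.24, "y": 0.2, "z": 0, "ax": 0, "ay": 0, "az": 0.36, "jaw": -1}, {"x": -0.269, "y": 0.229, "z": 0, "ax": 0, "ay": 0, "az": 0.42, "jaw": -1}, {"x": -0.269, "y": 0.229, "z": 0, "ax": 0, "ay": 0, "az": 0.42, "jaw": -1}, {"x": -0.269, "y": 0.229, "z": 0.1, "ax": 0, "ay": 0, "az": 0.42, "jaw": -1}, {"x": -0.269, "y": 0.229, "z": 0.17, "ax": 0, "ay": 0, "az": 0.42, "jaw": -1}, {"x": -0.269, "y": 0.229, "z": 0.17, "ax": 0, "ay": 0, "az": 0.42, "jaw": -1}, {"x": -0.269, "y": 0.229, "z": 0.17, "ax": 0, "ay": 0, "az": 0.42, "jaw": -1}, {"x": -0.269, "y": 0.229, "z": 0.17, "ax": 0, "ay": 0, "az": 0.42, "jaw": -1}]'

```text
time: 84.3
tool_pos: [466.7, -380.7, 37.4]
tcp_rot: [3.141, -0.001, -0.089]
contact_force: [0.0, -0.8, -0.6]
grip_width: 31.8
finger_force: 30.0
```

Run:
```python
from see import *
o=bot.get_obs();print(o['tool_pos'],np.degrees(o['tcp_rot']),o['grip_width'])
plan([(465,-381.4,18,-5.2)])
```

```text
[ 466.67014787 -380.66445654   37.44911788] [ 1.79948055e+02 -5.84315709e-02 -5.11368292e+00] 31.753206391892235
(465, -381.4, 18, -5.2) -> [-0.008  0.004  0.097] [ 0.001 -0.001  0.001]
--
```

Emit:
send_rows --rows '[{"x": -0.008, "y": 0.004, "z": 0.02, "ax": 0, "ay": 0, "az": 0, "jaw": -1}, {"x": -0.008, "y": 0.004, "z": 0.04, "ax": 0, "ay": 0, "az": 0, "jaw": -1}, {"x": -0.008, "y": 0.004, "z": 0.06, "ax": 0, "ay": 0, "az": 0, "jaw": -1}, {"x": -0.008, "y": 0.004, "z": 0.08, "ax": 0, "ay": 0, "az": 0, "jaw": -1}, {"x": -0.008, "y": 0.004, "z": 0.095, "ax": 0, "ay": 0, "az": 0, "jaw": -1}, {"x": -0.008, "y": 0.004, "z": 0.095, "ax": 0, "ay": 0, "az": 0, "jaw": -1}, {"x": -0.008, "y": 0.004, "z": 0.095, "ax": 0, "ay": 0, "az": 0, "jaw": -1}, {"x": -0.008, "y": 0.004, "z": 0.095, "ax": 0, "ay": 0, "az": 0, "jaw": -1}, {"x": -0.008, "y": 0.004, "z": 0.095, "ax": 0, "ay": 0, "az": 0, "jaw": -1}, {"x": -0.008, "y": 0.004, "z": 0.095, "ax": 0, "ay": 0, "az": 0, "jaw": -1}]'

```text
time: 85.55
tool_pos: [464.5, -381.0, 19.2]
tcp_rot: [3.141, -0.0, -0.089]
contact_force: [-4.1, 3.0, 12.4]
grip_width: 31.9
finger_force: 30.0
```

Emit:
send_rows --rows '[{"x": 0, "y": 0, "z": 0, "ax": 0, "ay": 0, "az": 0, "jaw": -0.1}, {"x": 0, "y": 0, "z": 0, "ax": 0, "ay": 0, "az": 0, "jaw": 0}, {"x": 0, "y": 0, "z": 0, "ax": 0, "ay": 0, "az": 0, "jaw": 0}, {"x": 0, "y": 0, "z": -0.1, "ax": 0, "ay": 0, "az": 0, "jaw": 0}, {"x": 0, "y": 0, "z": -0.25, "ax": 0, "ay": 0, "az": 0, "jaw": 0.2}, {"x": 0, "y": -0.2, "z": -0.4, "ax": 0, "ay": 0, "az": 0, "jaw": 0.2}, {"x": 0.2, "y": -0.4, "z": -0.45, "ax": 0, "ay": 0, "az": 0, "jaw": 0.2}, {"x": 0.4, "y": -0.4, "z": -0.45, "ax": 0, "ay": 0, "az": 0, "jaw": 0.2}, {"x": 0.4, "y": -0.4, "z": -0.45, "ax": 0, "ay": 0, "az": 0, "jaw": 0.2}, {"x": 0.4, "y": -0.4, "z": -0.45, "ax": 0, "ay": 0, "az": 0, "jaw": 0.2}]'

```text
time: 86.8
tool_pos: [550.5, -308.3, 107.0]
tcp_rot: [-3.141, 0.002, -0.089]
contact_force: [0.8, 0.2, 0.5]
grip_width: 55.0
finger_force: 0.0
```

Run:
```python
from see import *
q,e=cap('scene');C=cloud('scene',e);BLU=((105,120,30),(125,255,255))
tops(q,'scene',BLU,38,(110,165,150,205))
m=mask(q,BLU)>0;k=np.zeros_like(m);k[165:205,110:150]=m[165:205,110:150];z=C[k][:,2];z=z[z<60];print('z pct',np.percentile(z,[5,50,80,90,95]).round())
# jaw changed?
q0=np.load('scene0.npz')['p'];D=cv2.absdiff(q0,q).max(-1);print('jaw diff',(D[190:215,160:192]>40).sum())
plan([(499,-238,105,-19),(499,-238,14,-19)],[(499,-238,70,-19),(460,-310,70,-19)],[(426.8,-378,70,-5.2),(426.8,-378,36,-5.2)])
```

```text
scene top px 128.5 185.5 size 8 8 xy [ 465.8 -368.9   38. ]
z pct [13. 31. 36. 37. 39.]
jaw diff 60
(499, -238, 105, -19) -> [-0.287 -0.328  0.011] [-0.     0.002  0.231]
(499, -238, 14, -19) -> [-0.286 -0.328  0.466] [-0.     0.002  0.231]
--
(499, -238, 70, -19) -> [ 0.    0.   -0.28] [0. 0. 0.]
(460, -310, 70, -19) -> [-0.067  0.404 -0.28 ] [0. 0. 0.]
--
(426.8, -378, 70, -5.2) -> [-0.046  0.376  0.   ] [ 0.    0.   -0.23]
(426.8, -378, 36, -5.2) -> [-0.046  0.376  0.17 ] [ 0.    0.   -0.23]
--
```

Run:
```python
from see import *
q,_=cap('scene');q0=np.load('scene0.npz')['p']
D=cv2.absdiff(q0,q).max(-1)[185:218,155:200]>40
v,u=np.where(D);print(len(u),u.min()+155,u.max()+155,v.min()+185,v.max()+185)
C0=cloud('scene',np.load('scene0.npz')['d']);_,e=cap('scene');C=cloud('scene',e)
for c in(C0,C):
    k=c[185:218,155:200];b=(k[...,2]>22)&(k[...,2]<40)&(k[...,0]<530)&(k[...,0]>450);P=k[b];print(b.sum(),P.mean(0).round(1),P.min(0).round(),P.max(0).round())
```

```text
114 161 196 185 217
116 [ 498.5 -239.5   27. ] [ 475. -260.   22.] [ 519. -221.   31.]
117 [ 498.3 -239.2   27.3] [ 474. -259.   22.] [ 519. -219.   32.]
```

Emit:
send_rows --rows '[{"x": -0.287, "y": -0.325, "z": 0, "ax": 0, "ay": 0, "az": 0.231, "jaw": 0.2}, {"x": -0.287, "y": -0.325, "z": 0, "ax": 0, "ay": 0, "az": 0.231, "jaw": 0.2}, {"x": -0.287, "y": -0.325, "z": 0, "ax": 0, "ay": 0, "az": 0.231, "jaw": 0.2}, {"x": -0.287, "y": -0.325, "z": 0, "ax": 0, "ay": 0, "az": 0.231, "jaw": 0.2}, {"x": -0.287, "y": -0.325, "z": 0.15, "ax": 0, "ay": 0, "az": 0.231, "jaw": 0.2}, {"x": -0.287, "y": -0.325, "z": 0.28, "ax": 0, "ay": 0, "az": 0.231, "jaw": 0.2}, {"x": -0.287, "y": -0.325, "z": 0.38, "ax": 0, "ay": 0, "az": 0.231, "jaw": 0.2}, {"x": -0.287, "y": -0.325, "z": 0.465, "ax": 0, "ay": 0, "az": 0.231, "jaw": 0.2}, {"x": -0.287, "y": -0.325, "z": 0.465, "ax": 0, "ay": 0, "az": 0.231, "jaw": 0.2}, {"x": -0.287, "y": -0.325, "z": 0.465, "ax": 0, "ay": 0, "az": 0.231, "jaw": 0.2}]'

```text
time: 88.2
tool_pos: [500.6, -239.2, 15.3]
tcp_rot: [3.141, -0.001, -0.331]
contact_force: [0.4, -0.1, 0.5]
grip_width: 55.0
finger_force: 0.0
```

Emit:
send_rows --rows '[{"x": 0, "y": 0, "z": 0, "ax": 0, "ay": 0, "az": 0, "jaw": -1}, {"x": 0, "y": 0, "z": 0, "ax": 0, "ay": 0, "az": 0, "jaw": -1}, {"x": 0, "y": 0, "z": 0, "ax": 0, "ay": 0, "az": 0, "jaw": -1}, {"x": 0, "y": 0, "z": 0, "ax": 0, "ay": 0, "az": 0, "jaw": -1}, {"x": 0, "y": 0, "z": -0.1, "ax": 0, "ay": 0, "az": 0, "jaw": -1}, {"x": 0, "y": 0, "z": -0.2, "ax": 0, "ay": 0, "az": 0, "jaw": -1}, {"x": 0, "y": 0, "z": -0.28, "ax": 0, "ay": 0, "az": 0, "jaw": -1}, {"x": -0.03, "y": 0.2, "z": -0.28, "ax": 0, "ay": 0, "az": 0, "jaw": -1}, {"x": -0.067, "y": 0.404, "z": -0.28, "ax": 0, "ay": 0, "az": 0, "jaw": -1}, {"x": -0.067, "y": 0.404, "z": -0.28, "ax": 0, "ay": 0, "az": 0, "jaw": -1}]'

```text
time: 89.45
tool_pos: [459.9, -312.7, 70.7]
tcp_rot: [3.141, 0.0, -0.335]
contact_force: [0.2, 0.7, -1.3]
grip_width: 31.6
finger_force: 30.0
```

Emit:
send_rows --rows '[{"x": -0.02, "y": 0.15, "z": 0, "ax": 0, "ay": 0, "az": -0.1, "jaw": -1}, {"x": -0.046, "y": 0.3, "z": 0, "ax": 0, "ay": 0, "az": -0.23, "jaw": -1}, {"x": -0.046, "y": 0.376, "z": 0, "ax": 0, "ay": 0, "az": -0.23, "jaw": -1}, {"x": -0.046, "y": 0.376, "z": 0, "ax": 0, "ay": 0, "az": -0.23, "jaw": -1}, {"x": -0.046, "y": 0.376, "z": 0, "ax": 0, "ay": 0, "az": -0.23, "jaw": -1}, {"x": -0.046, "y": 0.376, "z": 0.1, "ax": 0, "ay": 0, "az": -0.23, "jaw": -1}, {"x": -0.046, "y": 0.376, "z": 0.17, "ax": 0, "ay": 0, "az": -0.23, "jaw": -1}, {"x": -0.046, "y": 0.376, "z": 0.17, "ax": 0, "ay": 0, "az": -0.23, "jaw": -1}, {"x": -0.046, "y": 0.376, "z": 0.17, "ax": 0, "ay": 0, "az": -0.23, "jaw": -1}, {"x": -0.046, "y": 0.376, "z": 0.17, "ax": 0, "ay": 0, "az": -0.23, "jaw": -1}]'

```text
time: 90.7
tool_pos: [428.3, -379.1, 37.4]
tcp_rot: [3.141, -0.001, -0.09]
contact_force: [-0.2, -0.7, -1.1]
grip_width: 31.5
finger_force: 30.0
```

Run:
```python
from see import *
o=bot.get_obs();T=o['tool_pos'];print(T,np.degrees(o['tcp_rot']),o['grip_width'])
_,e=cap('scene');C=cloud('scene',e);k=C[150:215,100:175];b=(k[...,2]>40)&(k[...,2]<56)&(abs(k[...,0]-427)<35)&(abs(k[...,1]+378)<15);P=k[b];print(b.sum(),P.min(0).round(),P.max(0).round())
plan([(426.8,-378,18,-5.2)])
```

```text
[ 428.31452869 -379.06698659   37.37478536] [ 1.79950247e+02 -5.08614359e-02 -5.18364534e+00] 31.523290772143838
98 [ 407. -393.   40.] [ 446. -363.   54.]
(426.8, -378, 18, -5.2) -> [-0.008 -0.005  0.097] [ 0.001 -0.001  0.   ]
--
```

Emit:
send_rows --rows '[{"x": 0, "y": -0.005, "z": 0.02, "ax": 0, "ay": 0, "az": 0, "jaw": -1}, {"x": 0, "y": -0.005, "z": 0.04, "ax": 0, "ay": 0, "az": 0, "jaw": -1}, {"x": 0, "y": -0.005, "z": 0.06, "ax": 0, "ay": 0, "az": 0, "jaw": -1}, {"x": 0, "y": -0.005, "z": 0.08, "ax": 0, "ay": 0, "az": 0, "jaw": -1}, {"x": 0, "y": -0.005, "z": 0.095, "ax": 0, "ay": 0, "az": 0, "jaw": -1}, {"x": 0, "y": -0.005, "z": 0.095, "ax": 0, "ay": 0, "az": 0, "jaw": -1}, {"x": 0, "y": -0.005, "z": 0.095, "ax": 0, "ay": 0, "az": 0, "jaw": -1}, {"x": 0, "y": -0.005, "z": 0.095, "ax": 0, "ay": 0, "az": 0, "jaw": -1}, {"x": 0, "y": -0.005, "z": 0.095, "ax": 0, "ay": 0, "az": 0, "jaw": -1}, {"x": 0, "y": -0.005, "z": 0.095, "ax": 0, "ay": 0, "az": 0, "jaw": -1}]'

```text
time: 92.0
tool_pos: [428.0, -377.8, 19.2]
tcp_rot: [3.141, -0.0, -0.09]
contact_force: [-3.8, 3.9, 12.7]
grip_width: 31.8
finger_force: 30.0
```

Emit:
send_rows --rows '[{"x": 0, "y": 0, "z": 0, "ax": 0, "ay": 0, "az": 0, "jaw": -0.1}, {"x": 0, "y": 0, "z": 0, "ax": 0, "ay": 0, "az": 0, "jaw": 0}, {"x": 0, "y": 0, "z": 0, "ax": 0, "ay": 0, "az": 0, "jaw": 0}, {"x": 0, "y": 0, "z": -0.1, "ax": 0, "ay": 0, "az": 0, "jaw": 0}, {"x": 0, "y": 0, "z": -0.25, "ax": 0, "ay": 0, "az": 0, "jaw": 0.2}, {"x": 0, "y": 0, "z": -0.6, "ax": 0, "ay": 0, "az": 0, "jaw": 0.2}, {"x": 0, "y": -0.3, "z": -1, "ax": 0, "ay": 0, "az": 0, "jaw": 0.2}, {"x": 0, "y": -0.7, "z": -1, "ax": 0, "ay": 0, "az": 0, "jaw": 0.2}, {"x": 0, "y": -1, "z": -1, "ax": 0, "ay": 0, "az": 0, "jaw": 0.2}, {"x": 0, "y": -1, "z": -1, "ax": 0, "ay": 0, "az": 0, "jaw": 0.2}]'

```text
time: 93.25
tool_pos: [446.0, -176.4, 218.3]
tcp_rot: [3.141, -0.001, -0.09]
contact_force: [0.5, -0.2, -1.1]
grip_width: 54.9
finger_force: 0.0
```

Emit:
send_rows --rows '[{"x": 0, "y": -1, "z": 0, "ax": 0, "ay": 0, "az": 0, "jaw": 0.2}, {"x": 0, "y": -1, "z": 0, "ax": 0, "ay": 0, "az": 0, "jaw": 0.2}, {"x": 0, "y": -1, "z": 0, "ax": 0, "ay": 0, "az": 0, "jaw": 0.2}, {"x": 0, "y": -1, "z": 0, "ax": 0, "ay": 0, "az": 0, "jaw": 0.2}, {"x": 0, "y": -1, "z": 0, "ax": 0, "ay": 0, "az": 0, "jaw": 0.2}, {"x": 0, "y": -1, "z": 0, "ax": 0, "ay": 0, "az": 0, "jaw": 0.2}, {"x": 0, "y": -1, "z": 0, "ax": 0, "ay": 0, "az": 0, "jaw": 0.2}, {"x": 0, "y": -1, "z": 0, "ax": 0, "ay": 0, "az": 0, "jaw": 0.2}, {"x": 0, "y": -1, "z": 0, "ax": 0, "ay": 0, "az": 0, "jaw": 0.2}, {"x": 0, "y": -1, "z": 0, "ax": 0, "ay": 0, "az": 0, "jaw": 0.2}]'

```text
time: 94.5
tool_pos: [464.2, 20.4, 217.7]
tcp_rot: [3.142, 0.0, -0.091]
contact_force: [-0.2, 0.1, 0.4]
grip_width: 55.1
finger_force: 0.0
```

Run:
```python
from see import *
p,d=cap('top');q,e=cap('scene');np.savez('fin',p=p,d=d,q=q,e=e);p0=np.load('top0.npz')['p']
u=np.array([np.cos(np.radians(-5.2)),np.sin(np.radians(-5.2))]);n=np.array([-u[1],u[0]])
for nm,dd in(('top',d),('scene',e)):
    C=cloud(nm,dd).reshape(-1,3);r=C[:,:2]-[518,-386];s=r@u;t=r@n
    print(nm)
    for a in range(-120,125,5):
        m=(s>a)&(s<a+5)&(abs(t)<16)&(C[:,2]<60);z=C[m,2]
        hi=z[z>20]; th=t[m][z>22]
        if len(z): print(a,'n',len(z),'z50 %.0f z90 %.0f'%(np.median(z),np.percentile(z,90)),'std %.1f'%(hi.std() if len(hi)>2 else 0),end=' | ')
    print()
for x in(p0,p):
    blobs(x,'top',((80,100,30),(98,255,255)),30,(330,200,440,290));blobs(x,'top',((0,0,130),(180,40,255)),52,(370,235,405,265));blobs(x,'top',((105,100,30),(130,255,255)),2,(110,150,180,300));print('-')
g=p.astype(int)
D=cv2.absdiff(p0,p).max(-1)>30
k=cv2.connectedComponentsWithStats(D.astype(np.uint8))
print([tuple(map(int,r)) for r in k[2][1:] if r[4]>12])
```

```text
top
-120 n 25 z50 13 z90 17 std 0.0 | -115 n 41 z50 8 z90 36 std 4.1 | -110 n 35 z50 33 z90 37 std 3.2 | -105 n 27 z50 33 z90 37 std 2.5 | -100 n 29 z50 26 z90 29 std 2.5 | -95 n 31 z50 26 z90 30 std 2.4 | -90 n 34 z50 29 z90 33 std 4.3 | -85 n 29 z50 34 z90 36 std 2.0 | -80 n 28 z50 33 z90 35 std 1.9 | -75 n 38 z50 29 z90 38 std 5.3 | -70 n 31 z50 37 z90 40 std 3.9 | -65 n 32 z50 38 z90 41 std 2.5 | -60 n 32 z50 37 z90 40 std 2.7 | -55 n 28 z50 38 z90 41 std 4.0 | -50 n 30 z50 38 z90 41 std 2.2 | -45 n 16 z50 35 z90 41 std 4.6 | -40 n 27 z50 4 z90 12 std 0.0 | -35 n 45 z50 32 z90 37 std 4.4 | -30 n 34 z50 34 z90 38 std 3.1 | -25 n 31 z50 35 z90 38 std 3.1 | -20 n 33 z50 35 z90 38 std 2.5 | -15 n 30 z50 34 z90 39 std 2.6 | -10 n 30 z50 34 z90 38 std 4.4 | -5 n 30 z50 24 z90 34 std 4.2 | 0 n 37 z50 31 z90 35 std 2.4 | 5 n 36 z50 32 z90 38 std 3.3 | 10 n 36 z50 34 z90 42 std 5.6 | 15 n 28 z50 31 z90 34 std 3.9 | 20 n 34 z50 32 z90 34 std 2.8 | 25 n 12 z50 31 z90 33 std 1.5 | 30 n 29 z50 4 z90 9 std 0.0 | 35 n 45 z50 14 z90 30 std 2.6 | 40 n 25 z50 27 z90 33 std 3.3 | 45 n 24 z50 26 z90
[... 2322 characters left out ...]
ang 1.5
-
top px [425.1 265.7] xy [ 396.1 -281.3] wh [39.6 32.4] ang 66.7
top px [353.  255.4] xy [ 419.8 -116.2] wh [32.  35.7] ang 28.6
top px [386. 251.] xy [ 428.9 -187.7] wh [22.  22.6] ang 44.2
top px [143. 226.] xy [491.6 372.7] wh [293.6  92.5] ang 1.5
-
[(294, 137, 9, 5, 40), (390, 141, 19, 17, 217), (278, 148, 5, 6, 15), (295, 148, 7, 4, 23), (393, 167, 19, 17, 241), (460, 172, 16, 27, 318), (236, 174, 304, 246, 22033), (139, 176, 6, 107, 217), (147, 176, 8, 106, 294), (395, 188, 20, 18, 237), (458, 201, 17, 28, 381), (395, 213, 15, 20, 64), (457, 231, 18, 31, 404), (379, 246, 7, 12, 28), (347, 259, 18, 9, 43), (284, 355, 39, 52, 497), (547, 403, 13, 17, 178), (332, 412, 9, 8, 42)]
```

All six parts sit at their seated heights: jaw 33, stop 37, clamp 34, nozzle 32, collars 29 to 30 mm. The vial is back within about 1 mm and the turquoise block within about 4 mm. One last check of the probe and for leftover orange, then hand in.

Run:
```python
from see import *
z=np.load('fin.npz');p=z['p'];C=cloud('top',z['d']);g=p.astype(int)
for v in (180,195,210,225,240,255,270,280):
    r=[u for u in range(126,162) if g[v,u,2]-g[v,u,0]<15]; print(v,r[0],r[-1],'z',np.median(C[v,r,2]).round(1),'y',C[v,r,1].mean().round())
m=mask(p,ORG);m[:,440:]=0;print('orange left',m[100:300,160:400].sum()//255)
o=bot.get_obs();print(o['time'],bot.close_job())
```

```text
180 140 148 z 8.1 y 373.0
195 140 149 z 7.1 y 371.0
210 141 149 z 5.7 y 369.0
225 141 150 z 7.9 y 366.0
240 141 150 z 29.9 y 360.0
255 141 151 z 30.3 y 359.0
270 142 151 z 30.2 y 356.0
280 143 152 z 6.5 y 358.0
orange left 0
the job is handed in; nothing more can be done
94.6 None
```

I handed the job in at 94.6 s: both collars were swept out (no third was found), the probe is back flat on its mat, and the collars, nozzle holder, clamp block, height stop and gripper jaw stand fully down in one row in the tray; on the way I knocked one vial (about 15 mm) and a turquoise look-alike (about 95 mm), and put them back to within about 1 mm and 4 mm.

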